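# Load a centrifuge rotor in balance, with reducing sleeves

## Robot

A 6-joint arm with a two-finger parallel gripper is mounted at the origin on a cart in front of the work surface, level with it; the furniture and walls round the work are solid. World frame = base frame: x ahead of the robot, y to its left, z up, the work surface at z = 0. Lengths are in m, angles in rad, forces in N, time in s.
With the tool pointing down it reaches from about 0.3 to 0.75 m from the base axis. Payload 8.5 kg.
Tool frame: the origin (TCP) lies midway between the tips of the shut fingers; the grasp point (between the pads) lies 19 mm behind it; x points along the fingers, y is the direction in which the jaws open and shut, and the axes are right-handed (so a half turn about x gives the same grasp; the last joint's range is limited). The gripper opens to 85 mm and grips with 20 to 120 N. Pads are 22 mm wide; open, the fingers measure 114 mm over their backs; the gripper's body (76 mm by 85 mm) begins 54 mm behind the grasp point. The pads swing forward as they close: fully open they stand 13 mm farther back than shut.
Start: joints at [-1.562, 0.381, 1.297, -0, 1.464, -0.215], TCP at [0.122, -0.536, 0.195] pointing down, gripper open.
Joint ranges: [-3.11, 3.11], [-0.89, 2.33], [0.22, 2.48], [-1.42, 4.56], [0.17, 2.85], [-2.88, 2.88]. Speed limits (rad/s): [2.39, 2.39, 3.14, 3.14, 3.14, 3.14].

## Interface

Orientations are given as a 3x3 rotation matrix whose columns are the frame's x, y, z axes.
In Python, from plant import telemetry, snapshot, arm gives the robot as it stands. The module is installed in compiled form; this text tells all that it offers.
- The arm moves only by the tool send_rows, never from a script. Its arguments are lists of equal length, an entry for each row: "gripper": the opening, from -1 (shut) to 1 (fully open); "offset": the shift along the tool's x, y, z in mm, a list of three; "rot": the turn, a rotation vector about the tool's x, y, z in rad, a list of three. A call has 1 to 5 rows; each row shifts and turns the commanded pose from where the row before left it, along the tool's axes as they then stand; what a row does not reach is not made up. A row lasts 1/12 s, in which the tool goes at most 41.7 mm and 7.16 degrees, less where a joint would pass 70% of its speed; a pose out of reach is approached as far as the arm can. A call is refused whole if a number of a shift passes 41.7 or a number of a turn 0.125, either way. A call with a gripper value outside its range is refused whole. The fingers move at their own pace and stop on an object; "squeeze" is the grip in N (left out, the last holds). Time passes only in rows, so rows that do not move let the fingers close. It gives the time, the measured TCP pose, the force and the opening at its end, in the units of the state.
- telemetry.get_state(): the state, without advancing time (a new reading comes with each control period).
- snapshot(name): name is "scene" or "top" or "wrist"; returns a dict with "image" (400x640x3 uint8, red, green, blue), "fx", "fy", "cx", "cy" (pixels), "k1" (the pictures are not rectified: a ray, as slopes to the right and down, at radius r is drawn at 1 + k1 r^2 times it, then the intrinsics apply), "xyz" and "attitude" of the camera in the world. Camera axes: x right, y down, z forward; pixel columns grow to the right and rows downward; lengths in m; the calibration is good to about 2 mm. A picture is of the moment at which its call begins. There is no depth.
- arm.hand_in(): hands the job in, once; it reports no verdict.
The state is a dict: "clock": time; "q": joint angles; "qd": joint speeds; "effort": joint torques, N m; "ee_pos": TCP position; "tcp_rot": TCP orientation; "contact_force": force on the tool from outside, world axes, zero at the start; "wrist_torque": the same for the moment, N m; "gripper_width": finger opening in m.
Only numpy, scipy, OpenCV 4.12 (cv2) and the standard library are available. Lean on these libraries where they do the work, as an engineer would, in place of code of your own. Each camera call takes 0.05 s, during which the arm holds its last target.

## Task

Load the centrifuge rotor so that it is balanced: put the large tube in the bucket opposite the large tube already there, and the spare grey sleeve in the bucket opposite the sleeve already there; then stand one small tube in each of the two sleeves. Everything must be upright and fully down; leave what is already in the rotor in its place and do not tip anything over.

Things in the scene. Friction and masses are not known exactly. Their poses are not given: they have to be found in the camera images.
- rotor: Aluminium four-bucket centrifuge rotor on a round loading stand, fixed, does not turn. Origin: on its axis at bench level, z up. Four round buckets 44 mm from the axis, on its +x, +y, -x, -y; each: floor 24 mm, rim 86 mm above the bench, bore 31.5 mm, rim 42 mm across with a 5 mm deep coned lead-in. Hub under 95 mm high. The +x bucket starts with the large tube, +y with the sleeve.
- large_tube_in_rotor: Large clear plastic centrifuge tube with a white cap, 115 mm tall, standing in one bucket of the rotor (the one on the rotor's +x), where it stays. Same shape and origin as large_tube. Keep the arm clear of the fixed equipment beside the work: on the right the blue bath (all of x over 0.39 with y under 0.27, up to 0.42 high), on the left a test cabinet (y over 0.51).
- sleeve_in_rotor: Grey reducing sleeve, empty, standing in the bucket on the rotor's +y, where it stays; its top is 114 mm above the bench. Same shape as sleeve. Origin: centre of its underside; z up along it.
- large_tube: Large clear plastic centrifuge tube, standing upright on the worktop at the start: 115 mm tall, flat foot, body 29 mm across, white screw cap 33.5 mm across over the top 16 mm. About 55 g. Origin: centre of its underside; z up along it. In a bucket its foot stands on the bucket's floor.
- sleeve: Spare grey reducing sleeve, standing upright on the worktop at the start: 90 mm tall; lower 66 mm is 28.6 mm across and goes in a bucket down to its floor, the collar above is 34 mm across (grip here). Bore from the top: 19.4 mm wide, 68 mm deep (its floor 22 mm above the underside), mouth coned out to 30 mm over 6 mm. 50 g. Origin: centre of its underside; z up along it.
- small_tube_1: Small glass sample tube with a white screw cap, standing upright on the worktop at the start: 111 mm tall, body 16.4 mm across, cap 19.6 mm across over the top 17 mm. 22 g or so. Origin: centre of its underside; z up along it. Grip it by the cap. The two small tubes are alike.
- small_tube_2: Small glass sample tube with a white screw cap, standing upright on the worktop at the start: 111 mm tall, body 16.4 mm across, cap 19.6 mm across over the top 17 mm. 22 g or so. Origin: centre of its underside; z up along it. Grip it by the cap. The two small tubes are alike.

How it is judged:
At the end, for the whole second after the job is handed in: Large tube and spare sleeve each stand on the floor of the bucket opposite their like (6 mm sideways, 5 mm in height, 0.15 rad), the two first ones are still in their buckets, and each sleeve holds one small tube down on its floor (7 mm, 5 mm in height), all at rest (x of large_tube in the frame of rotor between -0.05 and -0.038 m and y of large_tube in the frame of rotor between -0.006 and 0.006 m and z of large_tube in the frame of rotor between 0.019 and 0.029 m and angle between each of large_tube, sleeve, large_tube_in_rotor, sleeve_in_rotor's own z axis and vertical below 0.15 rad and x of sleeve in the frame of rotor between -0.006 and 0.006 m and y of sleeve in the frame of rotor between -0.05 and -0.038 m and z of sleeve in the frame of rotor between 0.019 and 0.029 m and x of large_tube_in_rotor in the frame of rotor between 0.038 and 0.05 m and y of large_tube_in_rotor in the frame of rotor between -0.006 and 0.006 m and z of large_tube_in_rotor in the frame of rotor between 0.019 and 0.029 m and x of sleeve_in_rotor in the frame of rotor between -0.006 and 0.006 m and y of sleeve_in_rotor in the frame of rotor between 0.038 and 0.05 m and z of sleeve_in_rotor in the frame of rotor between 0.019 and 0.029 m and ((horizontal distance between small_tube_1 and sleeve below 0.007 m and z of small_tube_1 in the frame of sleeve between 0.017 and 0.027 m and angle between each of small_tube_1, small_tube_2's own z axis and vertical below 0.17 rad and horizontal distance between small_tube_2 and sleeve_in_rotor below 0.007 m and z of small_tube_2 in the frame of sleeve_in_rotor between 0.017 and 0.027 m) or (horizontal distance between small_tube_2 and sleeve below 0.007 m and z of small_tube_2 in the frame of sleeve between 0.017 and 0.027 m and angle between each of small_tube_2, small_tube_1's own z axis and vertical below 0.17 rad and horizontal distance between small_tube_1 and sleeve_in_rotor below 0.007 m and z of small_tube_1 in the frame of sleeve_in_rotor between 0.017 and 0.027 m)) and linear speed of each of large_tube, sleeve, small_tube_1, small_tube_2 below 0.02 m/s); the robot touches nothing.
It fails at once if the large tube or the sleeve that was already in the rotor is taken out of its place (distance of any of large_tube_in_rotor, sleeve_in_rotor from where it was at the start of the episode above 0.02 m).
It fails at once if a tube or a sleeve is tipped over (angle between any of large_tube, sleeve, small_tube_1, small_tube_2, large_tube_in_rotor, sleeve_in_rotor's own z axis and vertical above 0.7 rad).
It also fails if it takes over 112 s, if anything falls off the work surface, if the arm or the gripper's body presses on something with over 40 N, if the wrist force passes 120 N, or if a joint passes its speed limit or range.

## Working session

There is one attempt and no reset: what is moved stays moved. The work goes in short steps, Python scripts to look and compute and a tool call to move; the robot and the scene stay as the last step left them, time stands still between calls to the robot, and variables do not carry over. Pictures are saved under pics/ and viewed, and the job is handed in when it is done.

Besides the shell and the picture viewer there is one more tool, called after "Request:" by a JSON object that holds its "api" and its "payload". send_rows: Moves the arm, as the interface text tells. Its arguments: {"type":"object","properties":{"gripper":{"type":"array"},"offset":{"type":"array"},"rot":{"type":"array"},"squeeze":{"type":"number"}},"required":["gripper","offset","rot"]}

```bash
mkdir -p pics; ls; python3 - <<'E'
from plant import telemetry, snapshot, arm
import cv2,numpy as np
print(telemetry.get_state())
for n in ["scene","top","wrist"]:
    s=snapshot(n); cv2.imwrite(f"pics/{n}0.png",s["image"][:,:,::-1])
    print(n,{k:(np.round(v,4).tolist() if k!="image" else 0) for k,v in s.items()})
E
```

```text
pics
{'clock': 0.0, 'q': array([-1.56232033e+00,  3.81186985e-01,  1.29828614e+00,  1.65894723e-05,
        1.46362183e+00, -2.15307742e-01]), 'qd': array([ 1.60559100e-03, -3.17266203e-04,  1.31323001e-03,  1.27479781e-03,
        6.20871306e-05,  2.87702841e-04]), 'effort': array([ 7.89360929e-04, -4.48458266e+01, -2.31273115e+01, -1.52611865e-04,
        4.90464314e-03,  4.57821864e-05]), 'ee_pos': array([ 0.1220516 , -0.53591498,  0.19410811]), 'tcp_rot': array([[ 3.76028259e-06,  2.21918858e-01, -9.75065137e-01],
       [ 1.50239383e-03, -9.75064037e-01, -2.21918602e-01],
       [-9.99998871e-01, -1.46409736e-03, -3.37076039e-04]]), 'contact_force': array([ 0.06488945,  0.43636677, -0.25147903]), 'wrist_torque': array([-0.03535577,  0.02102981,  0.01718765]), 'gripper_width': 0.0857061844897548}
scene {'image': 0, 'fx': 395.05, 'fy': 395.05, 'cx': 322.4369, 'cy': 201.92, 'k1': -0.0412, 'xyz': [-0.04, 0.6873, 0.6361], 'attitude': [[-0.5763, -0.5703, 0.5853], [-0.8172, 0.3985, -0.4163], [0.0041, -0.7183, -0.6957]]}
top {'image': 0, 'fx': 445.8328, 'fy': 445.8328, 'cx': 319.9578, 'cy': 200.7359, 'k1': -0.0884, 'xyz': [0.2912, 0.3371, 0.9017], 'attitude': [[-0.0084, -0.983, 0.1835], [-0.9994, 0.0143, 0.0313], [-0.0334, -0.1832, -0.9825]]}
wrist {'image': 0, 'fx': 352.5848, 'fy': 352.5848, 'cx': 324.3836, 'cy': 199.4753, 'k1': -0.0466, 'xyz': [0.1995, -0.5186, 0.3719], 'attitude': [[0.222, -0.929, -0.2962], [-0.975, -0.2119, -0.0663], [-0.0012, 0.3035, -0.9528]]}
```

View pics/scene0.png

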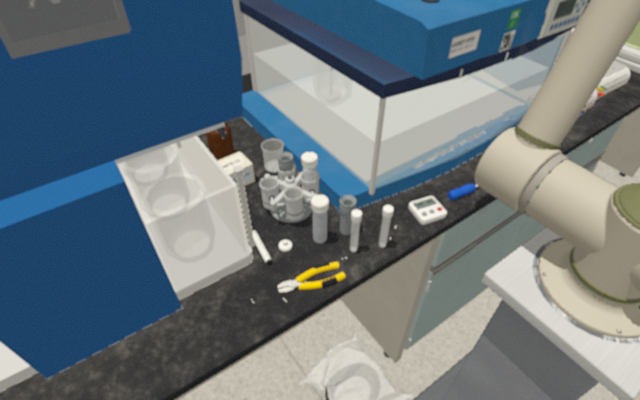

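View pics/top0.png

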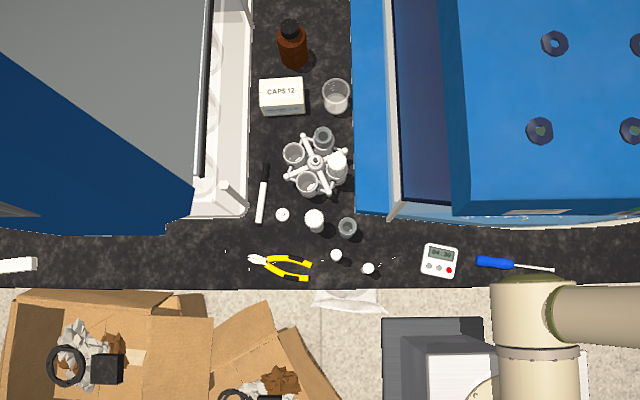

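View pics/wrist0.png

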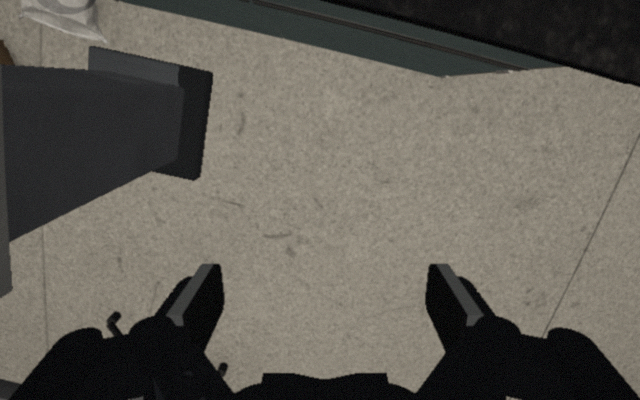

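```bash
cat > h.py <<'E'
from plant import telemetry, snapshot, arm
import cv2,numpy as np
def K(s): return np.array([[s["fx"],0,s["cx"]],[0,s["fy"],s["cy"]],[0,0,1.]])
def D(s): return np.array([s["k1"],0,0,0,0.])
def px2w(s,u,v,z):
    p=cv2.undistortPoints(np.array([[[u,v]]],float),K(s),D(s))[0,0]
    d=np.array(s["attitude"])@np.array([p[0],p[1],1]); o=np.array(s["xyz"])
    return o+d*(z-o[2])/d[2]
def w2px(s,P):
    R=np.array(s["attitude"]).T; t=-R@np.array(s["xyz"])
    return cv2.projectPoints(np.array(P,float).reshape(-1,1,3),cv2.Rodrigues(R)[0],t,K(s),D(s))[0][:,0]
def crop(s,name,x0,y0,x1,y1,f):
    im=s["image"][y0:y1,x0:x1,::-1]
    cv2.imwrite("pics/"+name,cv2.resize(im,None,fx=f,fy=f,interpolation=cv2.INTER_CUBIC))
E
python3 - <<'E'
from h import *
s=snapshot("top"); crop(s,"topc.png",240,110,400,290,3.3*1.0)
s=snapshot("scene"); crop(s,"scenec.png",240,130,410,265,4.4)
E
```

```text
(no output)
```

View pics/topc.png

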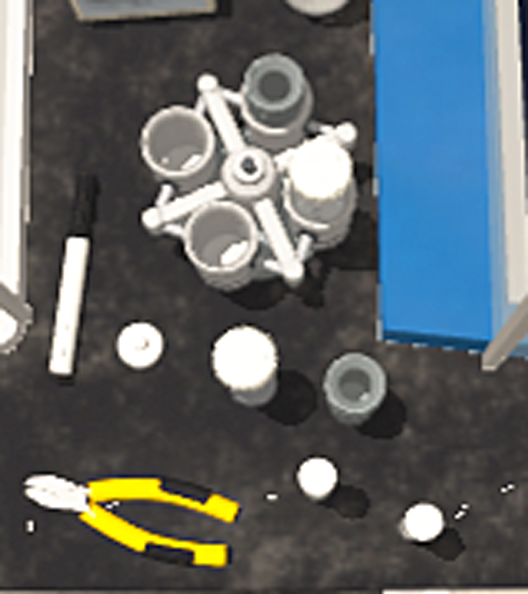

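View pics/scenec.png

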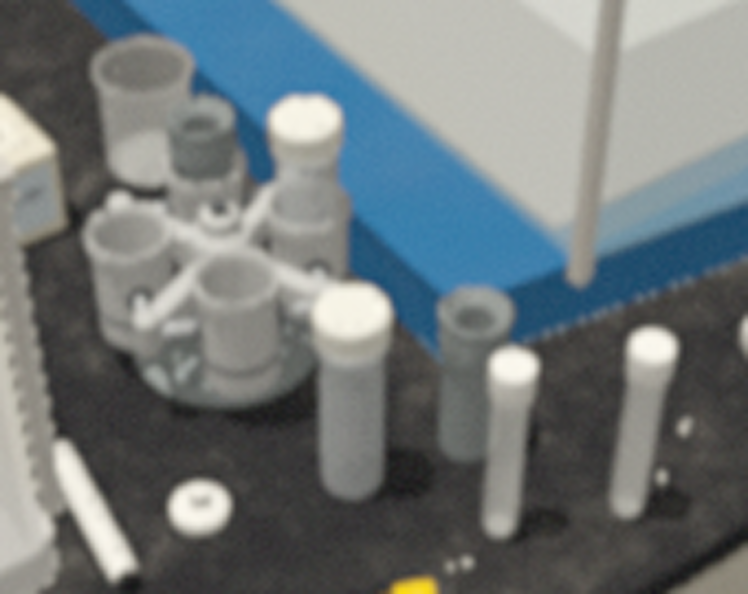

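```bash
python3 - <<'E'
from h import *
s=snapshot("top")
pts={"lt":(244,354,.115),"sl":(355,382,.09),"s1":(317,477,.111),"s2":(424,521,.111),
"ltr":(320,167,.139),"slr":(275,84,.114),"emx":(178,141,.086),"emy":(221,237,.086),"hub":(249,167,.095)}
sc=snapshot("scene")
sp={"lt":(352,312,.115),"sl":(477,308,.09),"s1":(515,364,.111),"s2":(653,345,.111),
"ltr":(306,116,.139),"slr":(203,119,.114),"emx":(130,232,.086),"emy":(238,277,.086),}
for k,(a,b,z) in pts.items():
    p=px2w(s,240+a/3.3,110+b/3.3,z)
    q=None
    if k in sp:
        c=sp[k]; q=px2w(sc,240+c[0]/4.4,130+c[1]/4.4,z)
    print(k,p.round(4),None if q is None else q.round(4))
E
```

```text
lt [0.4083 0.3732 0.115 ] [0.4034 0.3777 0.115 ]
sl [0.3955 0.3127 0.09  ] [0.3943 0.3148 0.09  ]
s1 [0.3418 0.3346 0.111 ] [0.3414 0.337  0.111 ]
s2 [0.3178 0.2781 0.111 ] [0.3163 0.2814 0.111 ]
ltr [0.5055 0.3307 0.139 ] [0.5034 0.334  0.139 ]
slr [0.5612 0.3549 0.114 ] [0.5576 0.3589 0.114 ]
emx [0.5374 0.4119 0.086 ] [0.5342 0.416  0.086 ]
emy [0.4801 0.3872 0.086 ] [0.4777 0.3905 0.086 ]
hub [0.5185 0.3706 0.095 ] None
```

```bash
cat > go.py <<'E'
import sys,json
from h import *
from scipy.spatial.transform import Rotation as Ro
def Rt(a,tilt=0):
    c,s=np.cos(a),np.sin(a)
    R=np.array([[0,c,s],[0,s,-c],[-1,0,0.]])
    return R@Ro.from_rotvec([0,tilt,0]).as_matrix()
def plan(wps,step=38.,p=None,R=None,mult=1):
    st=telemetry.get_state()
    p=st["ee_pos"]; R=st["tcp_rot"]
    print("now",round(st["clock"],2),p.round(4).tolist(),"F",st["contact_force"].round(1).tolist(),"w",round(st["gripper_width"],4))
    off=[];rot=[]
    for (x,y,z,a,t) in wps:
        P=np.array([x,y,z]);T=Rt(a,t)
        rv=Ro.from_matrix(R.T@T).as_rotvec()
        n=max(1,int(np.ceil(max(np.linalg.norm(P-p)*1e3/step,np.linalg.norm(rv)/.12))))
        for i in range(n):
            Rn=R@Ro.from_rotvec(rv/n).as_matrix() 
            d=R.T@((P-p)*1e3/(n-i))
            o=np.round(d,1); r=np.round(rv/n,3)
            off.append(o.tolist()); rot.append((r+0.0).tolist())
            p=p+R@o/1e3; R=R@Ro.from_rotvec(r).as_matrix()
    for i in range(0,len(off),5): print(i,json.dumps(off[i:i+5]),json.dumps(rot[i:i+5]))
if __name__=="__main__":
    a=[float(v) for v in sys.argv[2:]]
    plan([a[i:i+5] for i in range(0,len(a),5)],float(sys.argv[1]))
E
python3 go.py 34 .30 -.22 .25 -.6 0  .30 .15 .26 .1 0 .36 .28 .26 .4 0
```

```text
now 0.35 [0.1221, -0.5362, 0.1946] F [-0.5, 0.2, -0.0] w 0.0857
0 [[-5.0, -24.4, -22.2], [-5.0, -22.9, -23.8], [-5.0, -21.2, -25.3], [-5.0, -19.5, -26.6], [-5.0, -17.6, -27.9]] [[-0.068, 0.0, 0.0], [-0.068, 0.0, 0.0], [-0.068, 0.0, 0.0], [-0.068, 0.0, 0.0], [-0.068, 0.0, 0.0]]
5 [[-5.1, -15.7, -29.0], [-5.0, -13.6, -30.0], [-5.1, -11.6, -30.9], [-5.0, -9.4, -31.6], [-5.1, -7.3, -32.2]] [[-0.068, 0.0, 0.0], [-0.068, 0.0, 0.0], [-0.068, 0.0, 0.0], [-0.068, 0.0, 0.0], [-0.068, 0.0, 0.0]]
10 [[-5.0, -5.1, -32.6], [-0.9, -19.0, -27.8], [-0.9, -17.1, -28.9], [-0.9, -15.3, -30.0], [-0.9, -13.3, -30.9]] [[-0.068, 0.0, 0.0], [-0.064, 0.0, 0.0], [-0.064, 0.0, 0.0], [-0.064, 0.0, 0.0], [-0.064, 0.0, 0.0]]
15 [[-0.9, -11.3, -31.7], [-0.9, -9.3, -32.3], [-0.9, -7.2, -32.9], [-0.9, -5.0, -33.2], [-0.9, -2.9, -33.5]] [[-0.064, 0.0, 0.0], [-0.064, 0.0, 0.0], [-0.064, 0.0, 0.0], [-0.064, 0.0, 0.0], [-0.064, 0.0, 0.0]]
20 [[-0.9, -0.8, -33.6], [-0.9, 1.4, -33.6], [0.0, 14.7, -24.6], [0.0, 16.1, -23.7], [0.0, 17.4, -22.7]] [[-0.064, 0.0, 0.0], [-0.064, 0.0, 0.0], [-0.059, 0.0, 0.0], [-0.059, 0.0, 0.0], [-0.059, 0.0, 0.0]]
25 [[0.0, 18.7, -21.6], [0.0, 20.0, -20.5]] [[-0.059, 0.0, 0.0], [-0.059, 0.0, 0.0]]
```

Request:
{"api": "send_rows", "payload": {"gripper": [1, 1, 1, 1, 1], "offset": [[-5, -24, -22], [-5, -23, -24], [-5, -21, -25], [-5, -19.5, -26.5], [-5, -17.5, -28]], "rot": [[-0.068, 0, 0], [-0.068, 0, 0], [-0.068, 0, 0], [-0.068, 0, 0], [-0.068, 0, 0]]}}

```text
clock: 0.77
ee_pos: [0.2033, -0.3917, 0.2199]
tcp_rot: [[0.0, 0.537, -0.844], [0.0, -0.844, -0.537], [-1.0, 0.0, -0.0]]
contact_force: [0.5, -0.2, 0.2]
gripper_width: 0.0851
```

Request:
{"api": "send_rows", "payload": {"gripper": [1, 1, 1, 1, 1], "offset": [[-5, -15.5, -29], [-5, -13.5, -30], [-5, -11.5, -31], [-5, -9.5, -31.5], [-5, -7.5, -32]], "rot": [[-0.068, 0, 0], [-0.068, 0, 0], [-0.068, 0, 0], [-0.068, 0, 0], [-0.068, 0, 0]]}}

```text
clock: 1.18
ee_pos: [0.284, -0.2482, 0.2451]
tcp_rot: [[0.0, 0.787, -0.616], [-0.0, -0.616, -0.787], [-1.0, 0.0, 0.0]]
contact_force: [-0.1, -1.2, -0.1]
gripper_width: 0.0853
```

Request:
{"api": "send_rows", "payload": {"gripper": [1, 1, 1, 1, 1], "offset": [[-5, -5, -32.5], [-1, -19, -28], [-1, -17, -29], [-1, -15, -30], [-1, -13.5, -31]], "rot": [[-0.068, 0, 0], [-0.064, 0, 0], [-0.064, 0, 0], [-0.064, 0, 0], [-0.064, 0, 0]]}}

```text
clock: 1.6
ee_pos: [0.2998, -0.0847, 0.2538]
tcp_rot: [[0.0, 0.943, -0.334], [-0.0, -0.334, -0.943], [-1.0, 0.0, 0.0]]
contact_force: [0.3, 0.1, 0.9]
gripper_width: 0.0855
```

Request:
{"api": "send_rows", "payload": {"gripper": [1, 1, 1, 1, 1], "offset": [[-1, -11.5, -31.5], [-1, -9.5, -32.5], [-1, -7, -33], [-1, -5, -33], [-1, -3, -33.5]], "rot": [[-0.064, 0, 0], [-0.064, 0, 0], [-0.064, 0, 0], [-0.064, 0, 0], [-0.064, 0, 0]]}}

```text
clock: 2.02
ee_pos: [0.2994, 0.0835, 0.259]
tcp_rot: [[0.001, 1.0, -0.02], [-0.0, -0.02, -1.0], [-1.0, 0.001, 0.0]]
contact_force: [0.3, -0.9, -0.1]
gripper_width: 0.0853
```

Request:
{"api": "send_rows", "payload": {"gripper": [1, 1, 1, 1, 1], "offset": [[-1, -1, -33.5], [-1, 1.5, -33.5], [0, 14.5, -24.5], [0, 16, -23.5], [0, 17.5, -22.5]], "rot": [[-0.064, 0, 0], [-0.064, 0, 0], [-0.059, 0, 0], [-0.059, 0, 0], [-0.059, 0, 0]]}}

```text
clock: 2.43
ee_pos: [0.3356, 0.2282, 0.2609]
tcp_rot: [[0.001, 0.959, 0.282], [0.0, 0.282, -0.959], [-1.0, 0.001, 0.0]]
contact_force: [0.6, -0.8, 0.3]
gripper_width: 0.0854
```

```bash
python3 - <<'E'
from h import *
st=telemetry.get_state();print(st["ee_pos"],st["q"])
s=snapshot("wrist"); cv2.imwrite("pics/w1.png",s["image"][:,:,::-1])
print(s["xyz"])
E
python3 go.py 34 .36 .31 .26 .4 0
```

```text
[0.3356199  0.22819381 0.26086399] [ 3.03440601e-01  7.42953503e-02  1.51867992e+00 -5.60208512e-05
  1.54802058e+00  1.73654766e-02]
[0.3151328  0.30312232 0.43856402]
now 2.48 [0.3375, 0.2309, 0.2604] F [-0.6, -0.8, -2.0] w 0.0853
0 [[0.2, 14.7, -23.1], [0.2, 15.6, -22.6], [0.1, 16.4, -22.0]] [[-0.037, -0.001, 0.0], [-0.037, -0.001, 0.0], [-0.037, -0.001, 0.0]]
```

View pics/w1.png

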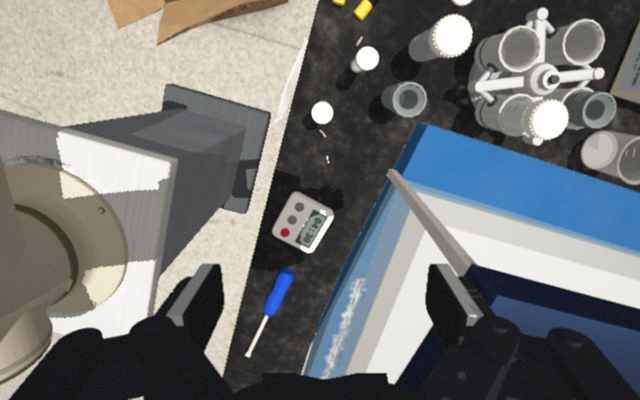

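```bash
python3 - <<'E'
from h import *
s=snapshot("wrist"); crop(s,"w1c.png",300,0,640,200,2.35)
import pickle; pickle.dump(s,open("w1.pkl","wb"))
E
```

```text
(no output)
```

View pics/w1c.png

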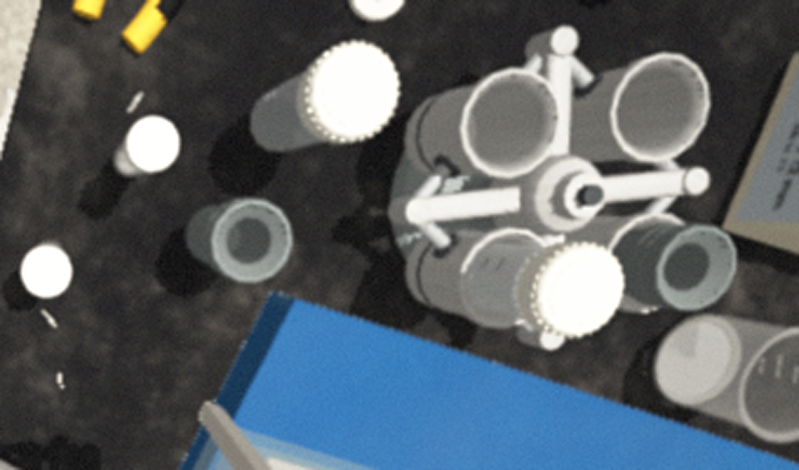

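```bash
python3 - <<'E'
from h import *
import pickle; s=pickle.load(open("w1.pkl","rb"))
pts={"lt":(352,92,.115),"sl":(252,240,.09),"s1":(153,144,.111),"s2":(46,270,.111),
"ltr":(574,289,.139),"slr":(697,266,.114),"emy":(512,122,.086),"emx":(660,106,.086)}
r={}
for k,(a,b,z) in pts.items():
    r[k]=px2w(s,300+a/2.35,b/2.35,z); print(k,r[k].round(4))
print((r["ltr"]+r["emx"])/2,(r["slr"]+r["emy"])/2)
E
```

```text
lt [0.4079 0.3753 0.115 ]
sl [0.3969 0.3161 0.09  ]
s1 [0.3447 0.3373 0.111 ]
s2 [0.3196 0.2819 0.111 ]
ltr [0.504  0.3334 0.139 ]
slr [0.5637 0.359  0.114 ]
emy [0.4825 0.3909 0.086 ]
emx [0.5388 0.4158 0.086 ]
[0.52140874 0.3746119  0.1125    ] [0.52312945 0.37498565 0.1       ]
```

```bash
python3 go.py 38 .34 .33 .25 .9 0 .4075 .375 .17 1.5708 0
```

```text
now 2.53 [0.3365, 0.2288, 0.2603] F [0.8, -0.1, 0.9] w 0.0856
0 [[1.7, 5.3, -16.0], [1.7, 6.9, -15.4], [1.7, 8.5, -14.6], [1.7, 9.9, -13.6], [1.7, 11.3, -12.6]] [[-0.102, 0.0, 0.0], [-0.102, 0.0, 0.0], [-0.102, 0.0, 0.0], [-0.102, 0.0, 0.0], [-0.102, 0.0, 0.0]]
5 [[1.8, 12.5, -11.4], [13.3, 12.9, 4.1], [13.3, 12.3, 5.6], [13.3, 11.6, 6.9], [13.4, 10.8, 8.2]] [[-0.102, 0.0, 0.0], [-0.112, 0.0, 0.0], [-0.112, 0.0, 0.0], [-0.112, 0.0, 0.0], [-0.112, 0.0, 0.0]]
10 [[13.3, 9.8, 9.3], [13.4, 8.7, 10.3]] [[-0.112, 0.0, 0.0], [-0.112, 0.0, 0.0]]
```

Request:
{"api": "send_rows", "payload": {"gripper": [1, 1, 1, 1, 1], "offset": [[1.5, 5.5, -16], [1.5, 7, -15.5], [1.5, 8.5, -14.5], [1.5, 10, -13.5], [1.5, 11.5, -12.5]], "rot": [[-0.102, 0, 0], [-0.102, 0, 0], [-0.102, 0, 0], [-0.102, 0, 0], [-0.102, 0, 0]]}}

```text
clock: 2.95
ee_pos: [0.3395, 0.311, 0.2533]
tcp_rot: [[0.0, 0.7, 0.715], [-0.0, 0.715, -0.7], [-1.0, -0.0, 0.0]]
contact_force: [0.3, -0.5, 0.8]
gripper_width: 0.0854
```

Request:
{"api": "send_rows", "payload": {"gripper": [0.3, 0.3, 0.3, 0.3, 0.3], "offset": [[2, 12.5, -11.5], [13, 13, 4], [13.5, 12.5, 5.5], [13.5, 11.5, 7], [13.5, 11, 8]], "rot": [[-0.102, 0, 0], [-0.112, 0, 0], [-0.112, 0, 0], [-0.112, 0, 0], [-0.112, 0, 0]]}}

```text
clock: 3.37
ee_pos: [0.3858, 0.3577, 0.1973]
tcp_rot: [[0.0, 0.222, 0.975], [-0.0, 0.975, -0.222], [-1.0, -0.0, 0.0]]
contact_force: [-0.2, 0.5, -0.0]
gripper_width: 0.0554
```

Request:
{"api": "send_rows", "payload": {"gripper": [0.3, 0.3, 0.3], "offset": [[13.5, 10, 9], [13.5, 8.5, 10.5], [0, 0, 0]], "rot": [[-0.112, 0, 0], [-0.112, 0, 0], [0, 0, 0]]}}

```text
clock: 3.62
ee_pos: [0.4084, 0.3723, 0.168]
tcp_rot: [[-0.004, 0.002, 1.0], [-0.002, 1.0, -0.002], [-1.0, -0.002, -0.004]]
contact_force: [-0.8, -0.6, -0.0]
gripper_width: 0.0554
```

```bash
python3 - <<'E'
from h import *
st=telemetry.get_state();print(st["ee_pos"],st["q"],st["gripper_width"])
s=snapshot("wrist"); cv2.imwrite("pics/w2.png",s["image"][:,:,::-1])
import pickle; pickle.dump(s,open("w2.pkl","wb"))
print(w2px(s,[[.4075,.375,.115]]), w2px(s,[st["ee_pos"]]))
E
```

```text
[0.40840343 0.37230955 0.16804222] [ 5.25036669e-01  4.07825129e-01  1.33341631e+00 -1.67373533e-04
  1.40461853e+00 -1.04383316e+00] 0.055416111816389
[[328.03023073 201.99209135]] [[323.83575635 233.4513223 ]]
```

View pics/w2.png

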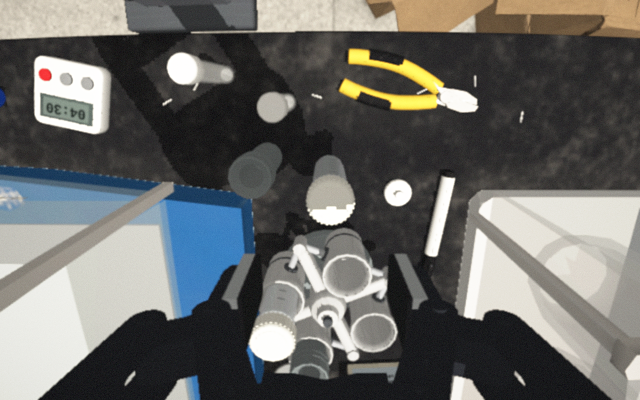

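Request:
{"api": "send_rows", "payload": {"gripper": [0.08, 0.08, 0.08, 0.08, 0.08], "offset": [[0, 2, -1], [20, 0, 0], [25, 0, 0], [25, 0, 0], [12, 0, 0]], "rot": [[0, 0, 0], [0, 0, 0], [0, 0, 0], [0, 0, 0], [0, 0, 0]]}}

```text
clock: 4.08
ee_pos: [0.4056, 0.3742, 0.0876]
tcp_rot: [[-0.002, 0.008, 1.0], [-0.001, 1.0, -0.008], [-1.0, -0.001, -0.002]]
contact_force: [-0.2, -0.4, -0.6]
gripper_width: 0.046
```

Request:
{"api": "send_rows", "payload": {"gripper": [-1, -1, -1, -1], "offset": [[0, 0, 0], [0, 0, 0], [0, 0, 0], [0, 0, 0]], "rot": [[0, 0, 0], [0, 0, 0], [0, 0, 0], [0, 0, 0]], "squeeze": 40}}

```text
clock: 4.42
ee_pos: [0.4074, 0.3753, 0.0904]
tcp_rot: [[0.003, 0.005, 1.0], [0.001, 1.0, -0.005], [-1.0, 0.002, 0.003]]
contact_force: [0.2, 0.2, -0.2]
gripper_width: 0.0004
```

```bash
python3 - <<'E'
from h import *
st=telemetry.get_state();print(st["ee_pos"],st["contact_force"],st["gripper_width"])
s=snapshot("wrist"); cv2.imwrite("pics/w3.png",s["image"][:,:,::-1])
s=snapshot("scene"); crop(s,"s3.png",220,100,420,250,4)
E
```

```text
[0.40743019 0.37530446 0.09042829] [ 0.19486526  0.16430503 -0.23059179] 0.0004439749645805884
```

View pics/w3.png

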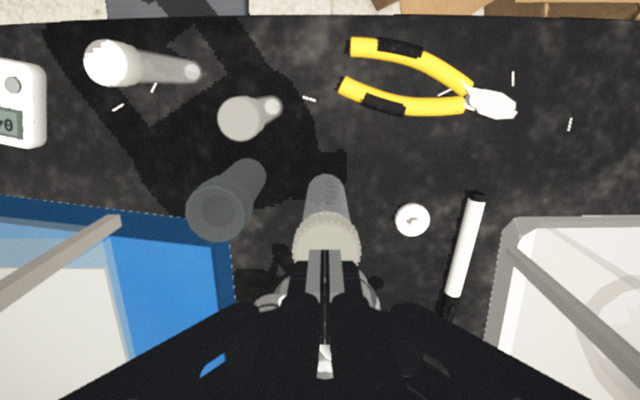

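View pics/s3.png

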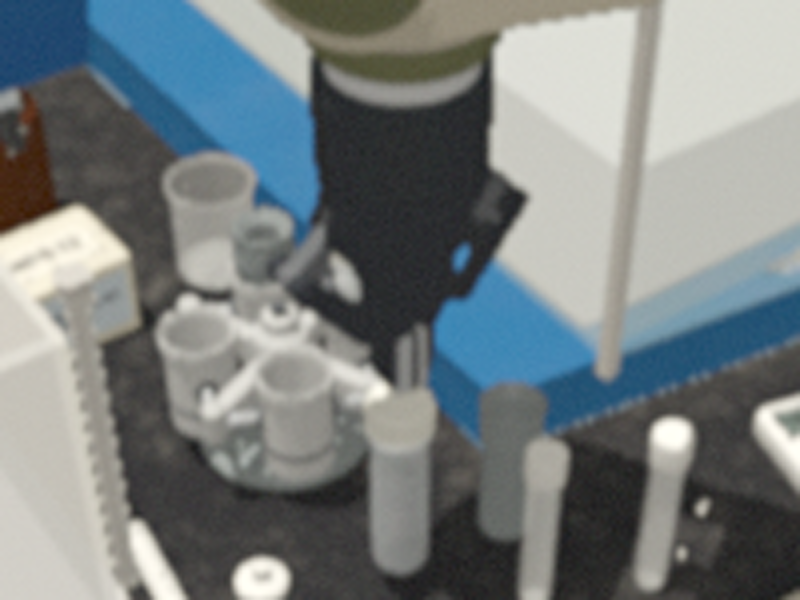

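```bash
python3 - <<'E'
from h import *
from scipy.spatial.transform import Rotation as Ro
st=telemetry.get_state();p=st["ee_pos"];R=st["tcp_rot"];print(p)
for n,b,f in (("wrist",(200,120,440,300),3.3),("scene",(260,120,400,250),4.5),("top",(240,120,400,260),4)):
    s=snapshot(n); s["image"]=s["image"].copy()
    x0,y0,x1,y1=b
    im=cv2.resize(s["image"][y0:y1,x0:x1,::-1],None,fx=f,fy=f,interpolation=cv2.INTER_CUBIC)
    for d,c in ((0,(0,0,255)),(-.019,(0,255,0)),(-.038,(255,0,0)),(-.073,(0,255,255))):
        for zz in ((-.011,0,.011)):
            q=w2px(s,[p+R@[d,0,zz]])[0]; cv2.circle(im,tuple(int(v) for v in ((q-[x0,y0]+.5)*f)),3,c,-1)
    # lt model rings
    for z,r in ((0,.0145),(.099,.01675),(.115,.01675)):
        t=np.linspace(0,2*np.pi,40)
        q=w2px(s,np.c_[.4075+r*np.cos(t),.375+r*np.sin(t),0*t+z])
        cv2.polylines(im,[((q-[x0,y0]+.5)*f).astype(int)],True,(255,0,255),1)
    cv2.imwrite(f"pics/ov_{n}.png",im)
    print(n,np.round(s["xyz"],4), np.round(R.T@(np.array(s["xyz"])-p),4))
E
```

```text
[0.40721814 0.37519236 0.08984725]
wrist [0.3307 0.3757 0.2674] [-0.1777  0.0003 -0.0763]
scene [-0.04    0.6873  0.6361] [-0.5467  0.3104 -0.4479]
top [0.2912 0.3371 0.9017] [-0.812  -0.0379 -0.1144]
```

View pics/ov_wrist.png

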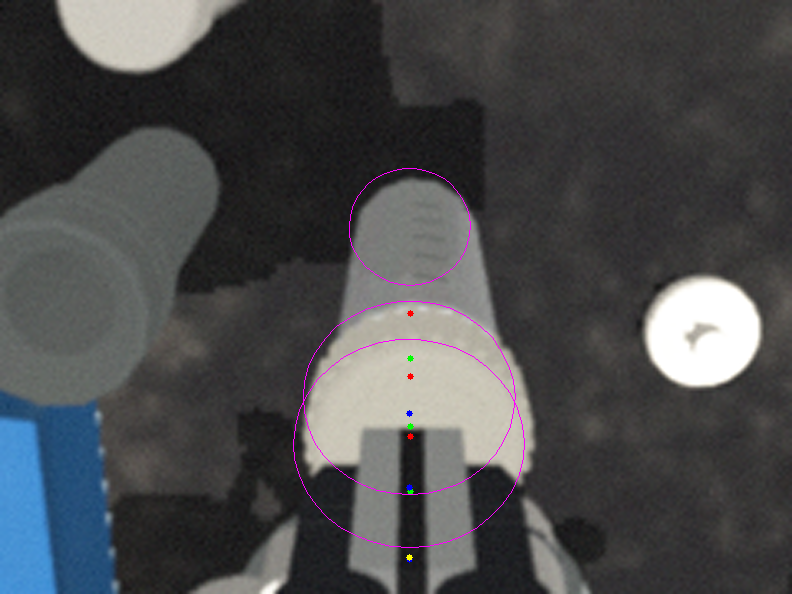

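View pics/ov_scene.png

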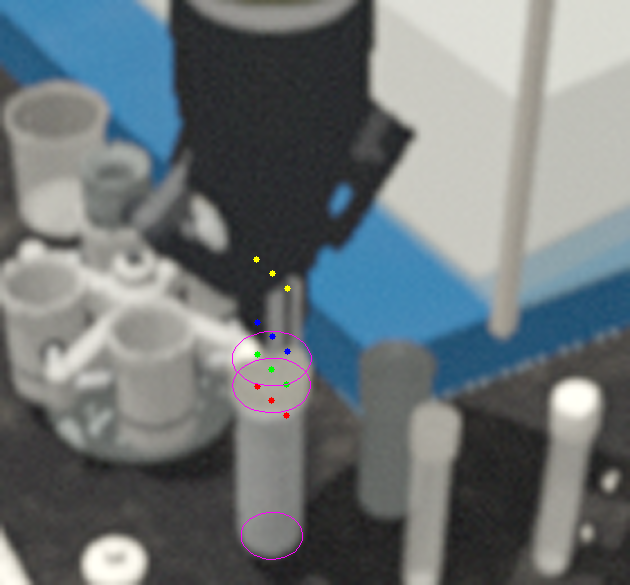

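View pics/ov_top.png

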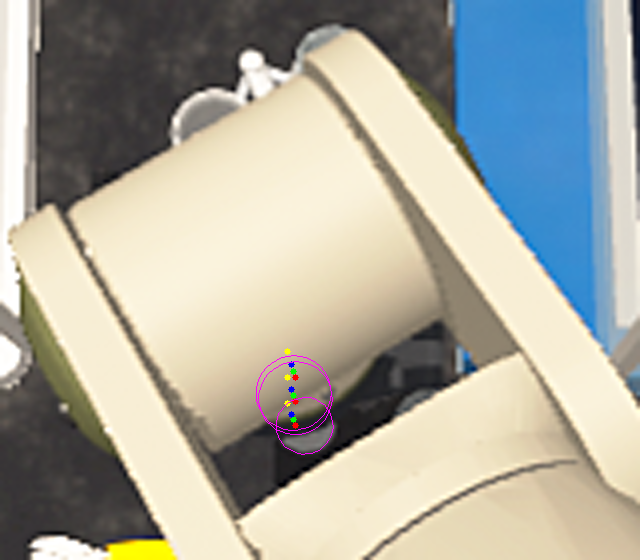

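Request:
{"api": "send_rows", "payload": {"gripper": [0.08, 0.08, 0.08, 0.08, 0.08], "offset": [[-5, 0, 0], [0, 0, 0], [0, 0, 0], [0, 0, 0], [0, 0, 0]], "rot": [[0, 0, 0], [0, 0, 0], [0, 0, 0], [0, 0, 0], [0, 0, 0]]}}

```text
clock: 5.08
ee_pos: [0.4069, 0.3749, 0.0937]
tcp_rot: [[-0.0, 0.005, 1.0], [-0.0, 1.0, -0.005], [-1.0, -0.0, -0.0]]
contact_force: [-0.4, 0.0, -0.6]
gripper_width: 0.0466
```

```bash
python3 - <<'E'
from h import *
s=snapshot("scene"); crop(s,"s4.png",260,120,400,250,5)
s=snapshot("wrist"); cv2.imwrite("pics/w4.png",s["image"][:,:,::-1])
E
```

```text
(no output)
```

View pics/s4.png

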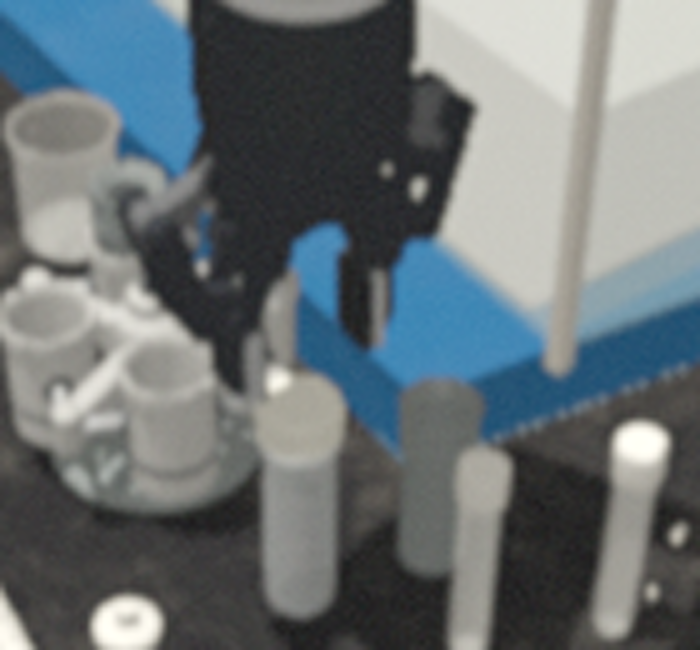

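View pics/w4.png

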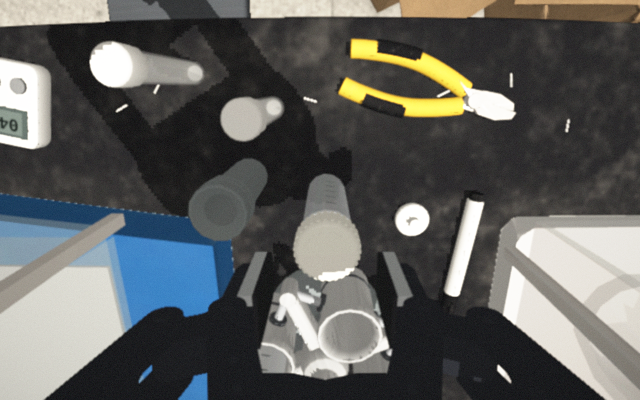

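```bash
python3 - <<'E'
from h import *
s=snapshot("scene"); p=np.array([.4069,.3749,.0937]); 
for d in (0,.02,.03,.04,.05):
  for zz in (-.011,.0,.011):
    print(d,zz,w2px(s,[p+[zz,.025,d],p+[zz,-.025,d]]).round(1).tolist(), w2px(s,[p+[zz,.025,.08]]).round(1).tolist())
E
python3 go.py 30 .4069 .3749 .17 1.5708 0
```

```text
0 -0.011 [[312.7, 215.8], [333.8, 205.3]] [[312.1, 184.4]]
0 0.0 [[309.5, 212.5], [330.5, 202.1]] [[308.6, 181.0]]
0 0.011 [[306.3, 209.1], [327.3, 198.9]] [[305.2, 177.7]]
0.02 -0.011 [[312.5, 208.4], [334.1, 197.9]] [[312.1, 184.4]]
0.02 0.0 [[309.3, 205.0], [330.7, 194.7]] [[308.6, 181.0]]
0.02 0.011 [[306.0, 201.7], [327.4, 191.5]] [[305.2, 177.7]]
0.03 -0.011 [[312.5, 204.6], [334.2, 194.1]] [[312.1, 184.4]]
0.03 0.0 [[309.2, 201.2], [330.8, 190.9]] [[308.6, 181.0]]
0.03 0.011 [[305.9, 197.9], [327.5, 187.7]] [[305.2, 177.7]]
0.04 -0.011 [[312.4, 200.7], [334.3, 190.2]] [[312.1, 184.4]]
0.04 0.0 [[309.1, 197.3], [330.9, 187.0]] [[308.6, 181.0]]
0.04 0.011 [[305.8, 194.0], [327.5, 183.8]] [[305.2, 177.7]]
0.05 -0.011 [[312.3, 196.7], [334.5, 186.2]] [[312.1, 184.4]]
0.05 0.0 [[309.0, 193.4], [331.0, 183.0]] [[308.6, 181.0]]
0.05 0.011 [[305.6, 190.0], [327.6, 179.9]] [[305.2, 177.7]]
now 5.23 [0.4068, 0.3749, 0.0936] F [0.7, 0.0, 0.1] w 0.0462
0 [[-25.5, -0.0, 0.0], [-25.4, -0.0, 0.0], [-25.5, -0.0, 0.1]] [[-0.002, 0.0, 0.0], [-0.002, 0.0, 0.0], [-0.002, 0.0, 0.0]]
```

Request:
{"api": "send_rows", "payload": {"gripper": [0.08, 0.08, 0.08, 0.08], "offset": [[16, 0, 0], [16, 0, 0], [11, 0, 0], [0, 0, 0]], "rot": [[0, 0, 0], [0, 0, 0], [0, 0, 0], [0, 0, 0]]}}

```text
clock: 5.57
ee_pos: [0.4058, 0.3743, 0.0487]
tcp_rot: [[-0.004, 0.005, 1.0], [-0.002, 1.0, -0.005], [-1.0, -0.002, -0.004]]
contact_force: [-0.5, -0.3, -0.3]
gripper_width: 0.0462
```

```bash
python3 - <<'E'
from h import *
s=snapshot("scene"); crop(s,"s5.png",260,120,400,250,5)
s=snapshot("wrist"); cv2.imwrite("pics/w5.png",s["image"][:,:,::-1])
E
```

```text
(no output)
```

View pics/s5.png

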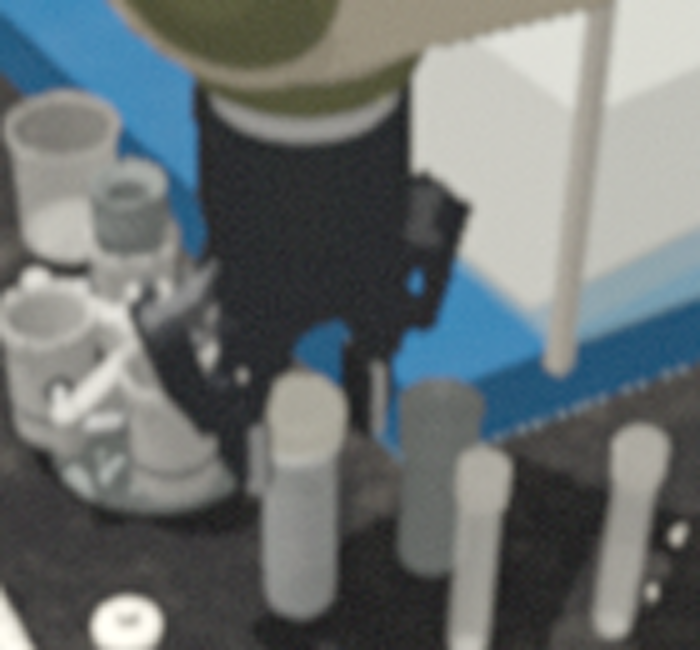

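View pics/w5.png

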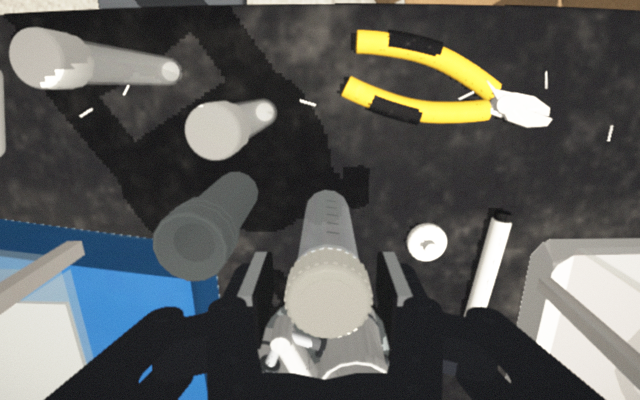

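Request:
{"api": "send_rows", "payload": {"gripper": [-1, -1, -1, -1], "offset": [[0, 0, 0], [0, 0, 0], [0, 0, 0], [0, 0, 0]], "rot": [[0, 0, 0], [0, 0, 0], [0, 0, 0], [0, 0, 0]], "squeeze": 40}}

```text
clock: 6.0
ee_pos: [0.4074, 0.3753, 0.0517]
tcp_rot: [[0.002, 0.005, 1.0], [0.001, 1.0, -0.005], [-1.0, 0.001, 0.002]]
contact_force: [-0.9, 0.2, 5.9]
gripper_width: 0.0317
```

Request:
{"api": "send_rows", "payload": {"gripper": [-1, -1, -1, -1], "offset": [[-5, 0, 0], [-30, 0, 0], [-40, 0, 0], [-40, 0, 0]], "rot": [[0, 0, 0], [0, 0, 0], [0, 0, 0], [0, 0, 0]]}}

```text
clock: 6.33
ee_pos: [0.4061, 0.3745, 0.1669]
tcp_rot: [[-0.002, 0.005, 1.0], [-0.001, 1.0, -0.005], [-1.0, -0.001, -0.002]]
contact_force: [0.3, 1.3, -0.4]
gripper_width: 0.0316
```

```bash
python3 - <<'E'
from h import *
st=telemetry.get_state();print(st["ee_pos"],st["gripper_width"],st["contact_force"])
s=snapshot("scene"); crop(s,"s6.png",240,50,420,220,3.5)
s=snapshot("wrist"); cv2.imwrite("pics/w6.png",s["image"][:,:,::-1])
E
```

```text
[0.4061329  0.37452367 0.16685568] 0.031590748187836484 [ 0.33348014  1.33554214 -0.43217807]
```

View pics/s6.png

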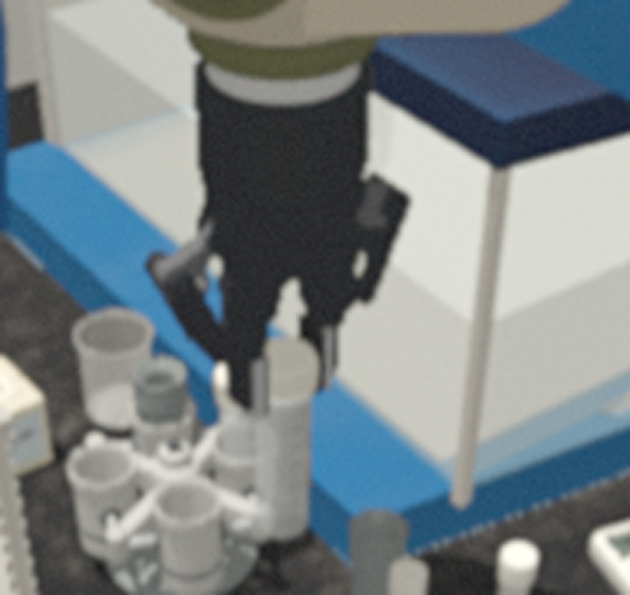

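View pics/w6.png

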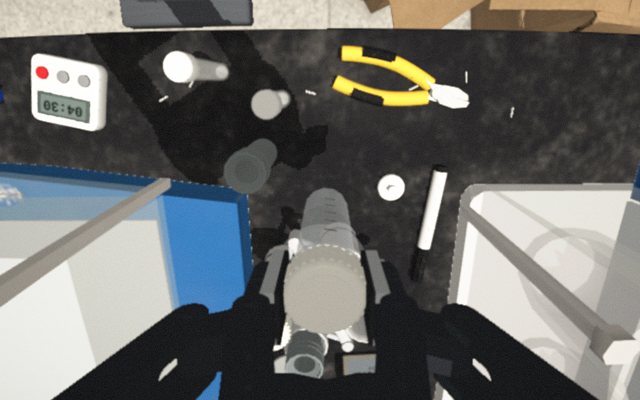

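```bash
python3 - <<'E'
from h import *
s=snapshot("wrist"); p=telemetry.get_state()["ee_pos"]
print(p, px2w(s,326,288,p[2]+.065),w2px(s,[[p[0],p[1],p[2]+.065]]))
E
python3 go.py 36 .4075 .375 .19 1.5708 0 .538 .415 .185 1.5708 0
```

```text
[0.40782189 0.37563804 0.16872886] [0.4043225  0.37697338 0.23372886] [[322.51750799 295.98069889]]
now 6.48 [0.4078, 0.3756, 0.1687] F [-0.1, -0.3, -1.8] w 0.0315
0 [[-21.3, -0.6, -0.2], [1.3, 10.0, 32.6], [1.3, 10.0, 32.6], [1.2, 10.0, 32.7], [1.3, 10.0, 32.6]] [[-0.005, 0.005, -0.003], [0.0, 0.0, 0.0], [0.0, 0.0, 0.0], [0.0, 0.0, 0.0], [0.0, 0.0, 0.0]]
```

Request:
{"api": "send_rows", "payload": {"gripper": [-1, -1, -1, -1, -1], "offset": [[-21, 0, 0], [0, 10, 33], [0, 10, 33], [0, 10, 33], [0, 9, 33]], "rot": [[-0.005, 0, 0], [0, 0, 0], [0, 0, 0], [0, 0, 0], [0, 0, 0]]}}

```text
clock: 6.9
ee_pos: [0.5396, 0.4141, 0.185]
tcp_rot: [[-0.003, -0.0, 1.0], [-0.001, 1.0, 0.0], [-1.0, -0.001, -0.003]]
contact_force: [0.3, 1.0, -0.8]
gripper_width: 0.0315
```

```bash
python3 - <<'E'
from h import *
st=telemetry.get_state();print(st["ee_pos"],st["gripper_width"],st["contact_force"])
s=snapshot("scene"); crop(s,"s7.png",240,50,420,220,3.5)
s=snapshot("wrist"); crop(s,"w7.png",200,100,460,300,3)
import pickle; pickle.dump(s,open("w7.pkl","wb"))
s=snapshot("top"); crop(s,"t7.png",240,110,400,290,3.3)
print(telemetry.get_state()["ee_pos"])
E
```

```text
[0.53958087 0.41412016 0.18504519] 0.03151143477017529 [ 0.28701823  0.95935695 -0.81154587]
[0.5398788  0.41354204 0.18321891]
```

View pics/s7.png

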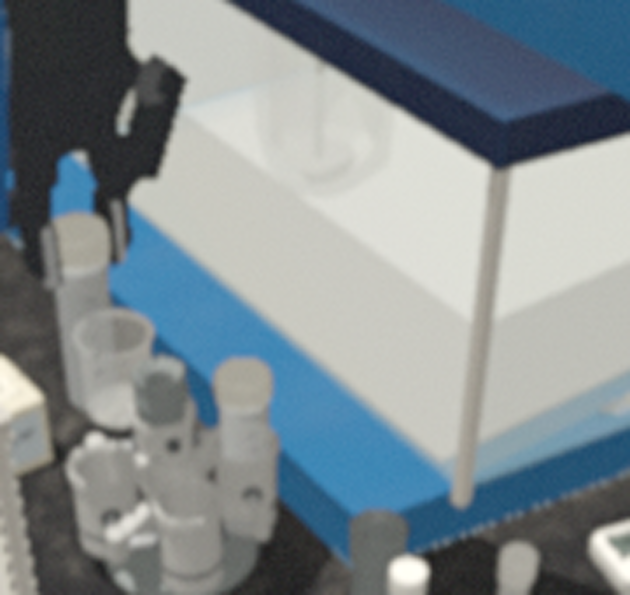

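View pics/w7.png

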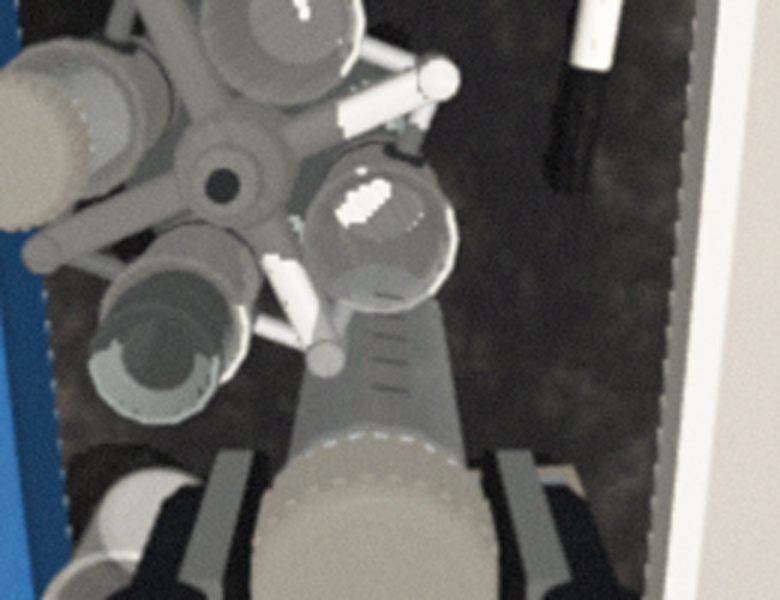

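```bash
python3 - <<'E'
from h import *
import pickle; s=pickle.load(open("w7.pkl","rb"))
P=telemetry.get_state()["ee_pos"]
for n,a,b,z in (("emx",382,233,.086),("emy",283,32,.086),("ltr",20,150,.139),("slr",157,350,.114),("hub",222,186,.095),):
    print(n,px2w(s,200+a/3,100+b/3,z).round(4))
print("captop",px2w(s,200+375/3,100+560/3,P[2]+.065), "foot",px2w(s,200+383/3,100+(-0+322)/3,P[2]-.05))
c=w2px(s,[[P[0],P[1],P[2]-.05],[P[0]-.0025,P[1]+.001,P[2]-.05],[.538,.4145,.086]]);print((c-[200,100])*3)
E
```

```text
emx [0.5377 0.4167 0.086 ]
emy [0.4852 0.3916 0.086 ]
ltr [0.506  0.3396 0.139 ]
slr [0.5605 0.3605 0.114 ]
hub [0.523  0.3758 0.095 ]
captop [0.53781121 0.41480571 0.24821891] foot [0.54662393 0.41663623 0.13321891]
[[369.29519112 293.69827704]
 [373.71186652 283.0709484 ]
 [373.7243128  234.27607915]]
```

View pics/t7.png

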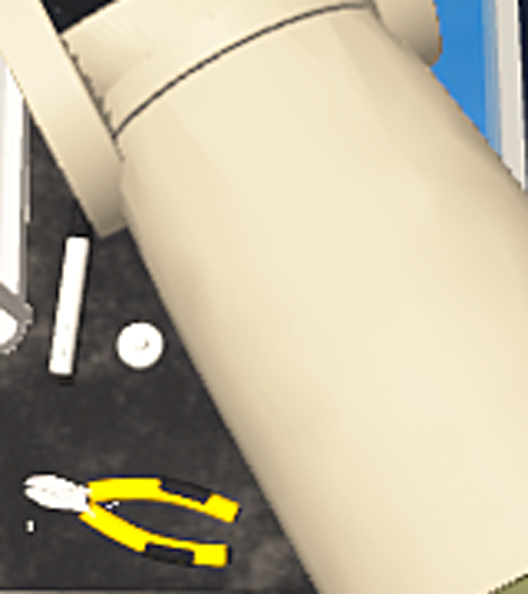

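```bash
python3 - <<'E'
from h import *
P=telemetry.get_state()["ee_pos"];print(P)
for n,b,f in (("scene",(225,90,305,190),6),("wrist",(200,100,460,300),3)):
    s=snapshot(n)
    x0,y0,x1,y1=b
    im=cv2.resize(s["image"][y0:y1,x0:x1,::-1],None,fx=f,fy=f,interpolation=cv2.INTER_CUBIC)
    for (cx,cy,tx,col) in ((.5378,.4150,0,(255,0,255)),(.5378,.4150,-.07,(0,255,0))):
      for h,r in ((0,.0145),(.099,.0145),(.115,.01675)):
        t=np.linspace(0,2*np.pi,40); dx=tx*(h-.115)
        q=w2px(s,np.c_[cx+dx+r*np.cos(t),cy+r*np.sin(t),0*t+P[2]-.05+h])
        cv2.polylines(im,[((q-[x0,y0]+.5)*f).astype(int)],True,col,1)
    cv2.imwrite(f"pics/ov7_{n}.png",im)
E
```

```text
[0.5398788  0.41354204 0.18321891]
```

View pics/ov7_scene.png

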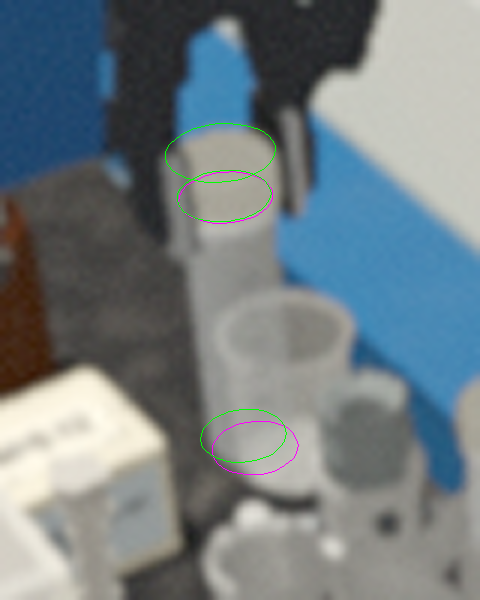

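View pics/ov7_wrist.png

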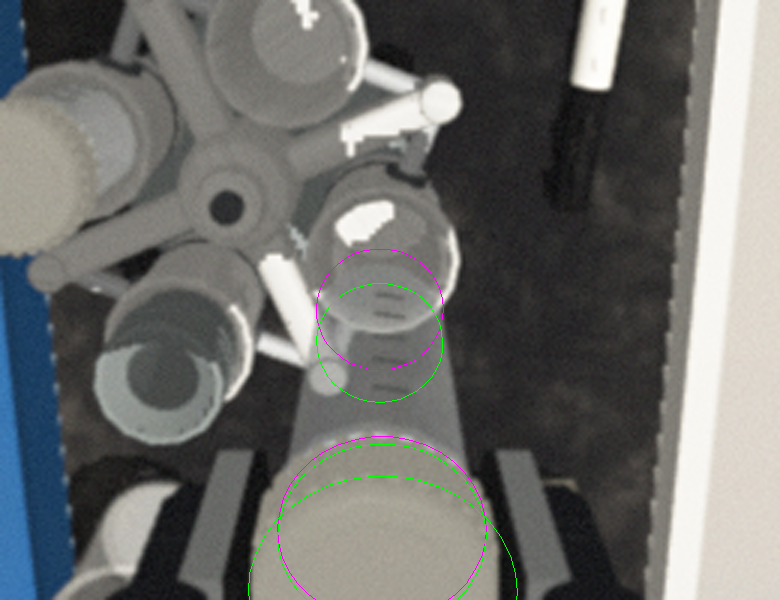

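Request:
{"api": "send_rows", "payload": {"gripper": [-1, -1, -1, -1, -1], "offset": [[0, 1, -2], [20, 0, 0], [20, 0, 0], [8, 0, 0], [5, 0, 0]], "rot": [[0, 0.01, 0], [0, 0.01, 0], [0, 0, 0], [0, 0, 0], [0, 0, 0]]}}

```text
clock: 7.57
ee_pos: [0.5348, 0.4148, 0.1329]
tcp_rot: [[-0.022, -0.001, 1.0], [-0.001, 1.0, 0.001], [-1.0, -0.001, -0.022]]
contact_force: [0.1, -0.1, 0.2]
gripper_width: 0.0318
```

```bash
python3 - <<'E'
from h import *
st=telemetry.get_state();print(st["ee_pos"],st["gripper_width"],st["contact_force"])
s=snapshot("scene"); crop(s,"s8.png",220,80,320,200,5)
s=snapshot("wrist"); crop(s,"w8.png",200,100,460,300,3)
E
```

```text
[0.53479747 0.4148424  0.13292791] 0.031840329016238275 [ 0.09111362 -0.06001563  0.2465874 ]
```

View pics/s8.png

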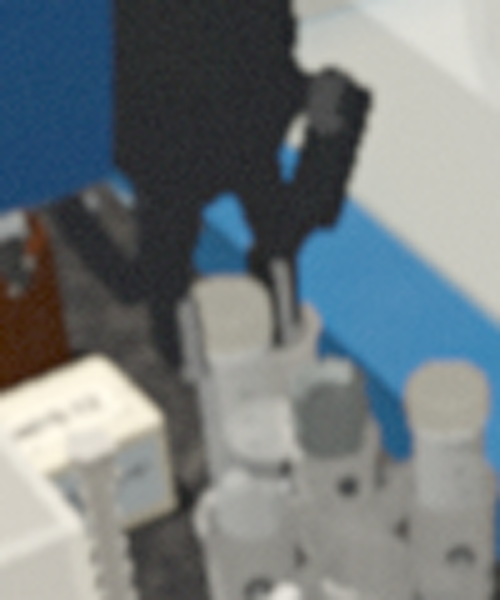

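View pics/w8.png

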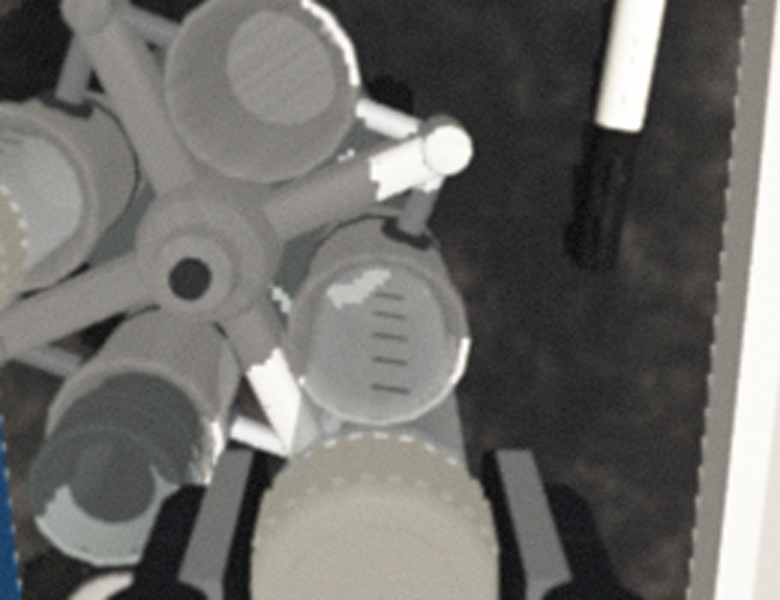

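Request:
{"api": "send_rows", "payload": {"gripper": [-1, -1, -1, -1], "offset": [[-3, 0, 3.5], [8, 0, 0], [8, 0, 0], [6, 0, 0]], "rot": [[0, 0, 0], [0, 0, 0], [0, 0, 0], [0, 0, 0]]}}

```text
clock: 8.0
ee_pos: [0.539, 0.4149, 0.1138]
tcp_rot: [[-0.02, -0.0, 1.0], [-0.0, 1.0, 0.0], [-1.0, -0.0, -0.02]]
contact_force: [0.6, -0.5, -0.4]
gripper_width: 0.0317
```

```bash
python3 - <<'E'
from h import *
st=telemetry.get_state();print(st["ee_pos"],st["gripper_width"],st["contact_force"],st["wrist_torque"])
s=snapshot("wrist"); crop(s,"w9.png",200,100,460,300,3)
E
```

```text
[0.5389941  0.4148556  0.11380443] 0.031706551009051155 [ 0.59699713 -0.45324582 -0.43368408] [-0.02095543 -0.01846271  0.02731671]
```

View pics/w9.png

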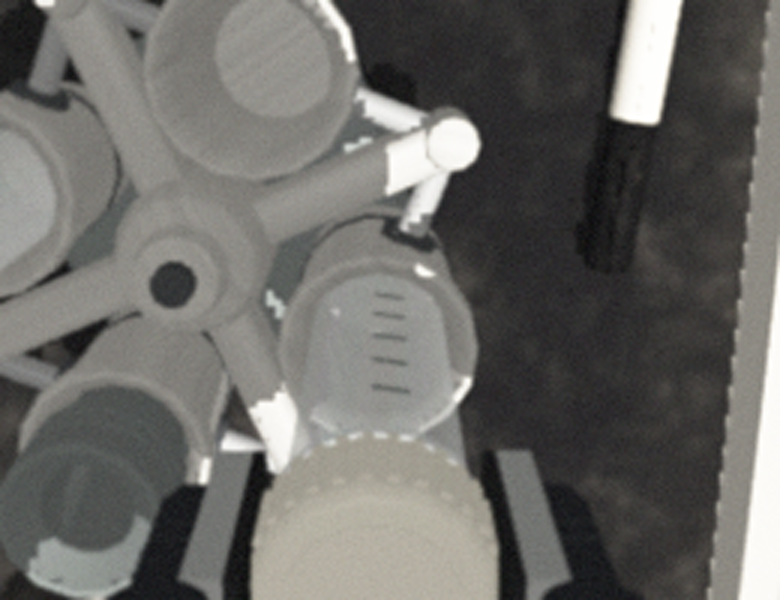

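Request:
{"api": "send_rows", "payload": {"gripper": [-1, -1, -1, -1], "offset": [[10, 0, 0], [10, 0, 0], [10, 0, 0], [6, 0, 0]], "rot": [[0, 0, 0], [0, 0, 0], [0, 0, 0], [0, 0, 0]]}}

```text
clock: 8.38
ee_pos: [0.5378, 0.4147, 0.0766]
tcp_rot: [[-0.022, -0.0, 1.0], [-0.001, 1.0, 0.0], [-1.0, -0.001, -0.022]]
contact_force: [0.9, 0.3, -0.6]
gripper_width: 0.0316
```

Request:
{"api": "send_rows", "payload": {"gripper": [-1, -1, -1], "offset": [[1, 0, 0], [1, 0, 0], [1, 0, 0]], "rot": [[0, 0, 0], [0, 0, 0], [0, 0, 0]]}}

```text
clock: 8.63
ee_pos: [0.5385, 0.4151, 0.0759]
tcp_rot: [[-0.02, -0.0, 1.0], [0.0, 1.0, 0.0], [-1.0, 0.0, -0.02]]
contact_force: [-0.6, -0.6, 4.6]
gripper_width: 0.0315
```

Request:
{"api": "send_rows", "payload": {"gripper": [0.0, 0.1, 0.1, 0.1], "offset": [[0, 0, 0], [0, 0, 0], [0, 0, 0], [-3, 0, 0]], "rot": [[0, 0, 0], [0, 0, 0], [0, 0, 0], [0, 0, 0]]}}

```text
clock: 8.97
ee_pos: [0.5382, 0.4149, 0.0784]
tcp_rot: [[-0.021, -0.0, 1.0], [-0.0, 1.0, 0.0], [-1.0, -0.0, -0.021]]
contact_force: [-0.2, -0.4, -0.3]
gripper_width: 0.047
```

Request:
{"api": "send_rows", "payload": {"gripper": [0.1, 0.1, 0.1, 0.1], "offset": [[-20, 0, 0], [-30, 0, 0], [-35, 0, 0], [-35, 0, 0]], "rot": [[0, 0, 0], [0, 0, 0], [0, 0, 0], [0, 0, 0]]}}

```text
clock: 9.3
ee_pos: [0.5405, 0.4148, 0.2003]
tcp_rot: [[-0.021, -0.0, 1.0], [-0.0, 1.0, 0.0], [-1.0, -0.0, -0.021]]
contact_force: [0.5, 0.3, -0.0]
gripper_width: 0.0469
```

```bash
python3 - <<'E'
from h import *
s=snapshot("scene"); crop(s,"s10.png",220,80,420,230,4)
s=snapshot("wrist"); cv2.imwrite("pics/w10.png",s["image"][:,:,::-1])
import pickle; pickle.dump(s,open("w10.pkl","wb"))
E
python3 go.py 36 .48 .40 .22 1.1 0 .396 .33 .20 0 0
```

```text
now 9.4 [0.5427, 0.416, 0.206] F [0.3, -0.1, 0.8] w 0.047
0 [[-3.4, -4.0, -15.7], [-3.4, -5.8, -15.1], [-3.5, -7.5, -14.3], [-3.5, -9.2, -13.4], [2.0, -10.1, -4.3]] [[0.118, -0.003, -0.001], [0.118, -0.003, -0.001], [0.118, -0.003, -0.001], [0.118, -0.003, -0.001], [0.11, 0.0, 0.0]]
5 [[2.0, -10.5, -3.2], [2.0, -10.7, -2.0], [2.0, -10.9, -0.8], [2.0, -10.9, 0.4], [2.0, -10.8, 1.6]] [[0.11, 0.0, 0.0], [0.11, 0.0, 0.0], [0.11, 0.0, 0.0], [0.11, 0.0, 0.0], [0.11, 0.0, 0.0]]
10 [[2.0, -10.6, 2.8], [2.0, -10.2, 3.9], [2.0, -9.7, 5.0], [1.9, -9.2, 6.0]] [[0.11, 0.0, 0.0], [0.11, 0.0, 0.0], [0.11, 0.0, 0.0], [0.11, 0.0, 0.0]]
```

View pics/s10.png

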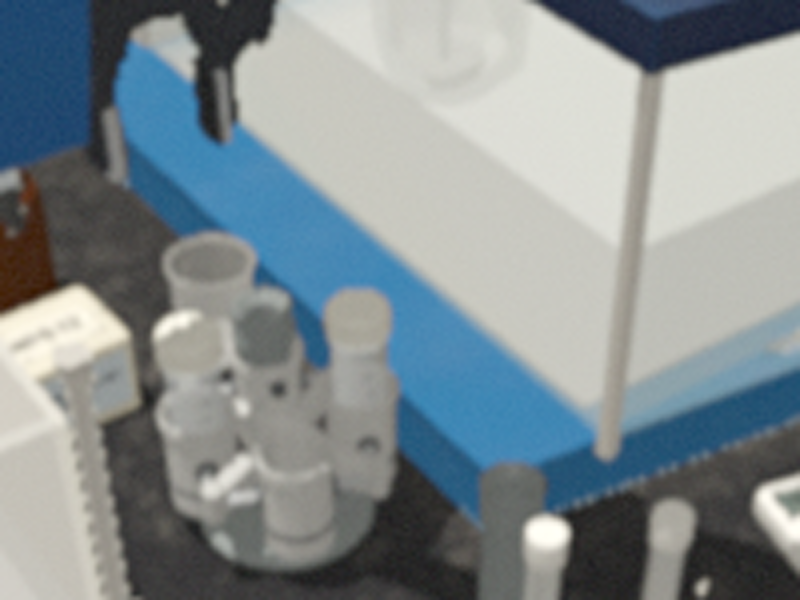

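View pics/w10.png

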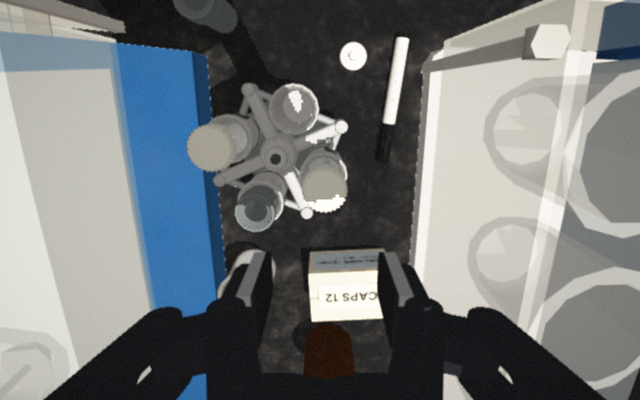

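```bash
python3 - <<'E'
from h import *
s=snapshot("top")
for z in (.3,.4):
  for c in ((360,40),(450,130),(500,300),(520,350),(600,480),(240,500)):
    print(z,c,px2w(s,240+c[0]/4,120+c[1]/4,z).round(3)[:2])
cv2.imwrite("pics/t10.png",s["image"][:,:,::-1])
E
```

```text
0.3 (360, 40) [0.505 0.341]
0.3 (450, 130) [0.472 0.31 ]
0.3 (500, 300) [0.411 0.294]
0.3 (520, 350) [0.393 0.288]
0.3 (600, 480) [0.348 0.262]
0.3 (240, 500) [0.343 0.384]
0.4 (360, 40) [0.47 0.34]
0.4 (450, 130) [0.442 0.315]
0.4 (500, 300) [0.391 0.301]
0.4 (520, 350) [0.376 0.296]
0.4 (600, 480) [0.339 0.275]
0.4 (240, 500) [0.334 0.376]
```

View pics/t10.png

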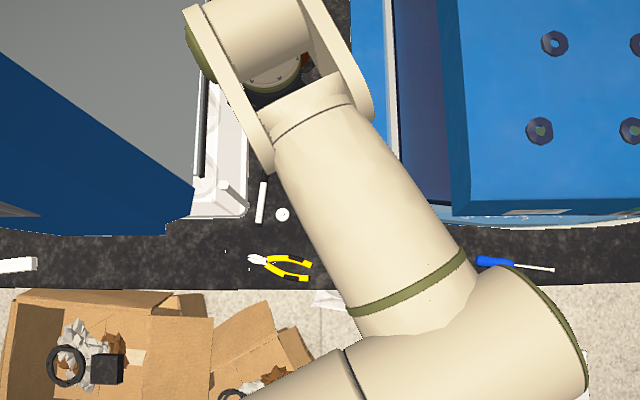

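```bash
python3 - <<'E'
from h import *
s=snapshot("scene")
for d in (.1,.15,.2,.22,.25,.3,.35): print(d,w2px(s,[[.407,.375,.167+d]]).round(1))
import pickle
w=pickle.load(open("w10.pkl","rb"));cv2.imwrite("pics/w10c.png",cv2.resize(w["image"][40:240,160:380,::-1],None,fx=3.5,fy=3.5))
E
```

```text
0.1 [[320.1 132.4]]
0.15 [[320.1 105.5]]
0.2 [[320.1  75.5]]
0.22 [[320.1  62.5]]
0.25 [[320.1  41.9]]
0.3 [[320.1   4. ]]
0.35 [[320.1 -38.8]]
```

View pics/w10c.png

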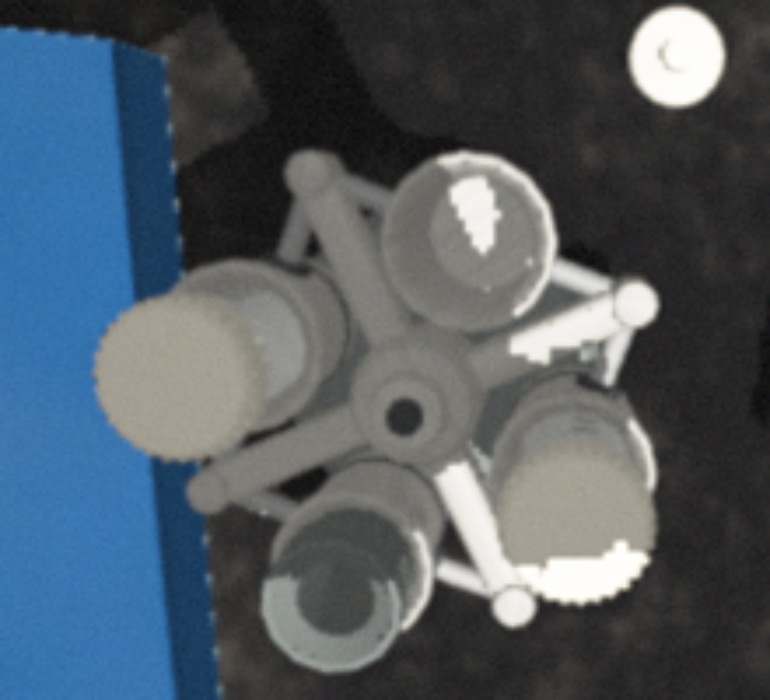

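```bash
python3 - <<'E'
from h import *
import pickle
s=pickle.load(open("w10.pkl","rb"))
r={}
for n,a,b,z in (("emy",467,242,.086),("ltr",177,377,.139),("slr",334,592,.114),("lt",577,522,.139)):
    r[n]=px2w(s,160+a/3.5,40+b/3.5,z); print(n,r[n].round(4))
print((r["lt"]+r["ltr"])/2,(r["slr"]+r["emy"])/2, r["lt"]-r["ltr"],r["slr"]-r["emy"])
E
python3 go.py 36 .47 .40 .23 1.1 0 .37 .36 .22 .45 0
```

```text
emy [0.4827 0.3912 0.086 ]
ltr [0.5064 0.336  0.139 ]
slr [0.5608 0.3603 0.114 ]
lt [0.537  0.4169 0.139 ]
[0.5216897 0.3764871 0.139    ] [0.52174932 0.37572054 0.1       ] [0.03056448 0.08089492 0.        ] [ 0.0781382  -0.03087321  0.028     ]
now 9.5 [0.541, 0.4151, 0.1998] F [0.3, -0.8, -0.4] w 0.0467
0 [[-7.2, -3.8, -17.9], [-7.3, -5.8, -17.3], [-7.4, -7.8, -16.4], [-7.5, -9.7, -15.4], [1.7, -13.5, -11.8]] [[0.118, -0.004, 0.001], [0.118, -0.004, 0.001], [0.118, -0.004, 0.001], [0.118, -0.004, 0.001], [0.108, 0.0, 0.0]]
5 [[1.7, -14.7, -10.3], [1.7, -15.7, -8.6], [1.7, -16.6, -6.9], [1.6, -17.2, -5.1], [1.7, -17.7, -3.2]] [[0.108, 0.0, 0.0], [0.108, 0.0, 0.0], [0.108, 0.0, 0.0], [0.108, 0.0, 0.0], [0.108, 0.0, 0.0]]
```

Request:
{"api": "send_rows", "payload": {"gripper": [0.1, 0.1, 0.1, 0.1, 0.1], "offset": [[-7, -4, -18], [-7, -6, -17], [-7, -8, -16.5], [-7.5, -10, -15.5], [1.5, -13.5, -12]], "rot": [[0.118, -0.005, 0], [0.118, -0.005, 0], [0.118, -0.005, 0], [0.118, -0.005, 0], [0.108, 0, 0]]}}

```text
clock: 9.92
ee_pos: [0.4518, 0.3926, 0.2269]
tcp_rot: [[-0.0, 0.552, 0.834], [-0.004, 0.834, -0.552], [-1.0, -0.004, 0.002]]
contact_force: [-0.2, 0.6, 0.6]
gripper_width: 0.0467
```

Request:
{"api": "send_rows", "payload": {"gripper": [0.1, 0.1, 0.1, 0.1, 0.1], "offset": [[1.5, -14.5, -10], [1.5, -15.5, -8.5], [1.5, -16.5, -7], [1.5, -17, -5], [1.5, -17.5, -3]], "rot": [[0.108, 0, 0], [0.108, 0, 0], [0.108, 0, 0], [0.108, 0, 0], [0.108, 0, 0]]}}

```text
clock: 10.33
ee_pos: [0.3691, 0.3587, 0.2179]
tcp_rot: [[-0.003, 0.902, 0.431], [-0.006, 0.431, -0.902], [-1.0, -0.005, 0.004]]
contact_force: [0.3, 0.6, 0.1]
gripper_width: 0.0467
```

```bash
python3 - <<'E'
from h import *
s=snapshot("wrist"); cv2.imwrite("pics/w11.png",s["image"][:,:,::-1])
import pickle; pickle.dump(s,open("w11.pkl","wb"))
E
python3 go.py 30 .385 .345 .12 .45 -.27
```

```text
now 10.38 [0.3665, 0.3579, 0.218] F [-1.3, 0.5, 1.0] w 0.0469
0 [[24.5, 3.0, 4.8], [24.8, 2.9, 3.2], [24.9, 2.9, 1.5], [25.0, 2.8, -0.1]] [[-0.002, -0.066, 0.002], [-0.002, -0.066, 0.002], [-0.002, -0.066, 0.002], [-0.002, -0.066, 0.002]]
```

View pics/w11.png

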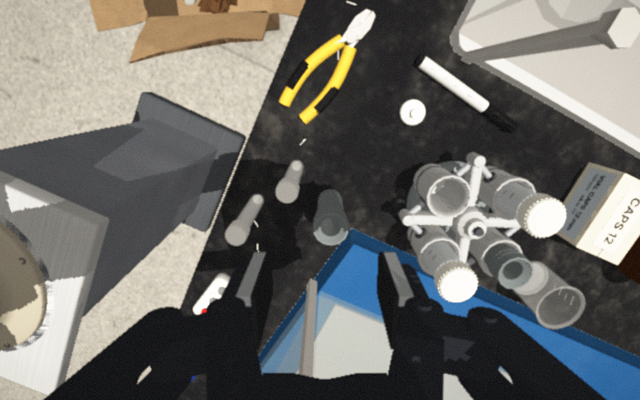

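```bash
python3 - <<'E'
from h import *
import pickle
s=pickle.load(open("w11.pkl","rb"));cv2.imwrite("pics/w11c.png",cv2.convertScaleAbs(cv2.resize(s["image"][150:260,220:380,::-1],None,fx=5,fy=5,interpolation=cv2.INTER_CUBIC),alpha=2))
E
```

```text
(no output)
```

View pics/w11c.png

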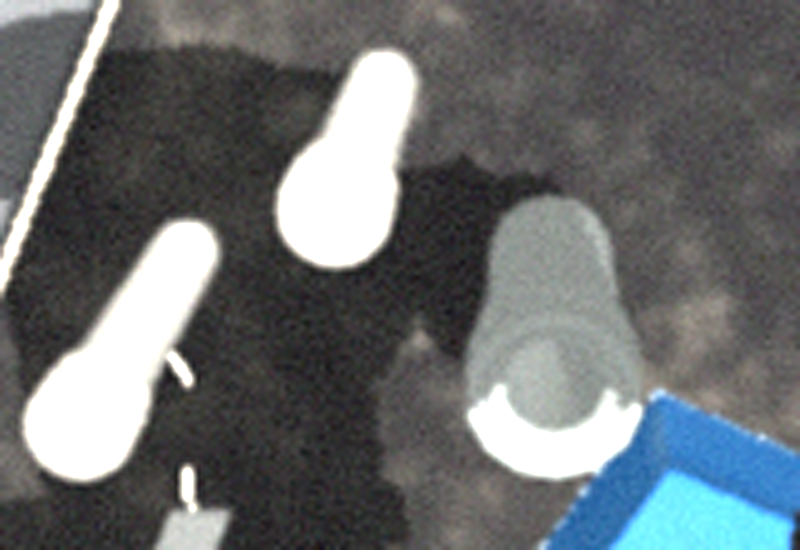

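```bash
python3 - <<'E'
from h import *
import pickle
s=pickle.load(open("w11.pkl","rb"))
for n,a,b,z in (("sl",555,394,.09),("s1",337,207,.111),("s2",86,414,.111),("slbase",550,255,0),("bath",655,390,.05),("bath",655,390,.02)):
    print(n,px2w(s,220+a/5,150+b/5,z).round(4))
E
```

```text
sl [0.3969 0.3171 0.09  ]
s1 [0.3449 0.3396 0.111 ]
s2 [0.3203 0.2857 0.111 ]
slbase [0.3978 0.3151 0.    ]
bath [0.4233 0.3122 0.05  ]
bath [0.4308 0.3019 0.02  ]
```

```bash
python3 - <<'E'
from h import *
import pickle
w=pickle.load(open("w11.pkl","rb"));t=snapshot("top");s=pickle.load(open("w2.pkl","rb"))
for z in (0,.03,.06,.09):
    print(z,px2w(w,220+655/5,150+390/5,z).round(3)[:2],px2w(t,240+380/3.3,110+340/3.3,z).round(3)[:2],px2w(s,256,203,z).round(3)[:2])
print(w2px(t,[[.39,.27,.0],[.39,.27,.05],[.39,.27,.42]]))
E
```

```text
0 [0.436 0.295] [0.433 0.294] [0.446 0.301]
0.03 [0.428 0.305] [0.428 0.296] [0.436 0.308]
0.06 [0.421 0.316] [0.424 0.297] [0.426 0.314]
0.09 [0.413 0.326] [0.419 0.298] [0.416 0.32 ]
[[367.51095009 233.84036006]
 [369.37798266 230.96687835]
 [394.7683772  191.77808473]]
```

```bash
python3 go.py 36 .3445 .3385 .13 1.57 0
```

```text
now 10.43 [0.3682, 0.3586, 0.2185] F [0.6, 0.1, -0.7] w 0.0467
0 [[8.9, -3.0, 0.7], [8.9, -3.0, 0.4], [8.9, -3.1, 0.1], [8.8, -3.1, -0.3], [8.8, -3.0, -0.6]] [[-0.112, 0.0, 0.001], [-0.112, 0.0, 0.001], [-0.112, 0.0, 0.001], [-0.112, 0.0, 0.001], [-0.112, 0.0, 0.001]]
5 [[8.9, -2.9, -1.0], [8.8, -2.8, -1.3], [8.9, -2.7, -1.6], [8.8, -2.5, -1.8], [8.8, -2.3, -2.1]] [[-0.112, 0.0, 0.001], [-0.112, 0.0, 0.001], [-0.112, 0.0, 0.001], [-0.112, 0.0, 0.001], [-0.112, 0.0, 0.001]]
```

Request:
{"api": "send_rows", "payload": {"gripper": [-0.1, -0.1, -0.1, -0.1, -0.1], "offset": [[9, -3, 0.5], [9, -3, 0.5], [9, -3, 0], [9, -3, -0.5], [9, -3, -0.5]], "rot": [[-0.112, 0, 0], [-0.112, 0, 0], [-0.112, 0, 0], [-0.112, 0, 0], [-0.112, 0, 0]]}}

```text
clock: 10.85
ee_pos: [0.3588, 0.3496, 0.1731]
tcp_rot: [[-0.002, 0.524, 0.852], [-0.005, 0.852, -0.524], [-1.0, -0.006, 0.001]]
contact_force: [-0.5, -0.8, -0.5]
gripper_width: 0.0382
```

Request:
{"api": "send_rows", "payload": {"gripper": [-0.1, -0.1, -0.1, -0.1, -0.1], "offset": [[9, -3, -1], [9, -3, -1.5], [9, -2.5, -1.5], [9, -2.5, -2], [9, -2.5, -2]], "rot": [[-0.112, 0, 0], [-0.112, 0, 0], [-0.112, 0, 0], [-0.112, 0, 0], [-0.112, 0, 0]]}}

```text
clock: 11.27
ee_pos: [0.3467, 0.3392, 0.1282]
tcp_rot: [[-0.002, -0.008, 1.0], [-0.005, 1.0, 0.008], [-1.0, -0.005, -0.002]]
contact_force: [-0.2, -0.2, -0.7]
gripper_width: 0.0383
```

```bash
python3 - <<'E'
from h import *
p=telemetry.get_state()["ee_pos"]
s=snapshot("wrist"); cv2.imwrite("pics/w12.png",s["image"][:,:,::-1])
import pickle; pickle.dump(s,open("w12.pkl","wb"))
print(p,w2px(s,[[p[0],p[1],.111]]),telemetry.get_state()["ee_pos"])
E
```

```text
[0.34667739 0.33922261 0.12815823] [[324.07851347 222.02407476]] [0.34557869 0.33839719 0.12660797]
```

View pics/w12.png

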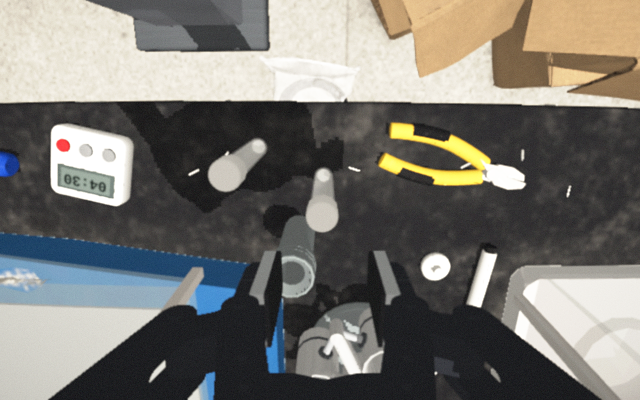

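```bash
python3 - <<'E'
from h import *
import pickle
s=pickle.load(open("w12.pkl","rb"))
cv2.imwrite("pics/w12c.png",cv2.resize(s["image"][150:310,240:400,::-1],None,fx=4,fy=4,interpolation=cv2.INTER_CUBIC))
print(px2w(s,322,212,.111),px2w(s,323,174,0.0),px2w(s,297,276,.09))
E
```

```text
[0.34038803 0.33795215 0.111     ] [0.34409223 0.33755045 0.        ] [0.39510452 0.32072777 0.09      ]
```

View pics/w12c.png

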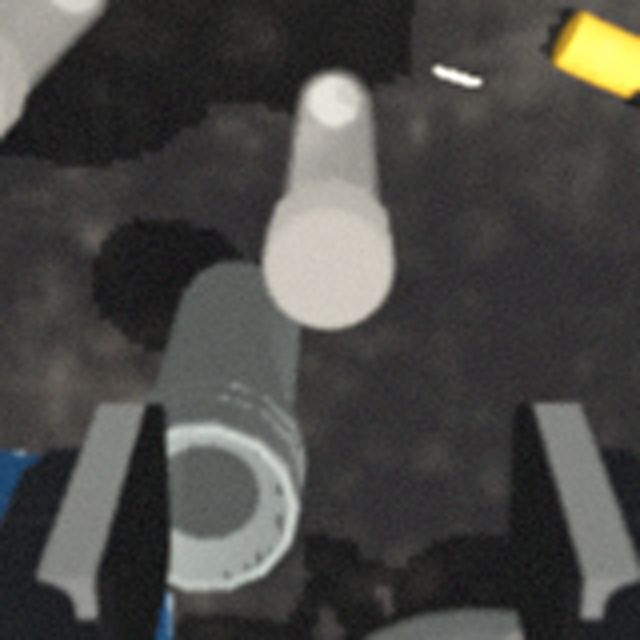

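Request:
{"api": "send_rows", "payload": {"gripper": [-0.1, -0.1, -0.1, -0.1, -0.1], "offset": [[15, 0, -2], [25, 0, 0], [25, 0, 0], [12, 0, 0], [0, 0, 0]], "rot": [[0, 0, 0], [0, 0, 0], [0, 0, 0], [0, 0, 0], [0, 0, 0]]}}

```text
clock: 11.73
ee_pos: [0.3436, 0.3382, 0.0498]
tcp_rot: [[-0.006, 0.001, 1.0], [-0.008, 1.0, -0.001], [-1.0, -0.008, -0.006]]
contact_force: [-1.5, -0.2, 0.0]
gripper_width: 0.0386
```

```bash
python3 - <<'E'
from h import *
st=telemetry.get_state();print(st["ee_pos"],st["contact_force"])
s=snapshot("wrist"); crop(s,"w13.png",200,150,460,350,3)
s=snapshot("scene"); crop(s,"s13.png",270,130,430,260,4.5)
E
```

```text
[0.34357004 0.3382196  0.04981207] [-1.48473317 -0.19598797  0.03171639]
```

View pics/w13.png

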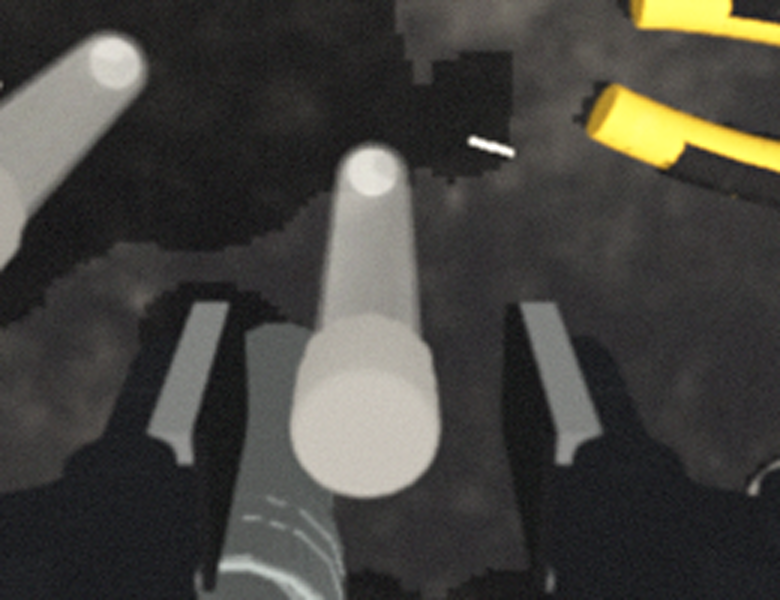

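View pics/s13.png

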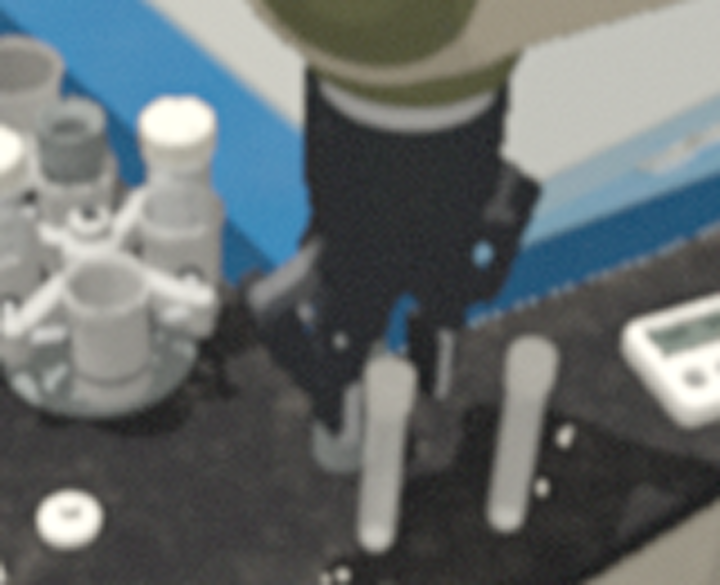

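Request:
{"api": "send_rows", "payload": {"gripper": [-1, -1, -1, -1], "offset": [[0, 0, 0], [0, 0, 0], [0, 0, 0], [0, 0, 0]], "rot": [[0, 0, 0], [0, 0, 0], [0, 0, 0], [0, 0, 0]], "squeeze": 35}}

```text
clock: 12.17
ee_pos: [0.3451, 0.3393, 0.0534]
tcp_rot: [[0.001, -0.0, 1.0], [-0.004, 1.0, 0.0], [-1.0, -0.004, 0.001]]
contact_force: [0.4, -0.6, 7.1]
gripper_width: 0.0184
```

Request:
{"api": "send_rows", "payload": {"gripper": [-1, -1, -1, -1, -1], "offset": [[-10, 0, 0], [-35, 0, 0], [-40, 0, 0], [-40, 0, 0], [-20, 0, 0]], "rot": [[0, 0, 0], [0, 0, 0], [0, 0, 0], [0, 0, 0], [0, 0, 0]]}}

```text
clock: 12.58
ee_pos: [0.3455, 0.3403, 0.2022]
tcp_rot: [[0.005, -0.0, 1.0], [-0.001, 1.0, 0.0], [-1.0, -0.001, 0.005]]
contact_force: [0.1, 1.3, -0.9]
gripper_width: 0.0181
```

```bash
python3 go.py 36 .48 .41 .215 1.57 0 .562 .36 .215 1.57 0
```

```text
now 12.58 [0.3455, 0.3403, 0.2022] F [0.1, 1.3, -0.9] w 0.0181
0 [[-2.4, 13.9, 26.9], [-2.5, 13.9, 26.9], [-2.5, 13.9, 26.9], [-2.5, 14.0, 27.0], [-2.6, 13.9, 26.9]] [[0.0, 0.001, 0.0], [0.0, 0.001, 0.0], [0.0, 0.001, 0.0], [0.0, 0.001, 0.0], [0.0, 0.001, 0.0]]
5 [[0.0, -16.7, 27.3], [0.0, -16.6, 27.3], [0.0, -16.7, 27.4]] [[0.0, 0.0, 0.0], [0.0, 0.0, 0.0], [0.0, 0.0, 0.0]]
```

Request:
{"api": "send_rows", "payload": {"gripper": [-1, -1, -1, -1, -1], "offset": [[-5, 14, 27], [-3, 14, 27], [-2, 14, 27], [-2, 14, 27], [-2, 14, 27]], "rot": [[0, 0, 0], [0, 0, 0], [0, 0, 0], [0, 0, 0], [0, 0, 0]]}}

```text
clock: 13.0
ee_pos: [0.4806, 0.4103, 0.2112]
tcp_rot: [[-0.001, -0.0, 1.0], [-0.005, 1.0, 0.0], [-1.0, -0.005, -0.001]]
contact_force: [-0.6, -0.6, -0.1]
gripper_width: 0.0184
```

Request:
{"api": "send_rows", "payload": {"gripper": [-1, -1, -1, -1], "offset": [[0, -16.5, 27], [0, -16.5, 27], [0, -16.5, 27], [0, 0, 0]], "rot": [[0, 0, 0], [0, 0, 0], [0, 0, 0], [0, 0, 0]]}}

```text
clock: 13.33
ee_pos: [0.5646, 0.3568, 0.2099]
tcp_rot: [[-0.001, 0.005, 1.0], [-0.006, 1.0, -0.005], [-1.0, -0.006, -0.001]]
contact_force: [0.5, -0.1, 0.1]
gripper_width: 0.0182
```

```bash
python3 - <<'E'
from h import *
st=telemetry.get_state();print(st["ee_pos"],st["contact_force"],st["gripper_width"])
s=snapshot("wrist"); crop(s,"w14.png",200,130,460,330,3)
import pickle; pickle.dump(s,open("w14.pkl","wb"))
s=snapshot("scene"); crop(s,"s14.png",220,80,340,200,5)
print(telemetry.get_state()["ee_pos"])
E
```

```text
[0.56461568 0.35682259 0.20991859] [ 0.53179257 -0.08578156  0.08311447] 0.01824896922069052
[0.56109336 0.35953495 0.21061252]
```

View pics/w14.png

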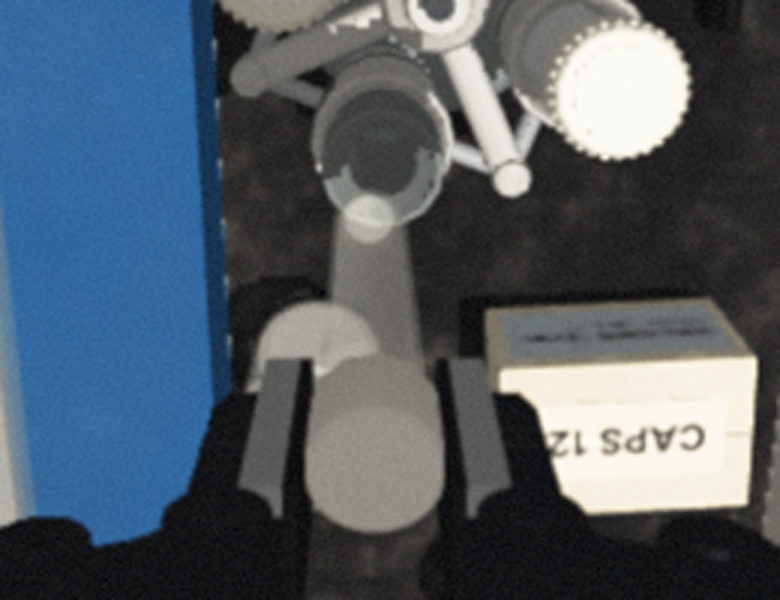

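View pics/s14.png

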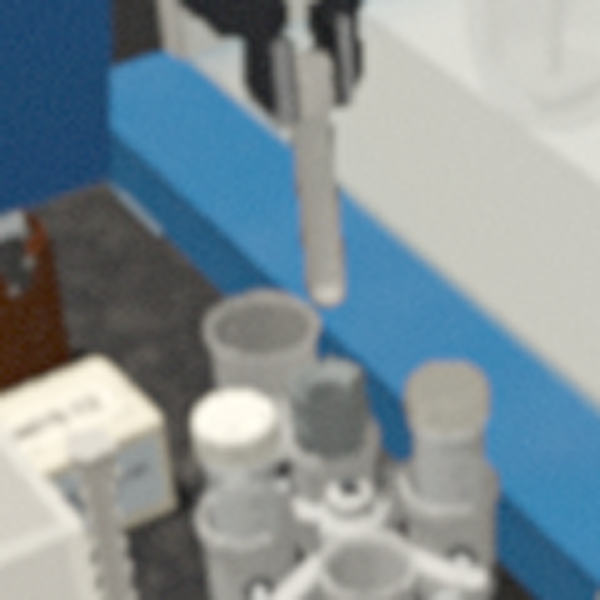

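```bash
python3 - <<'E'
from h import *
import pickle
s=pickle.load(open("w14.pkl","rb"))
for n,a,b,z in (("slr",384,162,.114),("foot",370,213,.159),("captop",374,470,.27)):
    print(n,px2w(s,200+a/3,130+b/3,z).round(4))
cv2.imwrite("pics/w14c.png",cv2.convertScaleAbs(cv2.resize(s["image"][140:220,290:370,::-1],None,fx=8,fy=8,interpolation=cv2.INTER_CUBIC),alpha=1.8))
E
```

```text
slr [0.5626 0.3595 0.114 ]
foot [0.5624 0.3561 0.159 ]
captop [0.5609 0.3576 0.27  ]
```

View pics/w14c.png

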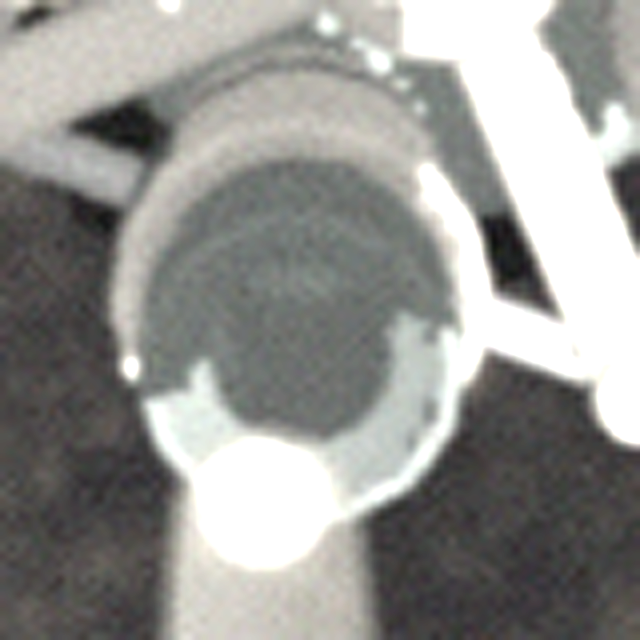

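```bash
python3 - <<'E'
from h import *
import pickle
s=pickle.load(open("w14.pkl","rb"))
print(px2w(s,327.75,185.25,.114),px2w(s,323.1,202.5,.159))
E
```

```text
[0.56366133 0.35926438 0.114     ] [0.56349147 0.35595305 0.159     ]
```

Request:
{"api": "send_rows", "payload": {"gripper": [-1, -1, -1, -1, -1], "offset": [[0, 3, 0], [15, 0, 0], [15, 0, 0], [10, 0, 0], [0, 0, 0]], "rot": [[0, 0, 0], [0, 0, 0], [0, 0, 0], [0, 0, 0], [0, 0, 0]]}}

```text
clock: 13.85
ee_pos: [0.5588, 0.3636, 0.1691]
tcp_rot: [[-0.005, -0.002, 1.0], [-0.006, 1.0, 0.002], [-1.0, -0.006, -0.005]]
contact_force: [-0.4, 0.6, -0.6]
gripper_width: 0.0184
```

```bash
python3 - <<'E'
from h import *
st=telemetry.get_state();print(st["ee_pos"],st["contact_force"],st["gripper_width"])
s=snapshot("wrist"); 
cv2.imwrite("pics/w15c.png",cv2.convertScaleAbs(cv2.resize(s["image"][150:250,270:390,::-1],None,fx=6,fy=6,interpolation=cv2.INTER_CUBIC),alpha=1.8))
import pickle; pickle.dump(s,open("w15.pkl","wb"))
E
```

```text
[0.5588346  0.36360284 0.16913683] [-0.41129102  0.62691743 -0.57921678] 0.018411030035756573
```

View pics/w15c.png

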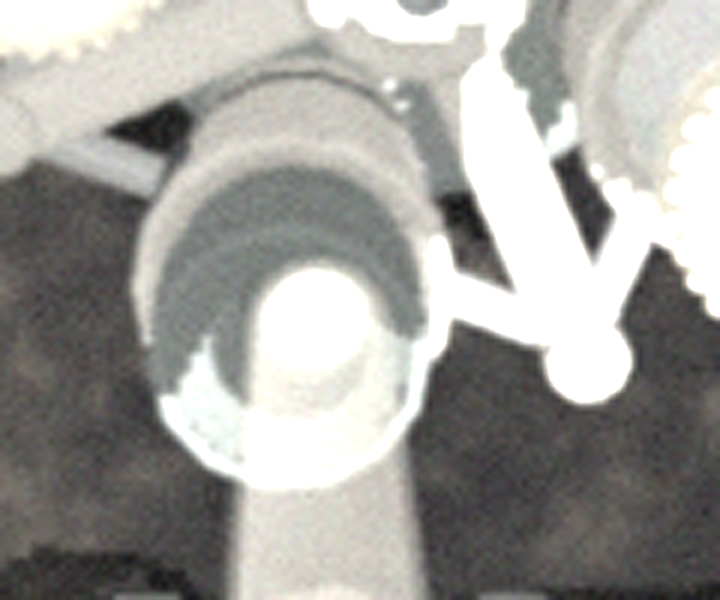

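Request:
{"api": "send_rows", "payload": {"gripper": [-1, -1, -1], "offset": [[0, -2.5, 3], [0, 0, 0], [0, 0, 0]], "rot": [[0, 0, 0], [0, 0, 0], [0, 0, 0]]}}

```text
clock: 14.15
ee_pos: [0.564, 0.3606, 0.1721]
tcp_rot: [[0.001, -0.0, 1.0], [-0.004, 1.0, 0.0], [-1.0, -0.004, 0.001]]
contact_force: [-0.7, 0.3, 0.2]
gripper_width: 0.0183
```

```bash
python3 - <<'E'
from h import *
st=telemetry.get_state();print(st["ee_pos"],st["contact_force"],st["qd"].round(3))
s=snapshot("wrist"); 
cv2.imwrite("pics/w16c.png",cv2.convertScaleAbs(cv2.resize(s["image"][150:250,270:390,::-1],None,fx=6,fy=6,interpolation=cv2.INTER_CUBIC),alpha=1.8))
E
```

```text
[0.56401294 0.36062001 0.17210671] [-0.72410621  0.27356067  0.23812493] [ 0.003  0.001  0.008  0.002 -0.002  0.001]
```

View pics/w16c.png

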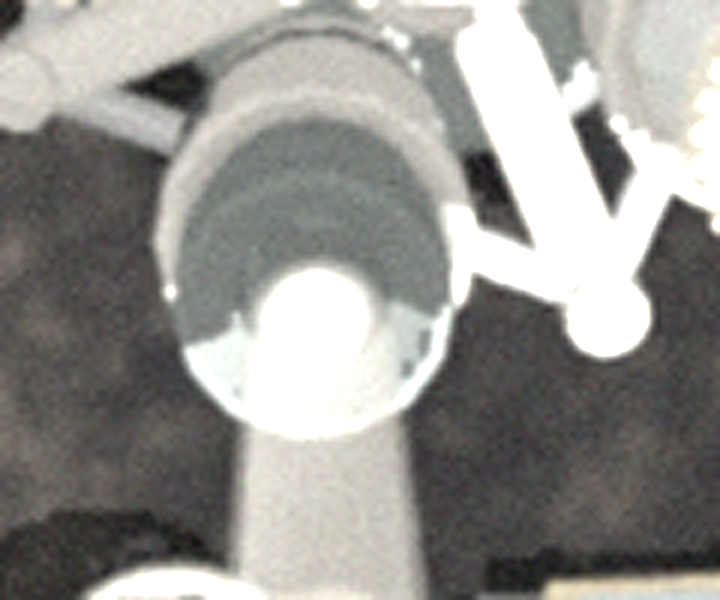

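Request:
{"api": "send_rows", "payload": {"gripper": [-1, -1, -1, -1, -1], "offset": [[4, 0, -1.5], [5, 0, 0], [6, 0, 0], [6, 0, 0], [0, 0, 0]], "rot": [[0, 0, 0], [0, 0, 0], [0, 0, 0], [0, 0, 0], [0, 0, 0]]}}

```text
clock: 14.62
ee_pos: [0.5615, 0.3602, 0.1483]
tcp_rot: [[-0.003, -0.0, 1.0], [-0.006, 1.0, 0.0], [-1.0, -0.006, -0.003]]
contact_force: [0.3, 1.1, -0.1]
gripper_width: 0.0181
```

```bash
python3 - <<'E'
from h import *
st=telemetry.get_state();print(st["ee_pos"],st["contact_force"],st["wrist_torque"].round(2))
s=snapshot("wrist"); 
cv2.imwrite("pics/w17c.png",cv2.convertScaleAbs(cv2.resize(s["image"][150:250,270:390,::-1],None,fx=6,fy=6,interpolation=cv2.INTER_CUBIC),alpha=1.8))
E
```

```text
[0.56147916 0.36019153 0.14827903] [ 0.29336812  1.0584189  -0.05995676] [-0.03 -0.06 -0.01]
```

View pics/w17c.png

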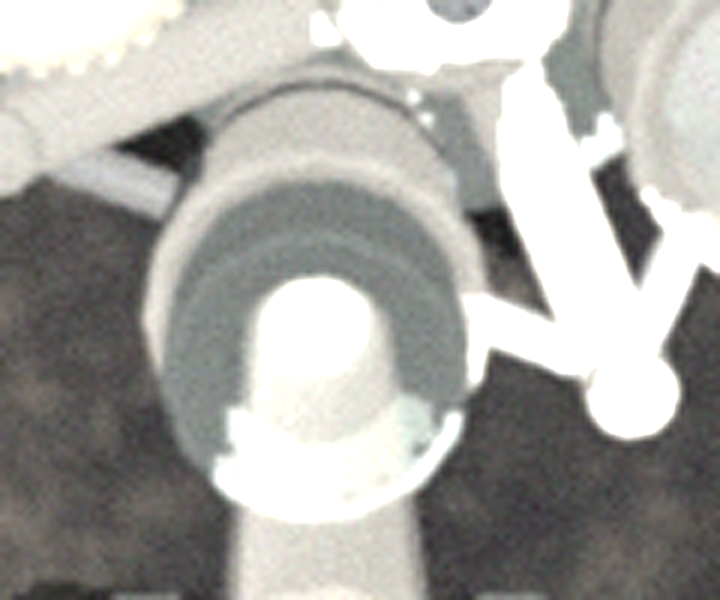

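Request:
{"api": "send_rows", "payload": {"gripper": [-1, -1, -1, -1, -1], "offset": [[8, 0, 0], [10, 0, 0], [10, 0, 0], [10, 0, 0], [7, 0, 0]], "rot": [[0, 0, 0], [0, 0, 0], [0, 0, 0], [0, 0, 0], [0, 0, 0]]}}

```text
clock: 15.08
ee_pos: [0.5617, 0.36, 0.1033]
tcp_rot: [[-0.002, -0.0, 1.0], [-0.005, 1.0, 0.0], [-1.0, -0.005, -0.002]]
contact_force: [1.9, 0.6, 0.0]
gripper_width: 0.0183
```

Request:
{"api": "send_rows", "payload": {"gripper": [-1, -1, -1, -1], "offset": [[1, 0, 0], [1, 0, 0], [1, 0, 0], [1, 0, 0]], "rot": [[0, 0, 0], [0, 0, 0], [0, 0, 0], [0, 0, 0]]}}

```text
clock: 15.42
ee_pos: [0.5623, 0.3604, 0.1016]
tcp_rot: [[0.0, -0.0, 1.0], [-0.004, 1.0, 0.0], [-1.0, -0.004, 0.0]]
contact_force: [-0.3, -0.5, -0.7]
gripper_width: 0.0184
```

Request:
{"api": "send_rows", "payload": {"gripper": [-1, -1, -1, -1], "offset": [[1, 0, 0], [1, 0, 0], [1, 0, 0], [1, 0, 0]], "rot": [[0, 0, 0], [0, 0, 0], [0, 0, 0], [0, 0, 0]]}}

```text
clock: 15.75
ee_pos: [0.5632, 0.3605, 0.0993]
tcp_rot: [[0.004, -0.0, 1.0], [-0.003, 1.0, 0.0], [-1.0, -0.003, 0.004]]
contact_force: [1.1, -0.8, 14.8]
gripper_width: 0.0188
```

Request:
{"api": "send_rows", "payload": {"gripper": [-0.5, -0.2, -0.2, -0.2], "offset": [[-1, 0, 0], [0, 0, 0], [0, 0, 0], [0, 0, 0]], "rot": [[0, 0, 0], [0, 0, 0], [0, 0, 0], [0, 0, 0]]}}

```text
clock: 16.08
ee_pos: [0.5618, 0.3602, 0.0979]
tcp_rot: [[-0.001, -0.0, 1.0], [-0.005, 1.0, 0.0], [-1.0, -0.005, -0.001]]
contact_force: [0.9, 0.2, 0.7]
gripper_width: 0.0343
```

Request:
{"api": "send_rows", "payload": {"gripper": [-0.2, -0.2, -0.2, -0.2, -0.2], "offset": [[-5, 0, 0], [-20, 0, 0], [-30, 0, 0], [-40, 0, 0], [-25, 0, 0]], "rot": [[0, 0, 0], [0, 0, 0], [0, 0, 0], [0, 0, 0], [0, 0, 0]]}}

```text
clock: 16.5
ee_pos: [0.5625, 0.361, 0.2223]
tcp_rot: [[0.003, -0.0, 1.0], [-0.003, 1.0, 0.0], [-1.0, -0.003, 0.003]]
contact_force: [0.2, 1.3, 0.7]
gripper_width: 0.034
```

```bash
python3 - <<'E'
from h import *
s=snapshot("wrist"); cv2.imwrite("pics/w18.png",s["image"][:,:,::-1])
E
python3 go.py 36 .47 .40 .23 1.1 0 .375 .355 .16 .45 -.27
```

```text
now 16.55 [0.5637, 0.3616, 0.227] F [0.0, -0.8, 3.1] w 0.0344
0 [[-1.0, 9.6, -23.4], [-0.9, 6.8, -24.4], [-0.9, 3.9, -25.0], [-0.9, 0.8, -25.3], [11.7, -13.9, -10.7]] [[0.118, 0.002, -0.001], [0.118, 0.002, -0.001], [0.118, 0.002, -0.001], [0.118, 0.002, -0.001], [0.108, -0.043, -0.015]]
5 [[11.4, -14.8, -9.7], [11.3, -15.6, -8.5], [11.2, -16.3, -7.3], [11.1, -16.8, -6.0], [11.2, -17.2, -4.6]] [[0.108, -0.043, -0.015], [0.108, -0.043, -0.015], [0.108, -0.043, -0.015], [0.108, -0.043, -0.015], [0.108, -0.043, -0.015]]
```

View pics/w18.png

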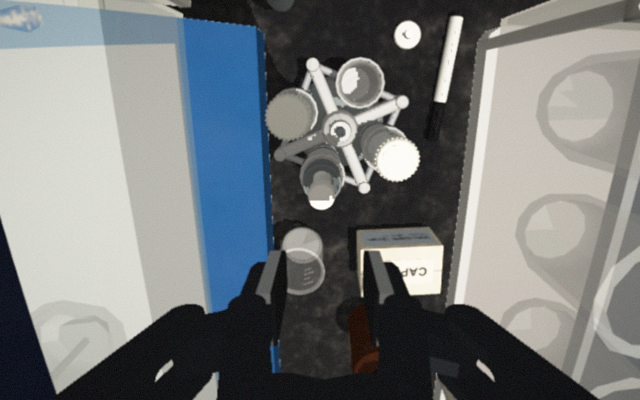

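Request:
{"api": "send_rows", "payload": {"gripper": [0.1, 0.1, 0.1, 0.1, 0.1], "offset": [[-1, 9.5, -23.5], [-1, 7, -24.5], [-1, 4, -25], [-1, 1, -25], [11.5, -14, -10.5]], "rot": [[0.118, 0, 0], [0.118, 0, 0], [0.118, 0, 0], [0.118, 0, 0], [0.108, -0.043, -0.015]]}}

```text
clock: 16.97
ee_pos: [0.4523, 0.3933, 0.2124]
tcp_rot: [[0.032, 0.552, 0.833], [-0.036, 0.834, -0.551], [-0.999, -0.012, 0.047]]
contact_force: [0.6, 0.1, 0.2]
gripper_width: 0.047
```

Request:
{"api": "send_rows", "payload": {"gripper": [0.1, 0.1, 0.1, 0.1, 0.1], "offset": [[11.5, -15, -9.5], [11.5, -15.5, -8.5], [11, -16.5, -7.5], [11, -17, -6], [11, -17, -4.5]], "rot": [[0.108, -0.043, -0.015], [0.108, -0.043, -0.015], [0.108, -0.043, -0.015], [0.108, -0.043, -0.015], [0.108, -0.043, -0.015]]}}

```text
clock: 17.38
ee_pos: [0.3724, 0.3534, 0.1525]
tcp_rot: [[0.113, 0.904, 0.413], [-0.246, 0.428, -0.87], [-0.963, -0.004, 0.271]]
contact_force: [0.2, 0.0, -0.5]
gripper_width: 0.0472
```

```bash
python3 go.py 30 .394 .322 .105 .45 -.27;python3 - <<'E'
from h import *
s=snapshot("wrist"); cv2.imwrite("pics/w19.png",s["image"][:,:,::-1])
E
```

```text
now 17.38 [0.3724, 0.3534, 0.1525] F [0.2, 0.0, -0.5] w 0.0472
0 [[18.6, 2.1, 7.8], [18.7, 2.0, 7.8], [18.6, 2.0, 7.8]] [[-0.002, 0.001, 0.002], [-0.002, 0.001, 0.002], [-0.002, 0.001, 0.002]]
```

View pics/w19.png

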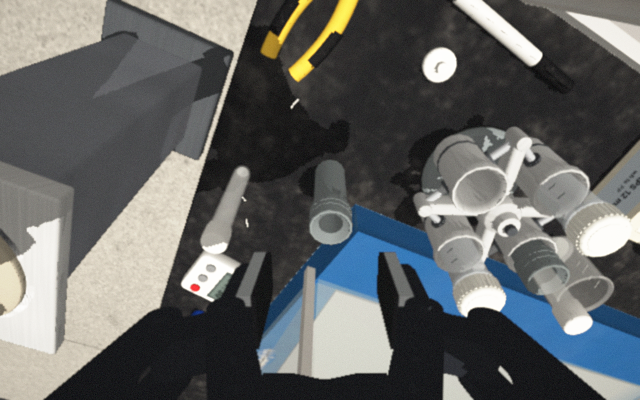

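Request:
{"api": "send_rows", "payload": {"gripper": [0.1, 0.1, 0.1, 0.1, 0.1], "offset": [[18.5, 2, 8], [18.5, 2, 8], [18.5, 2, 8], [0, 0, 0], [0, 0, 0]], "rot": [[0, 0, 0], [0, 0, 0], [0, 0, 0], [0, 0, 0], [0, 0, 0]]}}

```text
clock: 17.85
ee_pos: [0.3954, 0.3219, 0.1057]
tcp_rot: [[0.111, 0.902, 0.417], [-0.245, 0.432, -0.868], [-0.963, -0.006, 0.269]]
contact_force: [-0.3, -0.6, 0.8]
gripper_width: 0.0467
```

```bash
python3 - <<'E'
from h import *
st=telemetry.get_state();p,R=st["ee_pos"],st["tcp_rot"];print(p,st["contact_force"])
s=snapshot("wrist"); crop(s,"w20.png",200,130,460,330,3)
import pickle; pickle.dump(s,open("w20.pkl","wb"))
for z in (.09,.066): 
    k=(z-p[2])/R[2,0]; print(z,w2px(s,[p+R[:,0]*k]))
s=snapshot("scene"); crop(s,"s20.png",270,100,430,240,4.5)
E
```

```text
[0.39535068 0.32189245 0.10573367] [-0.32342658 -0.56627346  0.80494463]
0.09 [[321.68912484 225.10049513]]
0.066 [[321.95581806 210.97877418]]
```

View pics/w20.png

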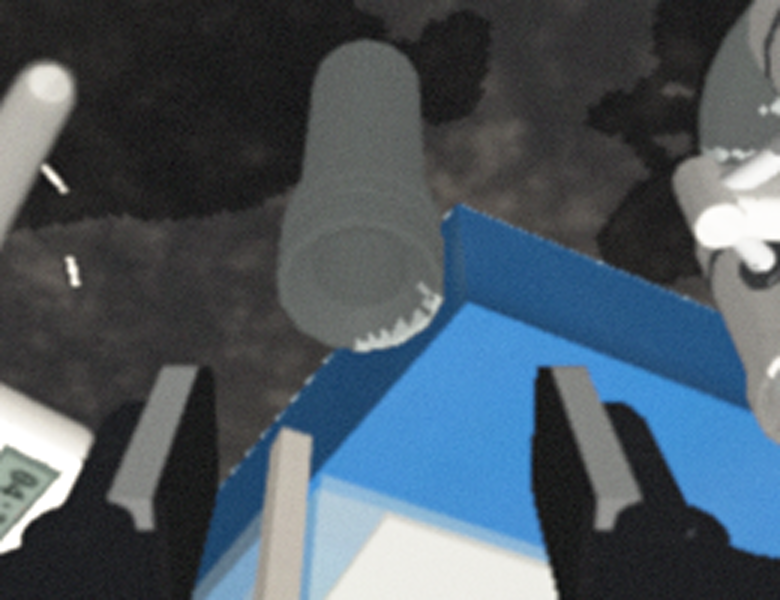

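View pics/s20.png

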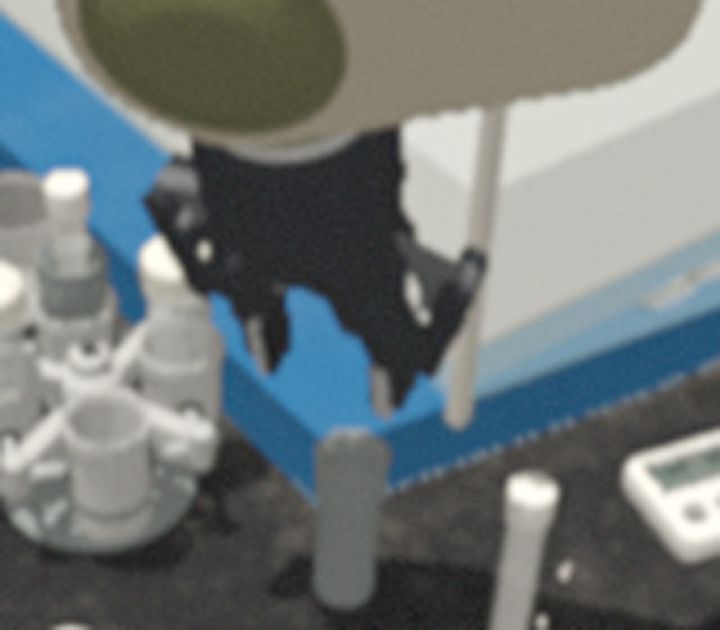

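Request:
{"api": "send_rows", "payload": {"gripper": [0.1, 0.1, 0.1, 0.1, 0.1], "offset": [[20, 0, 0], [25, 0, 0], [25, 0, 0], [11, 0, 0], [0, 0, 0]], "rot": [[0, 0, 0], [0, 0, 0], [0, 0, 0], [0, 0, 0], [0, 0, 0]]}}

```text
clock: 18.37
ee_pos: [0.4036, 0.302, 0.0265]
tcp_rot: [[0.109, 0.902, 0.418], [-0.246, 0.432, -0.868], [-0.963, -0.008, 0.269]]
contact_force: [-0.1, -0.0, -0.8]
gripper_width: 0.047
```

```bash
python3 - <<'E'
from h import *
st=telemetry.get_state();p,R=st["ee_pos"],st["tcp_rot"];print(p,st["contact_force"])
s=snapshot("wrist"); crop(s,"w21.png",200,180,460,380,3)
s=snapshot("scene"); crop(s,"s21.png",270,100,430,240,4.5)
E
```

```text
[0.40355116 0.30195916 0.02648416] [-0.05776253 -0.00316318 -0.82286408]
```

View pics/w21.png

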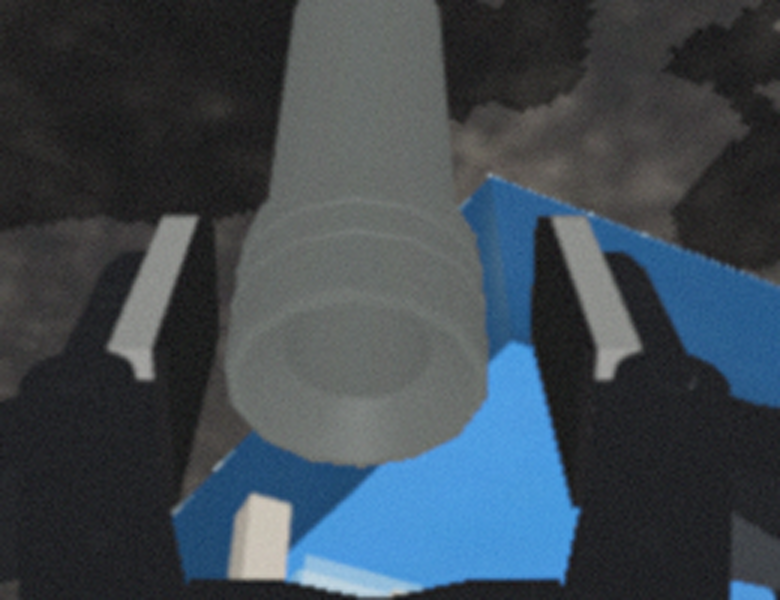

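View pics/s21.png

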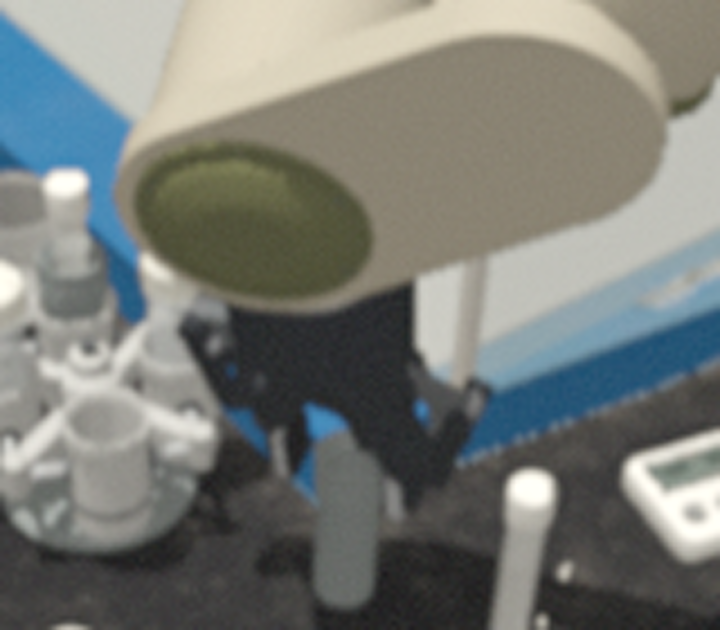

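Request:
{"api": "send_rows", "payload": {"gripper": [-1, -1, -1, -1, -1], "offset": [[0, -1.5, 0], [0, 0, 0], [0, 0, 0], [0, 0, 0], [0, 0, 0]], "rot": [[0, 0, 0], [0, 0, 0], [0, 0, 0], [0, 0, 0], [0, 0, 0]], "squeeze": 55}}

```text
clock: 18.88
ee_pos: [0.4033, 0.3023, 0.0293]
tcp_rot: [[0.114, 0.902, 0.417], [-0.243, 0.433, -0.868], [-0.963, -0.002, 0.269]]
contact_force: [-0.6, 0.1, 6.7]
gripper_width: 0.0319
```

```bash
python3 - <<'E'
from h import *
st=telemetry.get_state();p,R=st["ee_pos"],st["tcp_rot"];print(p,R.T@[0,0,1])
s=snapshot("wrist"); crop(s,"w22.png",200,180,460,380,3)
E
```

```text
[0.40328557 0.3022816  0.02929874] [-0.96318027 -0.00242264  0.26884548]
```

View pics/w22.png

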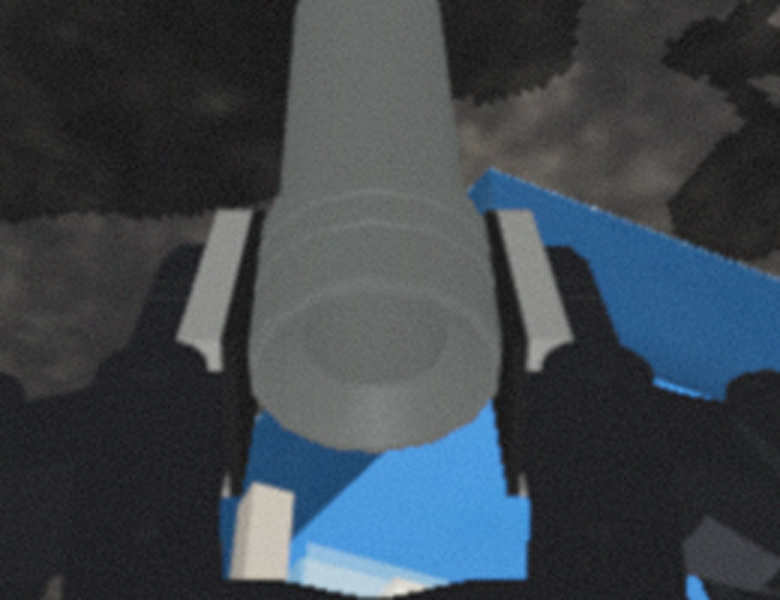

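Request:
{"api": "send_rows", "payload": {"gripper": [-1, -1, -1, -1, -1], "offset": [[-10, 0, 3], [-30, 0, 8], [-36, 0, 10], [-36, 0, 10], [-25, 0, 7]], "rot": [[0, 0, 0], [0, 0, 0], [0, 0, 0], [0, 0, 0], [0, 0, 0]]}}

```text
clock: 19.35
ee_pos: [0.4037, 0.3027, 0.1744]
tcp_rot: [[0.115, 0.902, 0.417], [-0.242, 0.433, -0.869], [-0.963, -0.001, 0.268]]
contact_force: [1.6, 0.3, -0.2]
gripper_width: 0.032
```

```bash
python3 go.py 36 .42 .36 .175 .9 -.27 .497 .392 .175 1.57 -.27; python3 - <<'E'
from h import *
s=snapshot("scene"); crop(s,"s22.png",270,60,430,240,3.3)
E
```

```text
now 19.35 [0.4037, 0.3027, 0.1744] F [1.6, 0.3, -0.2] w 0.032
0 [[-3.1, 9.9, -10.7], [-2.8, 11.1, -9.6], [-2.5, 12.1, -8.3], [-2.1, 13.0, -6.9], [1.8, 12.2, 6.5]] [[-0.109, 0.0, 0.03], [-0.109, 0.0, 0.03], [-0.109, 0.0, 0.03], [-0.109, 0.0, 0.03], [-0.108, 0.0, 0.03]]
5 [[2.1, 11.3, 7.8], [2.5, 10.4, 8.9], [2.7, 9.2, 10.0], [3.0, 8.0, 10.9], [3.2, 6.7, 11.8]] [[-0.108, 0.0, 0.03], [-0.108, 0.0, 0.03], [-0.108, 0.0, 0.03], [-0.108, 0.0, 0.03], [-0.108, 0.0, 0.03]]
```

View pics/s22.png

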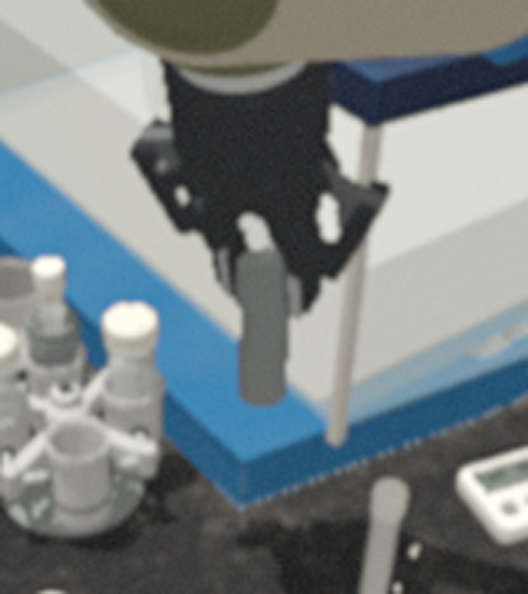

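Sleeve held upright. Move over the –y bucket.

Request:
{"api": "send_rows", "payload": {"gripper": [-1, -1, -1, -1, -1], "offset": [[-3, 10, -10.5], [-3, 11, -9.5], [-2.5, 12, -8.5], [-2, 13, -7], [2, 12, 6.5]], "rot": [[-0.109, 0, 0.03], [-0.109, 0, 0.03], [-0.109, 0, 0.03], [-0.109, 0, 0.03], [-0.108, 0, 0.03]]}}

```text
clock: 19.82
ee_pos: [0.4313, 0.3664, 0.1709]
tcp_rot: [[0.224, 0.524, 0.822], [-0.143, 0.852, -0.504], [-0.964, -0.005, 0.266]]
contact_force: [0.6, -1.2, 0.1]
gripper_width: 0.032
```

Request:
{"api": "send_rows", "payload": {"gripper": [-1, -1, -1, -1, -1], "offset": [[2, 11.5, 8], [2.5, 10.5, 9], [2.5, 9, 10], [3, 8, 11], [3, 6.5, 12]], "rot": [[-0.108, 0, 0.03], [-0.108, 0, 0.03], [-0.108, 0, 0.03], [-0.108, 0, 0.03], [-0.108, 0, 0.03]]}}

```text
clock: 20.23
ee_pos: [0.4972, 0.3912, 0.1712]
tcp_rot: [[0.264, -0.007, 0.965], [-0.002, 1.0, 0.008], [-0.965, -0.004, 0.264]]
contact_force: [0.8, 0.9, -0.9]
gripper_width: 0.0321
```

Request:
{"api": "send_rows", "payload": {"gripper": [-1, -1], "offset": [[0, 0, 0], [0, 0, 0]], "rot": [[0, 0, 0], [0, 0, 0]]}}

```text
clock: 20.4
ee_pos: [0.4969, 0.3904, 0.1707]
tcp_rot: [[0.263, 0.003, 0.965], [-0.005, 1.0, -0.002], [-0.965, -0.004, 0.263]]
contact_force: [-0.9, 0.6, -0.4]
gripper_width: 0.0323
```

```bash
python3 - <<'E'
from h import *
st=telemetry.get_state();p,R=st["ee_pos"],st["tcp_rot"];print(p,R.T@[0,0,1],st["contact_force"])
s=snapshot("wrist"); crop(s,"w23.png",200,100,460,300,3)
import pickle; pickle.dump((s,p),open("w23.pkl","wb"))
s=snapshot("scene"); crop(s,"s23.png",220,60,370,200,5)
E
```

```text
[0.49685119 0.39040218 0.17071076] [-0.96485906 -0.00381917  0.26274019] [-0.86444675  0.59547251 -0.41439956]
```

View pics/w23.png

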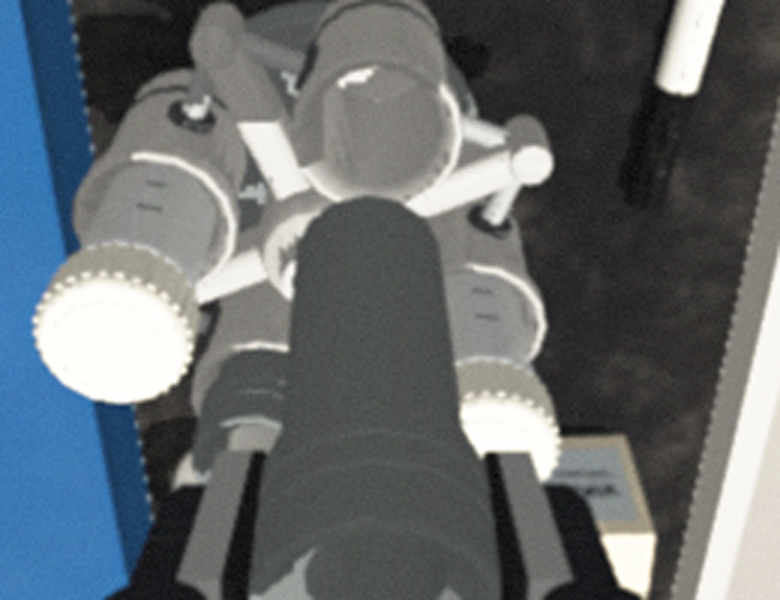

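View pics/s23.png

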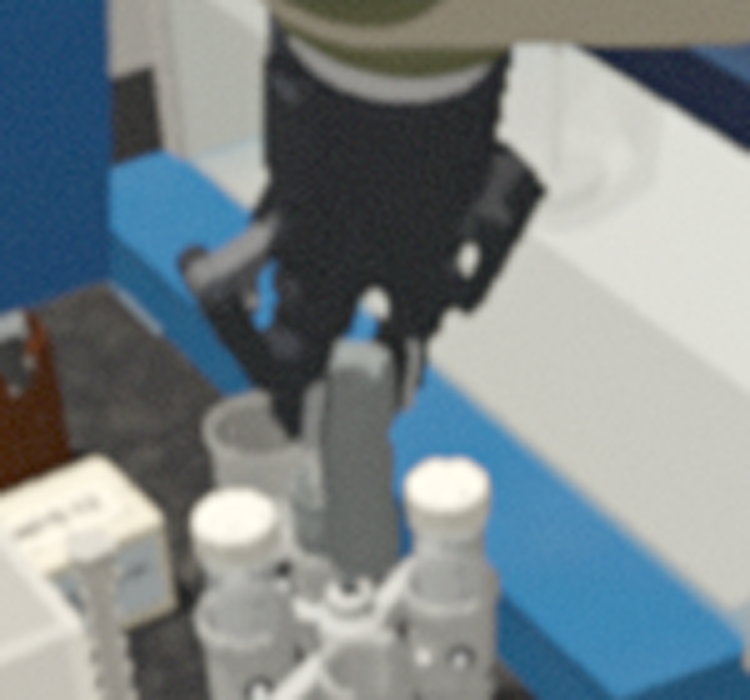

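```bash
python3 - <<'E'
from h import *
import pickle
s,p=pickle.load(open("w23.pkl","rb"))
print("foot",px2w(s,200+370/3,100+258/3,p[2]-.028),"emy",px2w(s,200+380/3,100+132/3,.086))
for c in ((.4815,.392,.086,.021),(p[0]-.0155,p[1],p[2]-.028,.0143)):
    t=np.linspace(0,2*np.pi,12,endpoint=False)
    q=(w2px(s,np.c_[c[0]+c[3]*np.cos(t),c[1]+c[3]*np.sin(t),0*t+c[2]])-[200,100])*3
    print(q.min(0).round(),q.max(0).round())
E
```

```text
foot [0.48274809 0.39001206 0.14271076] emy [0.48115167 0.39206998 0.086     ]
[293.  50.] [467. 210.]
[299. 187.] [445. 313.]
```

Request:
{"api": "send_rows", "payload": {"gripper": [-1, -1, -1, -1, -1], "offset": [[0, 2, -1], [19, 0, -5], [19, 0, -5], [10, 0, -3], [0, 0, 0]], "rot": [[0, 0, 0], [0, 0, 0], [0, 0, 0], [0, 0, 0], [0, 0, 0]]}}

```text
clock: 20.92
ee_pos: [0.4944, 0.3921, 0.1178]
tcp_rot: [[0.259, 0.0, 0.966], [-0.006, 1.0, 0.002], [-0.966, -0.007, 0.259]]
contact_force: [0.2, -0.3, -0.4]
gripper_width: 0.0315
```

Request:
{"api": "send_rows", "payload": {"gripper": [-1, -1], "offset": [[0, 0, 0], [0, 0, 0]], "rot": [[0, 0, 0], [0, 0, 0]]}}

```text
clock: 21.08
ee_pos: [0.4963, 0.393, 0.1215]
tcp_rot: [[0.264, -0.0, 0.964], [-0.003, 1.0, 0.001], [-0.964, -0.003, 0.264]]
contact_force: [-0.1, 0.5, -0.0]
gripper_width: 0.0321
```

```bash
python3 - <<'E'
from h import *
st=telemetry.get_state();p,R=st["ee_pos"],st["tcp_rot"];print(p,R.T@[0,0,1],st["contact_force"])
s=snapshot("wrist"); crop(s,"w24.png",200,100,460,300,3)
c=(.4813,.392,.086,.021)
t=np.linspace(0,2*np.pi,12,endpoint=False)
q=(w2px(s,np.c_[c[0]+c[3]*np.cos(t),c[1]+c[3]*np.sin(t),0*t+c[2]])-[200,100])*3
print(q.min(0).round(),q.max(0).round())
E
```

```text
[0.49633274 0.39302435 0.12151585] [-0.96444574 -0.00321277  0.2642614 ] [-0.08029825  0.54520582 -0.02420979]
[263. 139.] [471. 321.]
```

View pics/w24.png

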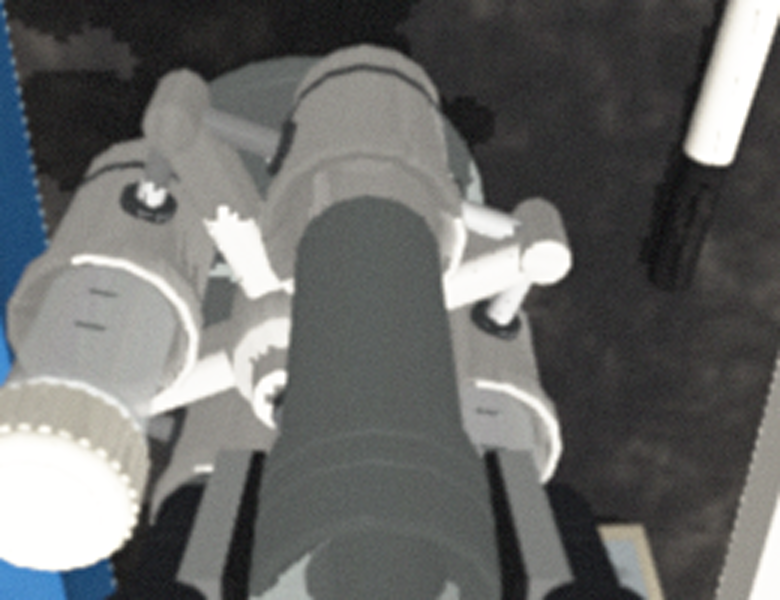

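Request:
{"api": "send_rows", "payload": {"gripper": [-1, -1, -1, -1, -1], "offset": [[5, 0, -1.5], [7, 0, -2], [8, 0, -2], [8, 0, -2], [0, 0, 0]], "rot": [[0, 0, 0], [0, 0, 0], [0, 0, 0], [0, 0, 0], [0, 0, 0]]}}

```text
clock: 21.55
ee_pos: [0.4954, 0.3918, 0.0889]
tcp_rot: [[0.26, -0.0, 0.966], [-0.006, 1.0, 0.002], [-0.966, -0.006, 0.26]]
contact_force: [-0.8, -0.5, -0.4]
gripper_width: 0.0319
```

```bash
python3 - <<'E'
from h import *
st=telemetry.get_state();p,R=st["ee_pos"],st["tcp_rot"];print(p,R.T@[0,0,1],st["contact_force"],st["wrist_torque"])
s=snapshot("wrist"); crop(s,"w25.png",200,100,460,300,3)
E
```

```text
[0.49539433 0.39181265 0.08887432] [-0.96568739 -0.00607314  0.25963626] [-0.82302231 -0.50244543 -0.43835472] [0.03225683 0.15468295 0.02142661]
```

View pics/w25.png

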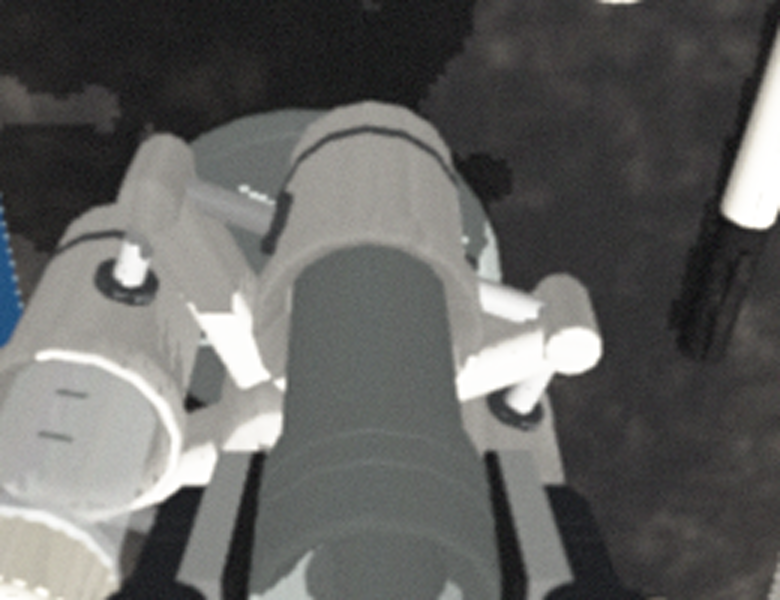

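Request:
{"api": "send_rows", "payload": {"gripper": [-1, -1, -1, -1], "offset": [[8, 0, -2], [9, 0, -2.5], [6, 0, -1.5], [0, 0, 0]], "rot": [[0, 0, 0], [0, 0, 0], [0, 0, 0], [0, 0, 0]]}}

```text
clock: 21.93
ee_pos: [0.4959, 0.3919, 0.0656]
tcp_rot: [[0.26, -0.001, 0.965], [-0.005, 1.0, 0.002], [-0.965, -0.005, 0.26]]
contact_force: [0.5, 0.7, -1.0]
gripper_width: 0.0316
```

```bash
python3 - <<'E'
from h import *
st=telemetry.get_state();p,R=st["ee_pos"],st["tcp_rot"];print(p,R.T@[0,0,1],st["contact_force"],st["wrist_torque"])
s=snapshot("wrist"); crop(s,"w26.png",180,150,480,380,2.6)
s=snapshot("scene"); crop(s,"s26.png",220,80,370,220,5)
E
```

```text
[0.49586232 0.39192164 0.0656419 ] [-0.96546653 -0.00547937  0.26046951] [ 0.54582749  0.65006145 -0.97780647] [-0.0167845   0.18765427  0.01914978]
```

View pics/w26.png

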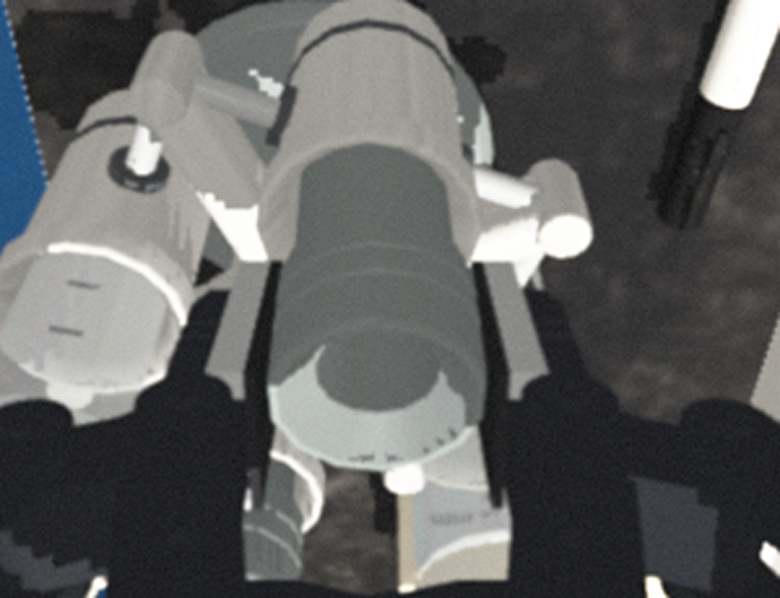

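View pics/s26.png

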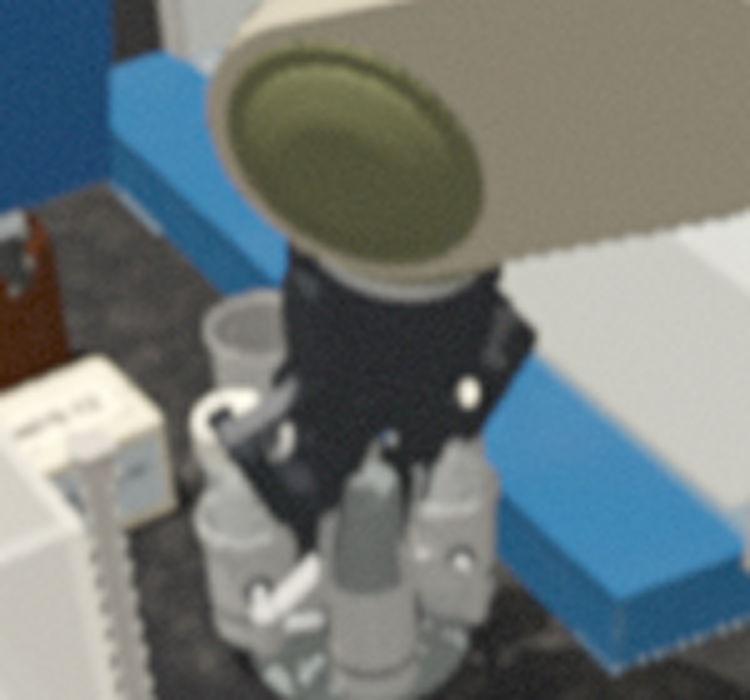

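```bash
python3 - <<'E'
from h import *
from scipy.optimize import fsolve
st=telemetry.get_state();p,R=st["ee_pos"],st["tcp_rot"]
s=snapshot("scene")
for px in ((215,440),(240,470),(300,545),(270,385),(538,330),(470,440)):
    t=np.array([220+px[0]/5,80+px[1]/5])
    f=lambda v: w2px(s,[p-R[:,0]*v[0]+R[:,1]*v[1]])[0]-t
    v=fsolve(f,[.1,.03]); print(px,v.round(3),(p-R[:,0]*v[0]+R[:,1]*v[1]).round(3))
w=snapshot("wrist")
for px in ((0,440),(75,410),(135,390),(210,300)):
    t=np.array([180+px[0]/2.6,150+px[1]/2.6])
    f=lambda v: w2px(w,[p-R[:,0]*v[0]+R[:,1]*v[1]])[0]-t
    v=fsolve(f,[.1,-.03]); print(px,v.round(3),(p-R[:,0]*v[0]+R[:,1]*v[1]).round(3))
E
```

```text
(215, 440) [0.132 0.067] [0.462 0.459 0.195]
(240, 470) [0.108 0.055] [0.468 0.448 0.171]
(300, 545) [0.039 0.025] [0.486 0.417 0.104]
(270, 385) [0.151 0.045] [0.457 0.438 0.213]
(538, 330) [ 0.116 -0.077] [0.466 0.316 0.18 ]
(470, 440) [ 0.06  -0.054] [0.481 0.339 0.125]
(0, 440) [ 0.075 -0.05 ] [0.477 0.343 0.14 ]
(75, 410) [ 0.068 -0.042] [0.479 0.351 0.133]
(135, 390) [ 0.063 -0.035] [0.48  0.358 0.128]
(210, 300) [ 0.036 -0.028] [0.487 0.364 0.102]
```

Request:
{"api": "send_rows", "payload": {"gripper": [-1, -1, -1, -1], "offset": [[5, 0, -1.3], [4, 0, -1], [2, 0, -0.5], [0, 0, 0]], "rot": [[0, 0, 0], [0, 0, 0], [0, 0, 0], [0, 0, 0]]}}

```text
clock: 22.47
ee_pos: [0.4965, 0.3922, 0.0555]
tcp_rot: [[0.262, -0.001, 0.965], [-0.004, 1.0, 0.002], [-0.965, -0.005, 0.262]]
contact_force: [-0.6, -0.8, -0.7]
gripper_width: 0.0319
```

Request:
{"api": "send_rows", "payload": {"gripper": [-1, -1, -1], "offset": [[1, 0, -0.3], [1, 0, -0.3], [0, 0, 0]], "rot": [[0, 0, 0], [0, 0, 0], [0, 0, 0]]}}

```text
clock: 22.72
ee_pos: [0.4966, 0.3921, 0.054]
tcp_rot: [[0.263, -0.001, 0.965], [-0.004, 1.0, 0.002], [-0.965, -0.004, 0.263]]
contact_force: [-0.9, -2.2, -0.3]
gripper_width: 0.0321
```

Request:
{"api": "send_rows", "payload": {"gripper": [-1, -1, -1, -1], "offset": [[1, 0, -0.3], [1, 0, -0.3], [0, 0, 0], [0, 0, 0]], "rot": [[0, 0, 0], [0, 0, 0], [0, 0, 0], [0, 0, 0]]}}

```text
clock: 23.05
ee_pos: [0.4969, 0.3922, 0.0533]
tcp_rot: [[0.264, -0.001, 0.964], [-0.004, 1.0, 0.002], [-0.964, -0.004, 0.264]]
contact_force: [-4.2, -5.6, 8.6]
gripper_width: 0.0313
```

```bash
python3 - <<'E'
from h import *
s=snapshot("wrist"); crop(s,"w27.png",180,150,480,380,2.6)
s=snapshot("scene"); crop(s,"s27.png",220,80,370,220,5)
E
```

```text
(no output)
```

View pics/w27.png

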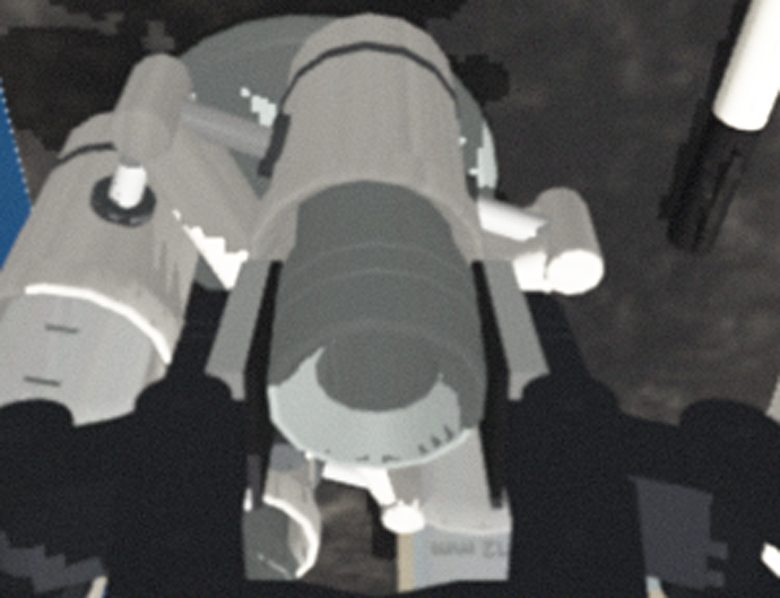

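View pics/s27.png

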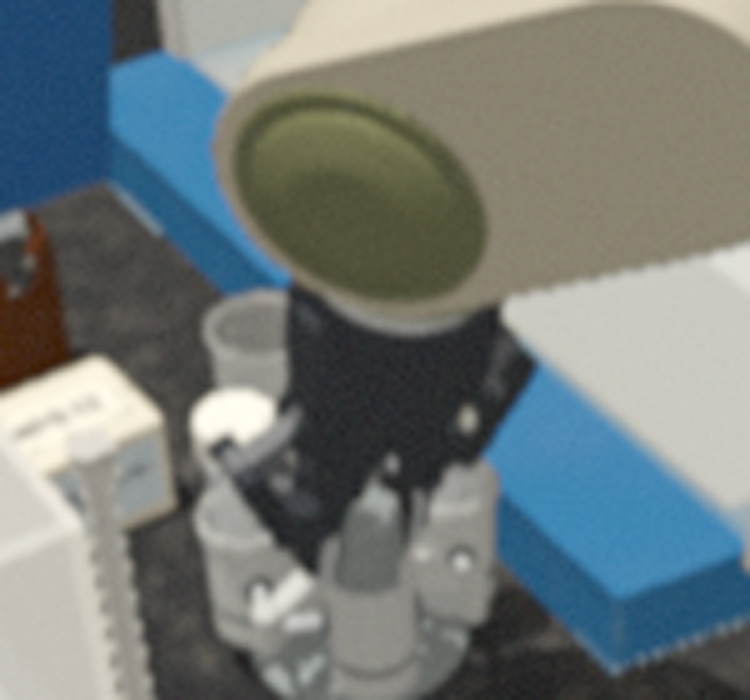

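Request:
{"api": "send_rows", "payload": {"gripper": [-0.1, -0.1, -0.1, -0.1], "offset": [[0, 0, 0], [0, 0, 0], [0, 0, 0], [0, 0, 0]], "rot": [[0, 0, 0], [0, 0, 0], [0, 0, 0], [0, 0, 0]]}}

```text
clock: 23.48
ee_pos: [0.4968, 0.3925, 0.052]
tcp_rot: [[0.263, -0.001, 0.965], [-0.003, 1.0, 0.002], [-0.965, -0.004, 0.263]]
contact_force: [0.0, -0.1, 0.1]
gripper_width: 0.0386
```

```bash
python3 - <<'E'
from h import *
st=telemetry.get_state();print(st["ee_pos"],st["contact_force"])
s=snapshot("wrist"); crop(s,"w28.png",180,150,480,380,2.6)
E
```

```text
[0.49676163 0.39250854 0.05197877] [ 0.04709896 -0.09739297  0.08427686]
```

View pics/w28.png

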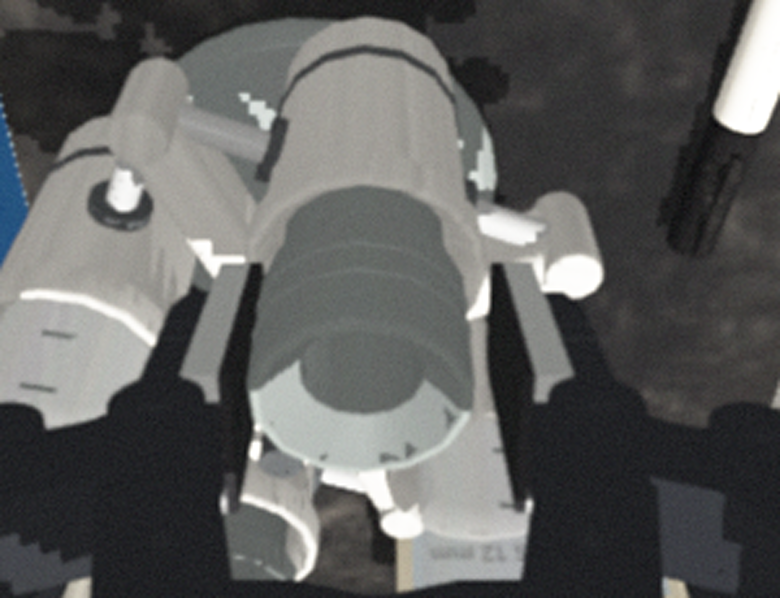

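Request:
{"api": "send_rows", "payload": {"gripper": [-0.1, -0.1, -0.1, -0.1, -0.1], "offset": [[-10, -1.5, 2.5], [-20, 0, 5.5], [-30, 0, 8], [-35, 0, 9.5], [-30, 0, 8]], "rot": [[0, 0, 0], [0, 0, 0], [0, 0, 0], [0, 0, 0], [0, 0, 0]]}}

```text
clock: 23.95
ee_pos: [0.4961, 0.3913, 0.1845]
tcp_rot: [[0.264, -0.001, 0.964], [-0.003, 1.0, 0.002], [-0.964, -0.003, 0.264]]
contact_force: [0.1, 1.2, -0.1]
gripper_width: 0.038
```

```bash
python3 - <<'E'
from h import *
s=snapshot("wrist"); cv2.imwrite("pics/w29.png",s["image"][:,:,::-1])
s=snapshot("scene"); crop(s,"s29.png",220,100,400,250,4.4)
E
python3 go.py 36 .40 .36 .20 1.57 -.1 .321 .284 .13 1.57 0
```

```text
now 24.05 [0.498, 0.3926, 0.1885] F [0.1, -0.0, -0.2] w 0.0384
0 [[-12.6, -10.8, -30.4], [-10.8, -10.8, -31.1], [-8.9, -10.9, -31.7], [15.5, -19.0, -21.4], [16.0, -19.0, -21.0]] [[0.0, 0.059, -0.001], [0.0, 0.059, -0.001], [0.0, 0.059, -0.001], [0.0, 0.025, 0.0], [0.0, 0.025, 0.0]]
5 [[16.5, -18.9, -20.6], [17.1, -19.0, -20.1]] [[0.0, 0.025, 0.0], [0.0, 0.025, 0.0]]
```

View pics/w29.png

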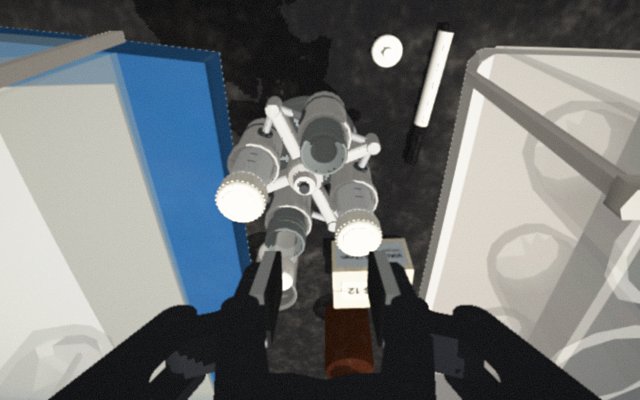

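View pics/s29.png

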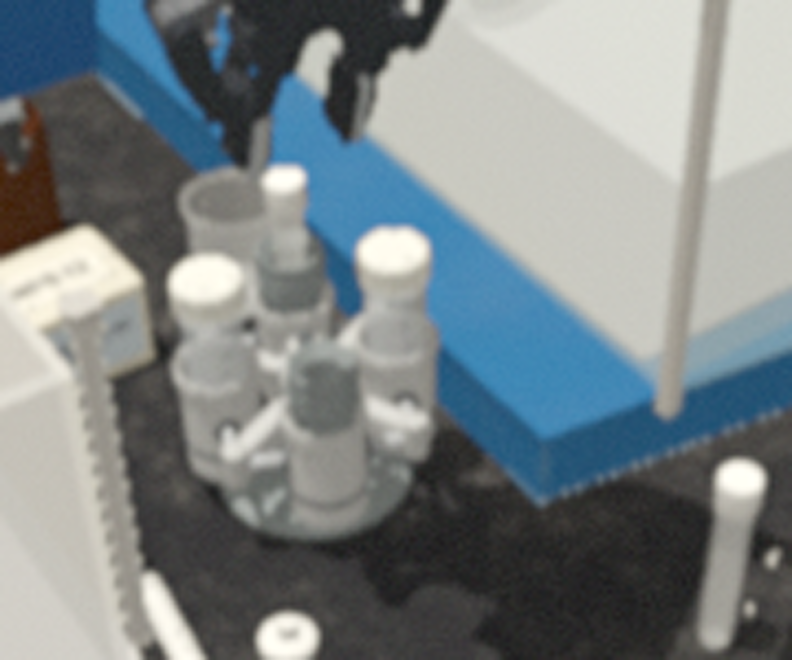

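```bash
python3 go.py 38 .40 .36 .20 1.57 -.2 .315 .2845 .135 1.57 -.2
```

```text
now 24.05 [0.498, 0.3926, 0.1885] F [0.1, -0.0, -0.2] w 0.0384
0 [[-12.6, -10.8, -30.4], [-11.8, -10.8, -30.7], [-11.1, -10.9, -31.0], [11.7, -18.9, -24.1], [11.7, -18.8, -24.1]] [[0.0, 0.025, -0.001], [0.0, 0.025, -0.001], [0.0, 0.025, -0.001], [0.0, 0.0, 0.0], [0.0, 0.0, 0.0]]
5 [[11.7, -18.9, -24.0], [11.7, -18.8, -24.1]] [[0.0, 0.0, 0.0], [0.0, 0.0, 0.0]]
```

Request:
{"api": "send_rows", "payload": {"gripper": [-0.1, -0.1, -0.1, -0.1, -0.1], "offset": [[-12.5, -11, -30.5], [-12, -11, -30.5], [-11, -11, -31], [11.5, -19, -24], [11.5, -19, -24]], "rot": [[0, 0.025, 0], [0, 0.025, 0], [0, 0.025, 0], [0, 0, 0], [0, 0, 0]]}}

```text
clock: 24.47
ee_pos: [0.3545, 0.3198, 0.1631]
tcp_rot: [[0.192, -0.002, 0.981], [-0.002, 1.0, 0.002], [-0.981, -0.003, 0.192]]
contact_force: [1.0, 0.2, -0.1]
gripper_width: 0.0387
```

Request:
{"api": "send_rows", "payload": {"gripper": [-0.1, -0.1, -0.1, -0.1], "offset": [[11.5, -19, -24], [11.5, -19, -24], [0, 0, 0], [0, 0, 0]], "rot": [[0, 0, 0], [0, 0, 0], [0, 0, 0], [0, 0, 0]]}}

```text
clock: 24.8
ee_pos: [0.3118, 0.2813, 0.1309]
tcp_rot: [[0.189, -0.0, 0.982], [-0.005, 1.0, 0.001], [-0.982, -0.005, 0.189]]
contact_force: [0.7, 0.6, 0.0]
gripper_width: 0.0384
```

```bash
python3 - <<'E'
from h import *
st=telemetry.get_state();p,R=st["ee_pos"],st["tcp_rot"];print(p,R[:,0],st["contact_force"])
s=snapshot("wrist"); crop(s,"w30.png",200,130,460,330,3)
k=(.111-p[2])/R[2,0]; a=w2px(s,[p+R[:,0]*k])[0]; print((a-[200,130])*3, p+R[:,0]*k)
import pickle; pickle.dump(s,open("w30.pkl","wb"))
E
```

```text
[0.31176972 0.28126678 0.13088765] [ 0.1887493  -0.00452726 -0.98201487] [0.73154777 0.57293197 0.03901439]
[371.64767336 272.37170609] [0.31559224 0.2811751  0.111     ]
```

View pics/w30.png

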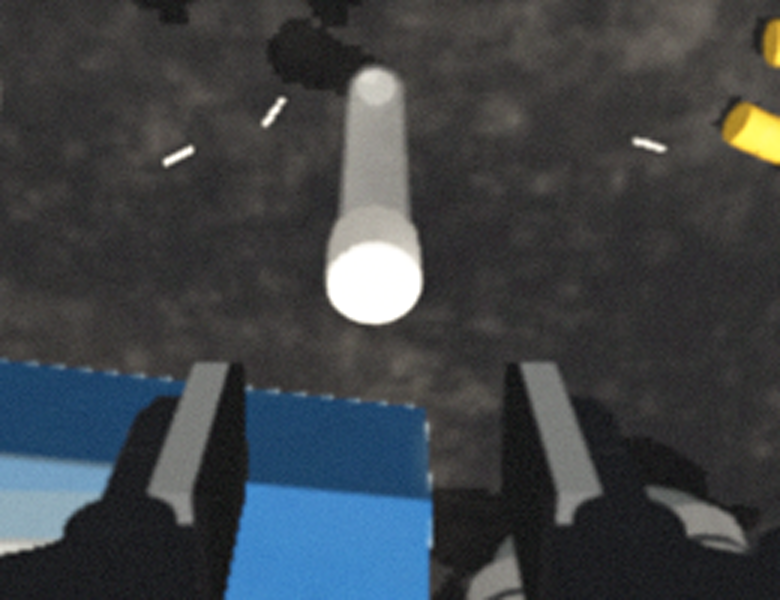

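Request:
{"api": "send_rows", "payload": {"gripper": [-0.1, -0.1, -0.1, -0.1, -0.1], "offset": [[15, 0.5, 1], [28, 0, 0], [28, 0, 0], [11, 0, 0], [0, 0, 0]], "rot": [[0, 0, 0], [0, 0, 0], [0, 0, 0], [0, 0, 0], [0, 0, 0]]}}

```text
clock: 25.27
ee_pos: [0.3302, 0.2824, 0.0492]
tcp_rot: [[0.188, -0.0, 0.982], [-0.005, 1.0, 0.001], [-0.982, -0.005, 0.188]]
contact_force: [-1.3, 1.1, -0.7]
gripper_width: 0.0385
```

```bash
python3 - <<'E'
from h import *
st=telemetry.get_state();p,R=st["ee_pos"],st["tcp_rot"];print(p,R[:,0],st["contact_force"])
s=snapshot("wrist"); crop(s,"w31.png",200,150,460,350,3)
s=snapshot("scene"); crop(s,"s31.png",300,130,440,260,4.5)
E
```

```text
[0.33018555 0.28240765 0.04915273] [ 0.18772921 -0.00514678 -0.98220734] [-1.27507477  1.07761435 -0.65689528]
```

View pics/w31.png

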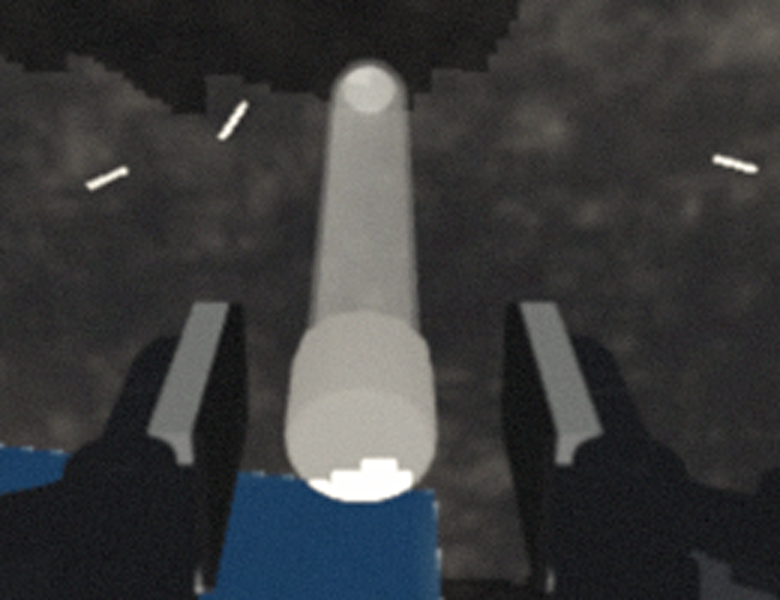

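View pics/s31.png

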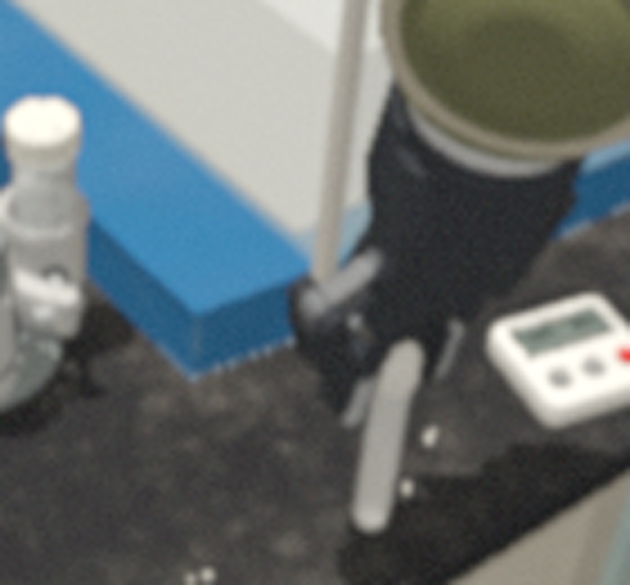

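Centred between the pads. Grip and lift.

Request:
{"api": "send_rows", "payload": {"gripper": [-1, -1, -1, -1, -1], "offset": [[0, 0, 0], [0, 0, 0], [0, 0, 0], [0, 0, 0], [0, 0, 0]], "rot": [[0, 0, 0], [0, 0, 0], [0, 0, 0], [0, 0, 0], [0, 0, 0]], "squeeze": 35}}

```text
clock: 25.78
ee_pos: [0.3303, 0.2827, 0.0519]
tcp_rot: [[0.193, -0.001, 0.981], [-0.002, 1.0, 0.001], [-0.981, -0.003, 0.193]]
contact_force: [1.0, -0.5, 6.6]
gripper_width: 0.0184
```

Request:
{"api": "send_rows", "payload": {"gripper": [-1, -1, -1, -1, -1], "offset": [[-10, 0, 2], [-35, 0, 6.5], [-40, 0, 7.5], [-40, 0, 7.5], [-30, 0, 6]], "rot": [[0, 0, 0], [0, 0, 0], [0, 0, 0], [0, 0, 0], [0, 0, 0]]}}

```text
clock: 26.2
ee_pos: [0.3289, 0.283, 0.2123]
tcp_rot: [[0.193, -0.001, 0.981], [-0.002, 1.0, 0.001], [-0.981, -0.002, 0.193]]
contact_force: [0.2, 0.6, -0.2]
gripper_width: 0.0184
```

```bash
python3 go.py 36 .38 .36 .21 1.57 -.19 .4925 .39 .21 1.57 -.19;  python3 - <<'E'
from h import *
s=snapshot("scene"); crop(s,"s32.png",300,60,440,220,3.5)
E
```

```text
now 26.2 [0.3289, 0.283, 0.2123] F [0.2, 0.6, -0.2] w 0.0184
0 [[4.0, 25.6, 16.6], [4.0, 25.7, 16.6], [4.0, 25.7, 16.6], [5.4, 7.5, 27.6], [5.3, 7.5, 27.6]] [[0.001, 0.001, 0.001], [0.001, 0.001, 0.001], [0.001, 0.001, 0.001], [0.0, 0.0, 0.0], [0.0, 0.0, 0.0]]
5 [[5.4, 7.6, 27.6], [5.3, 7.5, 27.6]] [[0.0, 0.0, 0.0], [0.0, 0.0, 0.0]]
```

View pics/s32.png

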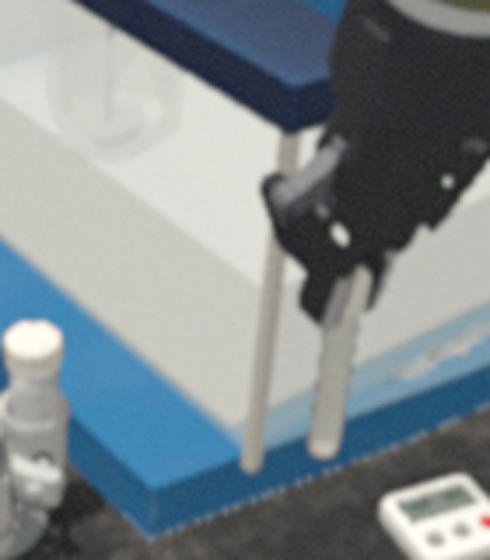

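Request:
{"api": "send_rows", "payload": {"gripper": [-1, -1, -1, -1, -1], "offset": [[4, 25.5, 16.5], [4, 25.5, 16.5], [4, 25.5, 16.5], [5.5, 7.5, 27.5], [5.5, 7.5, 27.5]], "rot": [[0, 0, 0], [0, 0, 0], [0, 0, 0], [0, 0, 0], [0, 0, 0]]}}

```text
clock: 26.67
ee_pos: [0.4361, 0.3756, 0.2052]
tcp_rot: [[0.19, -0.003, 0.982], [-0.003, 1.0, 0.004], [-0.982, -0.004, 0.19]]
contact_force: [0.3, 0.2, 0.5]
gripper_width: 0.018
```

Request:
{"api": "send_rows", "payload": {"gripper": [-1, -1, -1, -1, -1], "offset": [[5.5, 7.5, 27.5], [5.5, 7.5, 27.5], [0, 0, 0], [0, 0, 0], [0, 0, 0]], "rot": [[0, 0, 0], [0, 0, 0], [0, 0, 0], [0, 0, 0], [0, 0, 0]]}}

```text
clock: 27.08
ee_pos: [0.4912, 0.3892, 0.2047]
tcp_rot: [[0.189, -0.001, 0.982], [-0.004, 1.0, 0.002], [-0.982, -0.004, 0.189]]
contact_force: [0.7, -0.1, -0.2]
gripper_width: 0.0184
```

```bash
python3 - <<'E'
from h import *
st=telemetry.get_state();p,R=st["ee_pos"],st["tcp_rot"];print(p,R[:,0],st["contact_force"])
s=snapshot("wrist"); 
cv2.imwrite("pics/w33.png",cv2.convertScaleAbs(cv2.resize(s["image"][110:230,260:400,::-1],None,fx=5,fy=5,interpolation=cv2.INTER_CUBIC),alpha=1.6))
import pickle; pickle.dump((s,p),open("w33.pkl","wb"))
E
```

```text
[0.49118721 0.38924231 0.20472788] [ 0.18902149 -0.00421742 -0.98196389] [ 0.6858508  -0.08894996 -0.20287099]
```

View pics/w33.png

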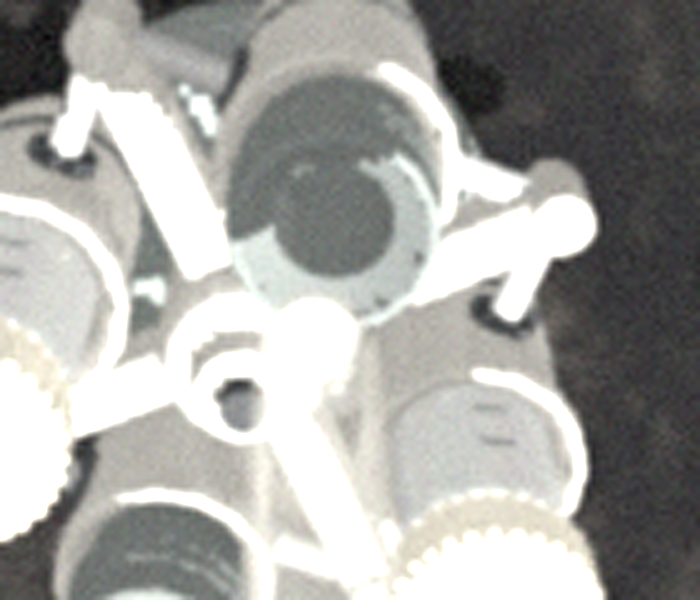

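```bash
python3 - <<'E'
from h import *
import pickle
s,p=pickle.load(open("w33.pkl","rb"))
print("sl",px2w(s,260+335/5,110+228/5,.114),"foot",px2w(s,260+315/5,110+343/5,p[2]-.0505),p)
t=np.linspace(0,2*np.pi,24,endpoint=False)
for c in ((.4813,.391,.114,.017),):
    q=(w2px(s,np.c_[c[0]+c[3]*np.cos(t),c[1]+c[3]*np.sin(t),0*t+c[2]])-[260,110])*5; print(q.min(0),q.max(0))
E
```

```text
sl [0.48119535 0.39112968 0.114     ] foot [0.48150928 0.38841418 0.15422788] [0.49118721 0.38924231 0.20472788]
[222.11048366 120.58620401] [446.21045587 330.52567191]
```

Request:
{"api": "send_rows", "payload": {"gripper": [-1, -1, -1, -1, -1], "offset": [[0, 2.5, 0], [14, 0, -2.7], [14, 0, -2.7], [5, 0, -1], [0, 0, 0]], "rot": [[0, 0, 0], [0, 0, 0], [0, 0, 0], [0, 0, 0], [0, 0, 0]]}}

```text
clock: 27.55
ee_pos: [0.4908, 0.3916, 0.1704]
tcp_rot: [[0.188, -0.001, 0.982], [-0.005, 1.0, 0.002], [-0.982, -0.005, 0.188]]
contact_force: [-1.0, 0.3, -0.0]
gripper_width: 0.0185
```

Request:
{"api": "send_rows", "payload": {"gripper": [-1, -1], "offset": [[0, 0, 0], [0, 0, 0]], "rot": [[0, 0, 0], [0, 0, 0]]}}

```text
clock: 27.72
ee_pos: [0.492, 0.392, 0.1725]
tcp_rot: [[0.191, -0.001, 0.982], [-0.003, 1.0, 0.001], [-0.982, -0.003, 0.191]]
contact_force: [-0.1, -0.2, -0.3]
gripper_width: 0.0178
```

```bash
python3 - <<'E'
from h import *
st=telemetry.get_state();p,R=st["ee_pos"],st["tcp_rot"];print(p,R[:,0],st["contact_force"])
s=snapshot("wrist"); 
cv2.imwrite("pics/w34.png",cv2.convertScaleAbs(cv2.resize(s["image"][130:250,260:400,::-1],None,fx=5,fy=5,interpolation=cv2.INTER_CUBIC),alpha=1.6))
t=np.linspace(0,2*np.pi,24,endpoint=False)
for c in ((.4813,.391,.114,.017),(.4813,.391,p[2]-.0505,.0082)):
    q=(w2px(s,np.c_[c[0]+c[3]*np.cos(t),c[1]+c[3]*np.sin(t),0*t+c[2]])-[260,130])*5; print(q.min(0),q.max(0))
E
```

```text
[0.4920451  0.3920341  0.17248963] [ 0.1912899  -0.00306918 -0.98152878] [-0.10318706 -0.21092473 -0.25524628]
[187.9054686   91.21715315] [439.17428384 321.0877971 ]
[250.60981653 177.48500439] [375.51293879 290.81771326]
```

View pics/w34.png

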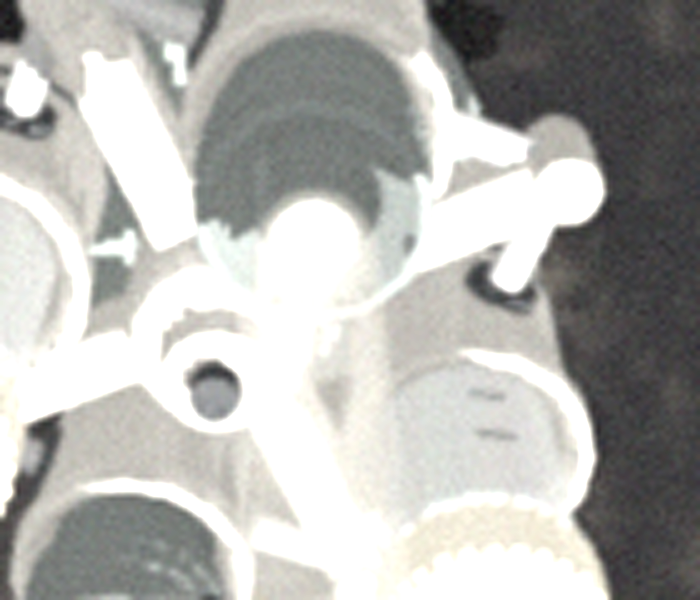

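Request:
{"api": "send_rows", "payload": {"gripper": [-1, -1, -1, -1, -1], "offset": [[5, 0, -2], [6, 0, -1.2], [6, 0, -1.2], [6, 0, -1.2], [0, 0, 0]], "rot": [[0, 0, 0], [0, 0, 0], [0, 0, 0], [0, 0, 0], [0, 0, 0]]}}

```text
clock: 28.18
ee_pos: [0.4902, 0.3913, 0.1459]
tcp_rot: [[0.187, -0.001, 0.982], [-0.005, 1.0, 0.002], [-0.982, -0.006, 0.187]]
contact_force: [0.7, 0.6, -1.5]
gripper_width: 0.0183
```

```bash
python3 - <<'E'
from h import *
st=telemetry.get_state();p,R=st["ee_pos"],st["tcp_rot"];print(p,R[:,0],st["contact_force"],st["wrist_torque"])
s=snapshot("wrist"); 
cv2.imwrite("pics/w35.png",cv2.convertScaleAbs(cv2.resize(s["image"][130:250,260:400,::-1],None,fx=5,fy=5,interpolation=cv2.INTER_CUBIC),alpha=1.6))
E
```

```text
[0.49016431 0.39128185 0.14585104] [ 0.18747072 -0.00531807 -0.98225579] [ 0.73517006  0.56848487 -1.48821954] [ 0.01397093  0.00384665 -0.03657153]
```

View pics/w35.png

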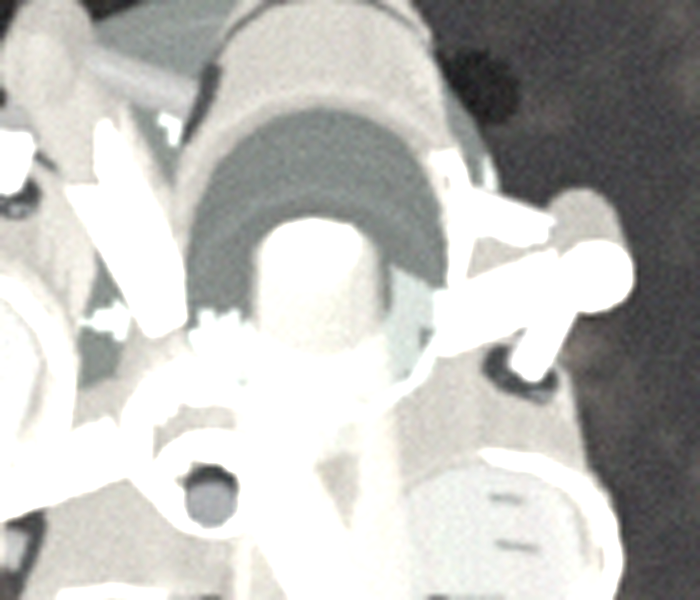

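Request:
{"api": "send_rows", "payload": {"gripper": [-1, -1, -1, -1, -1], "offset": [[8, 0, -1.5], [10, 0, -1.9], [10, 0, -1.9], [9, 0, -1.8], [5, 0, -1]], "rot": [[0, 0, 0], [0, 0, 0], [0, 0, 0], [0, 0, 0], [0, 0, 0]]}}

```text
clock: 28.65
ee_pos: [0.4903, 0.3912, 0.103]
tcp_rot: [[0.188, -0.001, 0.982], [-0.005, 1.0, 0.002], [-0.982, -0.005, 0.188]]
contact_force: [0.6, -0.2, 0.5]
gripper_width: 0.0184
```

Request:
{"api": "send_rows", "payload": {"gripper": [-1, -1, -1, -1], "offset": [[1, 0, -0.2], [1, 0, -0.2], [1, 0, -0.2], [0, 0, 0]], "rot": [[0, 0, 0], [0, 0, 0], [0, 0, 0], [0, 0, 0]]}}

```text
clock: 28.98
ee_pos: [0.4908, 0.3915, 0.1021]
tcp_rot: [[0.19, -0.001, 0.982], [-0.004, 1.0, 0.001], [-0.982, -0.004, 0.19]]
contact_force: [0.7, 0.0, 0.8]
gripper_width: 0.0182
```

Request:
{"api": "send_rows", "payload": {"gripper": [-1, -1, -1, -1], "offset": [[1, 0, -0.2], [1, 0, -0.2], [1, 0, -0.2], [0, 0, 0]], "rot": [[0, 0, 0], [0, 0, 0], [0, 0, 0], [0, 0, 0]]}}

```text
clock: 29.32
ee_pos: [0.4907, 0.3914, 0.0987]
tcp_rot: [[0.19, -0.001, 0.982], [-0.004, 1.0, 0.001], [-0.982, -0.004, 0.19]]
contact_force: [-0.0, -0.7, -0.7]
gripper_width: 0.0185
```

Request:
{"api": "send_rows", "payload": {"gripper": [-1, -1, -1, -1], "offset": [[1, 0, -0.2], [1, 0, -0.2], [0, 0, 0], [0, 0, 0]], "rot": [[0, 0, 0], [0, 0, 0], [0, 0, 0], [0, 0, 0]]}}

```text
clock: 29.65
ee_pos: [0.4914, 0.3917, 0.098]
tcp_rot: [[0.192, -0.001, 0.981], [-0.003, 1.0, 0.001], [-0.981, -0.003, 0.192]]
contact_force: [0.2, -0.0, 5.8]
gripper_width: 0.0184
```

Request:
{"api": "send_rows", "payload": {"gripper": [-0.3, -0.3, -0.3, -0.3], "offset": [[0, 0, 0], [0, 0, 0], [0, 0, 0], [0, 0, 0]], "rot": [[0, 0, 0], [0, 0, 0], [0, 0, 0], [0, 0, 0]]}}

```text
clock: 29.98
ee_pos: [0.4905, 0.3914, 0.0965]
tcp_rot: [[0.189, -0.001, 0.982], [-0.004, 1.0, 0.002], [-0.982, -0.004, 0.189]]
contact_force: [0.5, 0.0, -0.1]
gripper_width: 0.0301
```

Request:
{"api": "send_rows", "payload": {"gripper": [-0.3, -0.3, -0.3, -0.3, -0.3], "offset": [[-8, 0, 1.5], [-20, 0, 4], [-30, 0, 6], [-35, 0, 7], [-20, 0, 4]], "rot": [[0, 0, 0], [0, 0, 0], [0, 0, 0], [0, 0, 0], [0, 0, 0]]}}

```text
clock: 30.4
ee_pos: [0.492, 0.3924, 0.2166]
tcp_rot: [[0.194, -0.001, 0.981], [-0.001, 1.0, 0.001], [-0.981, -0.002, 0.194]]
contact_force: [0.3, -0.4, -0.2]
gripper_width: 0.03
```

```bash
python3 - <<'E'
from h import *
s=snapshot("wrist"); cv2.imwrite("pics/w36.png",s["image"][:,:,::-1])
s=snapshot("scene"); crop(s,"s36.png",220,100,400,250,4.4)
E
python3 go.py 38 .40 .37 .24 1.57 -.19 .34 .34 .25 1.57 -.1
```

```text
now 30.5 [0.4926, 0.3928, 0.2171] F [0.1, 0.1, -0.0] w 0.0295
0 [[-13.6, -7.6, -28.8], [-13.5, -7.6, -28.8], [-13.4, -7.6, -28.8], [-10.5, -15.1, -28.5], [-9.3, -15.0, -28.9]] [[0.001, 0.003, 0.0], [0.001, 0.003, 0.0], [0.001, 0.003, 0.0], [-0.001, 0.045, 0.0], [-0.001, 0.045, 0.0]]
```

View pics/w36.png

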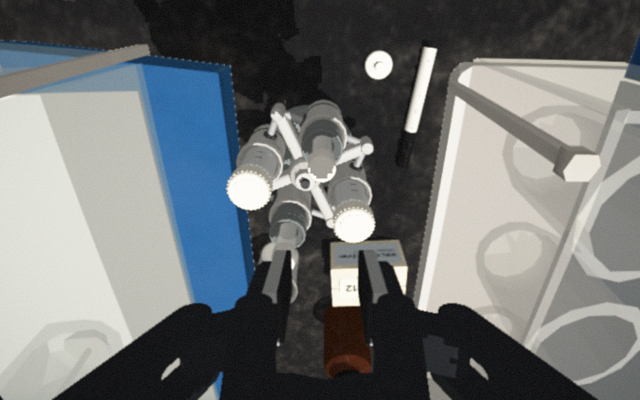

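View pics/s36.png

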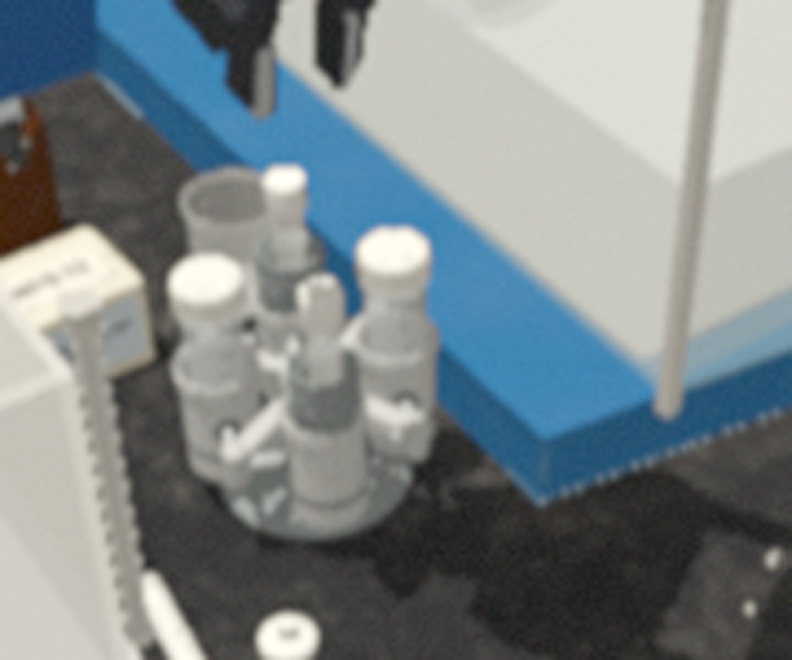

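Request:
{"api": "send_rows", "payload": {"gripper": [-0.3, -0.3, -0.3, -0.3, -0.3], "offset": [[-13.5, -7.5, -29], [-13.5, -7.5, -29], [-13.5, -7.5, -29], [-10, -15, -28.5], [-10, -15, -28.5]], "rot": [[0, 0, 0], [0, 0, 0], [0, 0, 0], [0, 0.04, 0], [0, 0.04, 0]]}}

```text
clock: 30.92
ee_pos: [0.3363, 0.3388, 0.245]
tcp_rot: [[0.108, -0.002, 0.994], [-0.005, 1.0, 0.002], [-0.994, -0.005, 0.108]]
contact_force: [0.1, 0.4, -0.6]
gripper_width: 0.0299
```

Request:
{"api": "send_rows", "payload": {"gripper": [-0.3, -0.3, -0.3, -0.3], "offset": [[0, -33, -3], [0, -33, -3], [0, 0, 0], [0, 0, 0]], "rot": [[0, 0, 0], [0, 0, 0], [0, 0, 0], [0, 0, 0]]}}

```text
clock: 31.25
ee_pos: [0.3325, 0.2725, 0.245]
tcp_rot: [[0.111, 0.002, 0.994], [-0.004, 1.0, -0.001], [-0.994, -0.004, 0.111]]
contact_force: [0.3, -0.4, 1.1]
gripper_width: 0.0299
```

```bash
python3 - <<'E'
from h import *
print(telemetry.get_state()["ee_pos"])
t=np.linspace(0,2*np.pi,40)
for n,b,f in (("scene",(245,125,335,230),6),("top",(255,105,375,215),6)):
    s=snapshot(n);x0,y0,x1,y1=b
    im=cv2.resize(s["image"][y0:y1,x0:x1,::-1],None,fx=f,fy=f,interpolation=cv2.INTER_CUBIC)
    C=np.array([.5195,.3745]) if n=="scene" else np.array([.521,.3718])
    ex=np.array([-.37,-.929]); ey=np.array([.929,-.37])
    for o,zs in ((ex,((.139,.01675),)),(-ex,((.139,.01675),)),(ey,((.114,.017),(.157,.0098))),(-ey,((.114,.017),(.157,.0098)))):
        c=C+.044*o
        for z,r in zs:
            q=w2px(s,np.c_[c[0]+r*np.cos(t),c[1]+r*np.sin(t),0*t+z])
            cv2.polylines(im,[((q-[x0,y0]+.5)*f).astype(int)],True,(255,0,255),1)
    cv2.imwrite(f"pics/fin_{n}.png",im)
E
```

```text
[0.33250158 0.27249904 0.24499721]
```

View pics/fin_scene.png

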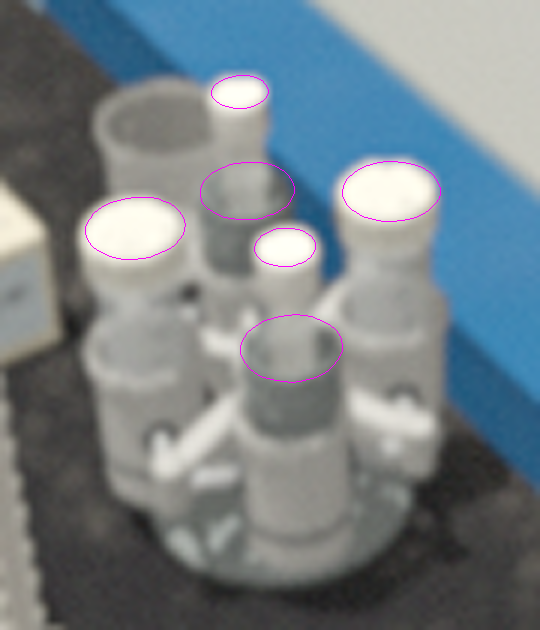

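View pics/fin_top.png

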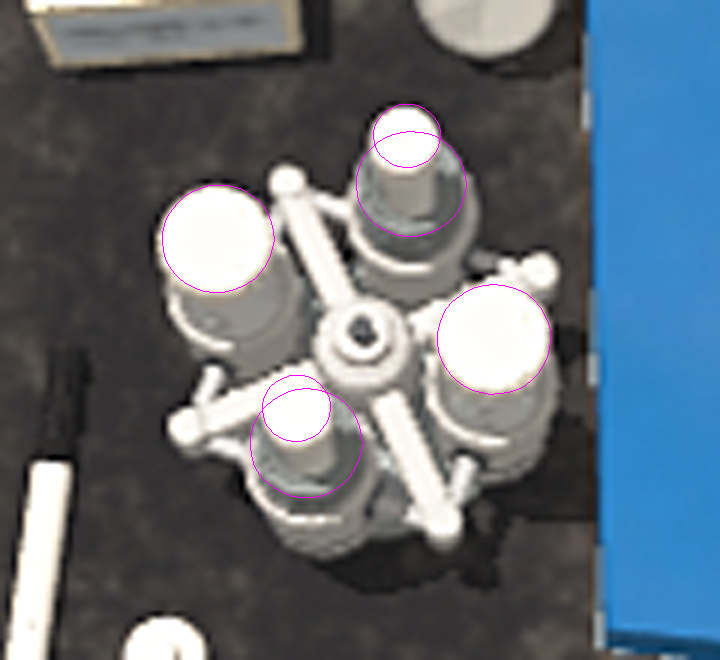

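All four positions match the model of the fully seated, upright layout in both views. Handing in.

```bash
python3 - <<'E'
from plant import arm
print(arm.hand_in())
E
```

```text
the job is handed in; nothing more can be done
None
```

The rotor is loaded and I handed the job in at about 31 s of the 112 s allowed. The large tube stands opposite the first large tube, and the spare sleeve stands opposite the first sleeve. Each sleeve holds one small tube, small_tube_1 in the sleeve that was already there and small_tube_2 in the spare.

**Last checks:** I drew the outlines of everything fully seated and upright over the scene and top pictures. All cap and sleeve tops matched within 1–2 mm. For that overlay I placed the rotor centre separately in each view; the two differ by about 3 mm, close to the camera calibration error. Each part showed floor contact (4.6–14.8 N) before release. The gripper was clear of everything at hand-in, and nothing tipped.

**What failed or disagreed:**
- **Missed first grasp:** the first close on the large tube shut above its cap. The cameras showed the finger tips about 40 mm behind the reported TCP, so I used that offset for every later grasp and it held.
- **Off-centre sleeve:** the spare sleeve touched the bucket wall lightly on the way down, with about 5 N sideways. It moved 1–2 mm when released and sat on the floor.

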